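# Run a batch of test cassettes through the cassette reader

### The job

Run the waiting rapid-test cassettes through the reader: lay every cassette flat in a nest of the carrier, slide the carrier along its rail to the middle station so that it clicks in under the raised read head, and press the button so that the head drops over the whole batch. Then lift the head by its bar until the catch holds it up by itself, slide the carrier on to the last station so that it clicks in there, and put all the cassettes in the discard tray. Leave the other things on the bench where they are.

Things in the scene. Friction and masses are not known exactly. Their poses are not given: they have to be found in the camera images.
- c1: Rapid-test cassette: a flat white plastic block 24 mm (its x) by 70 mm (its y) by 7 mm high, about 20 g. Origin at the centre of its underside, z up. It may lie in a nest either way round. Two or three cassettes are there; None from the start means that it is absent.
- c2: A second cassette, the same as c1 (may be absent).
- c3: A third cassette, the same as c1 (may be absent).
- tray: Discard tray: loose open steel box 180 mm (its x) by 140 mm (its y) by 40 mm high, walls and floor 4 mm thick, about 0.5 kg, to the right of the reader. Origin at the centre of its underside. Cassettes may lie in it in any way, below its rim.
- reader: Cassette reader, fixed: white base 18 mm high, x -95 to 140, y -195 to 195 mm; rear housing 50 mm high, x 76 to 146, y -135 to 135. Origin at table height under the carrier's centre at the middle station; x away from the robot, y left along the rail. Stations (carrier centre): y = 130 (first, load), 0 (middle, read, under the head), -130 mm (last, unload).
- carrier (a joint): Carrier's travel along the rail to the reader's -y (right), m: 0 first station (the start), 0.13 middle (read), 0.26 last (unload); end stops 4 mm beyond. A sprung plunger clicks in at each station: 4 to 7 N to push in or out; let go within 4 mm it centres itself. Between stations it drags with 1 N and stays put. Plate 140 (x) by 100 (y) mm, its top 34 mm above the table.
- handle (a point): Grip point on the carrier's handle: upright black post, 14 mm in diameter, 36 mm high, on a tab at the carrier's front left corner, 96 mm towards the robot and 42 mm left of the carrier's centre. The point is on the post's axis, 26 mm above the tab and 10 mm below the post's top (60 mm above the table).
- nest1 (a point): Front nest (nearest the robot) of three, 50 mm apart along x: centre of its floor, 40 mm above the table, where the centre of a cassette's underside belongs; axes as the reader's, the cassette's long side along y. The floor is a bar 18 mm wide, 6 mm above the plate. Flared lugs at the ends and corners, 5 mm above the floor, guide with 1.2 mm play (2.5 mm at the top).
- nest2 (a point): Middle nest, the same, at the carrier's centre. At each nest the middle 36 mm of the cassette's long sides is clear of lugs, for the fingers.
- nest3 (a point): Rear nest, the same.
- head (a joint): Read head's angle about its rear hinge, rad: 0 down (level, 4 mm above cassettes in the nests), grows as its front is lifted; stop at 1.14. Lifted past 1.07 a catch springs in and holds it at about 1.03, where it starts. Released it falls in about 0.7 s. Lifting takes about 2 N at the bar. Grey box 135 by 100 by 22 mm, 0.25 kg.
- hinge (a point): Centre of the head's hinge axis, which runs along the reader's y; 85 mm behind the reader's origin and 62 mm above the table. Axes as the reader's.
- bar (a point): Middle of the head's lift bar: steel, 12 mm in diameter, 58 mm long, along the reader's y, held 35 mm in front of the head's front edge by two thin arms at y = -26 and 26 mm. It is 185 mm from the hinge axis, level with it and straight in front when the head is down. Its frame turns with the head.
- button_top (a point): Centre of the top of the round black test button, 24 mm in diameter, on the rear housing right of the head (60 mm above the table; 112 mm behind and 100 mm right of the reader's origin). Pressed straight down: 7 mm travel, 1.5 N to start, 5 N fully down; releases the head's catch at half travel and springs back.
- dropper: Bystander: small white dropper bottle, 28 mm across, 70 mm high. Origin at its underside.
- reagent: Bystander: amber jar with black cap, 48 mm across, 85 mm high. Origin at its underside.
- marker: Bystander: white marker pen lying down, 15 mm thick, 125 mm long. Origin at its underside.
- stapler: Bystander: black stapler, 150 by 36 by 55 mm. Origin at its underside.
- pen: Bystander: blue pen lying down, 10 mm thick, 140 mm long. Origin at its underside.
Mind the look-alikes: they are no part of the job. Leave any green look-alike of the c2 alone. Leave any red look-alike of the c1 alone.

How it is judged:
On the way, in this order (a step that is already met when the one before it is completed fails the run):
1. every cassette lies flat in a nest of the carrier, with the head up (((x of c1 in the frame of nest1 between -0.004 and 0.004 m and y of c1 in the frame of nest1 between -0.004 and 0.004 m and z of c1 in the frame of nest1 between -0.002 and 0.003 m and angle between the y axis of c1 and the y axis of nest1, either way round below 0.08 rad) or (x of c1 in the frame of nest2 between -0.004 and 0.004 m and y of c1 in the frame of nest2 between -0.004 and 0.004 m and z of c1 in the frame of nest2 between -0.002 and 0.003 m and angle between the y axis of c1 and the y axis of nest2, either way round below 0.08 rad) or (x of c1 in the frame of nest3 between -0.004 and 0.004 m and y of c1 in the frame of nest3 between -0.004 and 0.004 m and z of c1 in the frame of nest3 between -0.002 and 0.003 m and angle between the y axis of c1 and the y axis of nest3, either way round below 0.08 rad)) and ((x of c2 in the frame of nest1 between -0.004 and 0.004 m and y of c2 in the frame of nest1 between -0.004 and 0.004 m and z of c2 in the frame of nest1 between -0.002 and 0.003 m and angle between the y axis of c2 and the y axis of nest1, either way round below 0.08 rad) or (x of c2 in the frame of nest2 between -0.004 and 0.004 m and y of c2 in the frame of nest2 between -0.004 and 0.004 m and z of c2 in the frame of nest2 between -0.002 and 0.003 m and angle between the y axis of c2 and the y axis of nest2, either way round below 0.08 rad) or (x of c2 in the frame of nest3 between -0.004 and 0.004 m and y of c2 in the frame of nest3 between -0.004 and 0.004 m and z of c2 in the frame of nest3 between -0.002 and 0.003 m and angle between the y axis of c2 and the y axis of nest3, either way round below 0.08 rad)) and ((x of c3 in the frame of nest1 between -0.004 and 0.004 m and y of c3 in the frame of nest1 between -0.004 and 0.004 m and z of c3 in the frame of nest1 between -0.002 and 0.003 m and angle between the y axis of c3 and the y axis of nest1, either way round below 0.08 rad) or (x of c3 in the frame of nest2 between -0.004 and 0.004 m and y of c3 in the frame of nest2 between -0.004 and 0.004 m and z of c3 in the frame of nest2 between -0.002 and 0.003 m and angle between the y axis of c3 and the y axis of nest2, either way round below 0.08 rad) or (x of c3 in the frame of nest3 between -0.004 and 0.004 m and y of c3 in the frame of nest3 between -0.004 and 0.004 m and z of c3 in the frame of nest3 between -0.002 and 0.003 m and angle between the y axis of c3 and the y axis of nest3, either way round below 0.08 rad)) and value of joint head above 0.95 rad), for 0.3 s.
2. the carrier is clicked in at the middle station with every cassette in its nest and the head up (all of step 1 and value of joint carrier between 0.126 and 0.134 m), for 0.3 s.
3. the head is fully down over the batch at the middle station (((x of c1 in the frame of nest1 between -0.004 and 0.004 m and y of c1 in the frame of nest1 between -0.004 and 0.004 m and z of c1 in the frame of nest1 between -0.002 and 0.003 m and angle between the y axis of c1 and the y axis of nest1, either way round below 0.08 rad) or (x of c1 in the frame of nest2 between -0.004 and 0.004 m and y of c1 in the frame of nest2 between -0.004 and 0.004 m and z of c1 in the frame of nest2 between -0.002 and 0.003 m and angle between the y axis of c1 and the y axis of nest2, either way round below 0.08 rad) or (x of c1 in the frame of nest3 between -0.004 and 0.004 m and y of c1 in the frame of nest3 between -0.004 and 0.004 m and z of c1 in the frame of nest3 between -0.002 and 0.003 m and angle between the y axis of c1 and the y axis of nest3, either way round below 0.08 rad)) and ((x of c2 in the frame of nest1 between -0.004 and 0.004 m and y of c2 in the frame of nest1 between -0.004 and 0.004 m and z of c2 in the frame of nest1 between -0.002 and 0.003 m and angle between the y axis of c2 and the y axis of nest1, either way round below 0.08 rad) or (x of c2 in the frame of nest2 between -0.004 and 0.004 m and y of c2 in the frame of nest2 between -0.004 and 0.004 m and z of c2 in the frame of nest2 between -0.002 and 0.003 m and angle between the y axis of c2 and the y axis of nest2, either way round below 0.08 rad) or (x of c2 in the frame of nest3 between -0.004 and 0.004 m and y of c2 in the frame of nest3 between -0.004 and 0.004 m and z of c2 in the frame of nest3 between -0.002 and 0.003 m and angle between the y axis of c2 and the y axis of nest3, either way round below 0.08 rad)) and ((x of c3 in the frame of nest1 between -0.004 and 0.004 m and y of c3 in the frame of nest1 between -0.004 and 0.004 m and z of c3 in the frame of nest1 between -0.002 and 0.003 m and angle between the y axis of c3 and the y axis of nest1, either way round below 0.08 rad) or (x of c3 in the frame of nest2 between -0.004 and 0.004 m and y of c3 in the frame of nest2 between -0.004 and 0.004 m and z of c3 in the frame of nest2 between -0.002 and 0.003 m and angle between the y axis of c3 and the y axis of nest2, either way round below 0.08 rad) or (x of c3 in the frame of nest3 between -0.004 and 0.004 m and y of c3 in the frame of nest3 between -0.004 and 0.004 m and z of c3 in the frame of nest3 between -0.002 and 0.003 m and angle between the y axis of c3 and the y axis of nest3, either way round below 0.08 rad)) and value of joint carrier between 0.126 and 0.134 m and value of joint head below 0.04 rad), for 0.3 s.
4. the head is back up and held by its catch, let go by the robot (value of joint carrier between 0.126 and 0.134 m and value of joint head above 0.95 rad and contact force between the fingers and head below 0.3 N), for 0.5 s.
5. the carrier is clicked in at the last station (value of joint carrier between 0.256 and 0.264 m and value of joint head above 0.95 rad), for 0.3 s.
At the end, for the whole second after the job is handed in: All cassettes lie at rest in the upright discard tray, below its rim (undersides' centres less than 32 mm above the tray's underside), the carrier stands at the last station (within 4 mm), the head is up on its catch (above 0.95 rad) (all of step 5 and x of c1 in the frame of tray between -0.085 and 0.085 m and y of c1 in the frame of tray between -0.065 and 0.065 m and z of c1 in the frame of tray between -0.002 and 0.032 m and linear speed of each of c1, c2, c3 below 0.03 m/s and x of c2 in the frame of tray between -0.085 and 0.085 m and y of c2 in the frame of tray between -0.065 and 0.065 m and z of c2 in the frame of tray between -0.002 and 0.032 m and x of c3 in the frame of tray between -0.085 and 0.085 m and y of c3 in the frame of tray between -0.065 and 0.065 m and z of c3 in the frame of tray between -0.002 and 0.032 m and angle between tray's own z axis and vertical below 0.1 rad); the robot touches nothing.
It fails at once if a bystander is displaced by more than 4 cm (distance of any of dropper, reagent, marker, stapler, pen from where it was at the start of the episode above 0.04 m).
It fails at once if a cassette falls off the bench (height (world z) of any of c1, c2, c3 below -0.05 m).
Of c1, c2, c3 only 2 to 3 are there at a start; the rules pass over those that are not, and their reading is None.
At some moment in a run one of c1, c2, c3, tray may be knocked a few centimetres aside while the robot is not near it.
Once in a run the grip may slacken for a moment while it holds something.
It also fails if it takes over 210 s, if anything falls off the work surface, if the arm or the gripper's body presses on something with over 40 N, if the wrist force passes 120 N, or if a joint passes its speed limit or range.

### The arm

A 6-joint arm with a two-finger parallel gripper is mounted at the origin on the work surface. World frame = base frame: x ahead of the robot, y to its left, z up, the work surface at z = 0. Lengths are in m, angles in rad, forces in N, time in s.
With the tool pointing down it reaches from about 0.3 to 0.875 m from the base axis. Payload 4.2 kg.
Tool frame: the origin (TCP) lies between the finger pads; the fingertips stand 19 mm ahead of it and the grasp point (between the pads) is the TCP; z points along the fingers, y is the direction in which the jaws open and shut (so a half turn about z gives the same grasp; the last joint's range is limited). The gripper opens to 85 mm and grips with 20 to 120 N. Pads are 22 mm wide; open, the fingers measure 114 mm over their backs; the gripper's body (76 mm by 85 mm) begins 54 mm behind the grasp point. The pads swing forward as they close: fully open they stand 13 mm farther back than shut.
Start: joints at [1.157, 0.32, 1.565, -0, 1.257, -0.02], TCP at [0.221, 0.531, 0.25] pointing down, gripper open.
Joint ranges: [-3.11, 3.11], [-0.84, 2.01], [0.21, 2.61], [-1.34, 4.49], [0.05, 2.63], [-2.56, 2.56]. Speed limits (rad/s): [2.57, 2.57, 3.14, 3.14, 3.14, 3.14].

### API

Orientations are given as a rotation vector (axis times angle).
In Python, from rig import r gives the robot as it stands.
- The arm moves only by the tool move_arm, never from a script. Its arguments are lists of equal length, an entry for each row: "translation": the shift along the tool's x, y, z in mm, a list of three; "turn": the turn about the tool's z in rad. In form: {"translation": [[x, y, z], ...], "turn": [turn, ...]}. A call has 1 to 10 rows; each row shifts and turns the pose as measured when the row begins, along the tool's axes as they then stand; what a row does not reach is not made up. A row lasts 1/12 s, in which the tool goes at most 41.7 mm and 7.16 degrees, less where a joint would pass 70% of its speed; a pose out of reach is approached as far as the arm can. A call with a gripper value outside its range is refused whole. "hand" is the opening, from 0 (shut) to 1 (fully open), set as the call begins (left out, the last holds). The fingers move at their own pace and stop on an object; the grip force is fixed at half the most. Time passes only in rows, so rows that do not move let the fingers close. It gives the time, the measured TCP pose, the force and the opening at its end, in the units of the state.
- r.state(): the state, without advancing time (a new reading comes with each control period).
- r.capture(name): name is "scene" or "top" or "wrist"; returns (picture, depth): 400x640x3 uint8, blue, green, red; 400x640 float32, m along the optical axis (not along the pixel's ray), 0 where there is no reading.
- r.camera_params(name): a dict with "fx", "fy", "cx", "cy" (pixels), "position" and "attitude" of the camera in the world. Camera axes: x right, y down, z forward; pixel columns grow to the right and rows downward; lengths in m; the calibration is good to about 2 mm. A picture is of the moment at which its call begins: read the wrist's pose just before it. camera_params takes no time and is no camera call; for the wrist camera it gives the pose at the moment of the call.
- r.close_job(): hands the job in, once; it reports no verdict.
The state is a dict: "t": time; "qpos": joint angles; "joint_velocities": joint speeds; "joint_torque": joint torques, N m; "eef_pos": TCP position; "tool_rot": TCP orientation; "ft_force": force on the tool from outside, world axes, zero at the start; "moment": the same for the moment, N m; "gripper_width": finger opening in m.
Only numpy, scipy, OpenCV 4.12 (cv2) and the standard library are available. Lean on these libraries where they do the work, as an engineer would, in place of code of your own. Each camera call takes 0.05 s, during which the arm holds its last target.

## Working session

There is one attempt and no reset: what is moved stays moved. The work goes in short steps, Python scripts to look and compute and a tool call to move; the robot and the scene stay as the last step left them, time stands still between calls to the robot, and variables do not carry over. Pictures are saved under pics/ and viewed, and the job is handed in when it is done.

Besides the shell and the picture viewer there is one more tool, called after "Call:" by a JSON object that holds its "method" and its "body". move_arm: Moves the arm, as the interface text tells. Its arguments: {"type":"object","properties":{"translation":{"type":"array","items":{"type":"array","items":{"type":"number"}}},"turn":{"type":"array","items":{"type":"number"}},"hand":{"type":"number"}},"required":["translation","turn"]}

```bash
ls; mkdir -p pics; python3 - <<'E'
from rig import r
import cv2
s=r.state(); print(s)
for n in ["scene","top","wrist"]:
    p=r.camera_params(n); print(n,p)
    im,d=r.capture(n); cv2.imwrite(f"pics/{n}0.png",im)
    import numpy as np; np.save(f"pics/{n}0.npy",d)
E
```

```text
pics
{'t': 0.0, 'qpos': array([ 1.15701106e+00,  3.20271246e-01,  1.56573116e+00, -4.63228750e-06,
        1.25740936e+00, -2.00043948e-02]), 'joint_velocities': array([-0.00109765, -0.00071598, -0.00147934,  0.000261  ,  0.0027147 ,
       -0.00016333]), 'joint_torque': array([ 1.23135385e-03, -4.15525031e+01, -2.34164715e+01,  1.22503493e-04,
        8.19644309e-03,  5.37691545e-07]), 'eef_pos': array([0.22043   , 0.53055768, 0.24947387]), 'tool_rot': array([-6.14482669e-01, -3.08051540e+00,  2.79165242e-03]), 'ft_force': array([ 0.13299237, -0.31045663,  0.84084212]), 'moment': array([0.03096437, 0.00111492, 0.01564609]), 'gripper_width': 0.08523952133037942}
scene {'fx': 435.532290862361, 'fy': 435.532290862361, 'cx': 312.5956680132495, 'cy': 199.4270831432123, 'position': array([1.07672973, 0.03729715, 0.90939313]), 'attitude': array([-1.91140372, -1.84021001,  0.58385935])}
top {'fx': 493.5923158612261, 'fy': 493.5923158612261, 'cx': 317.23178277004786, 'cy': 206.69939865124783, 'position': array([0.19155199, 0.04776796, 1.55164707]), 'attitude': array([-2.10637284,  2.13235742, -0.218458  ])}
wrist {'fx': 289.283489033215, 'fy': 289.283489033215, 'cx': 320.9417466468008, 'cy': 201.00531504575792, 'position': array([0.14712146, 0.56164912, 0.37468667]), 'attitude': array([2.38280699, 1.59340158, 0.25139443])}
```

View pics/scene0.png

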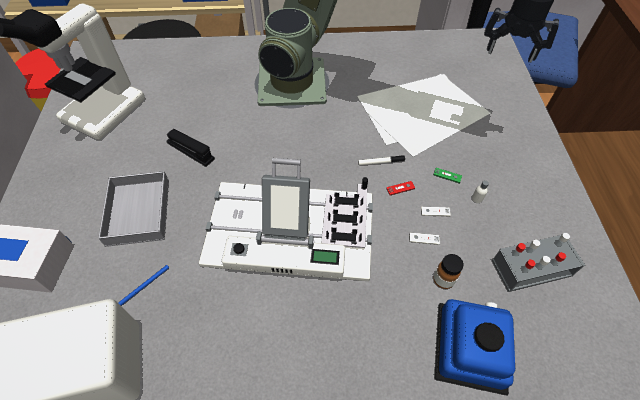

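View pics/top0.png

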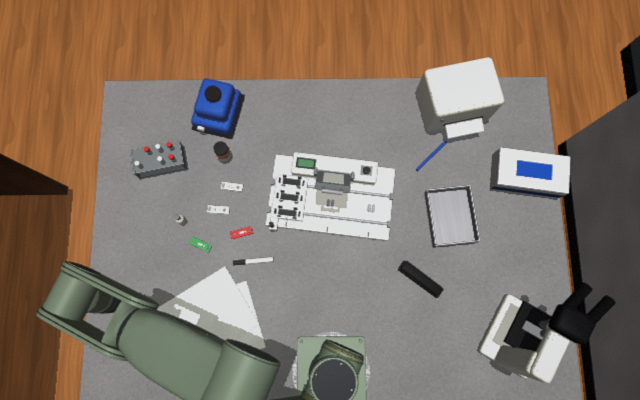

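View pics/wrist0.png

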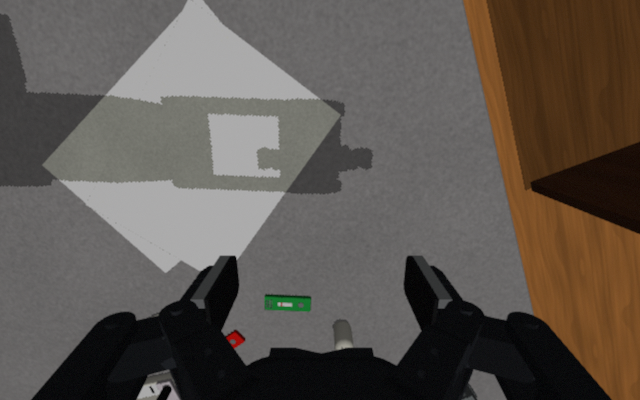

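```bash
cat > h.py <<'E'
import numpy as np, cv2
from scipy.spatial.transform import Rotation as R
def ray(p,u,v):
    d=np.array([(u-p['cx'])/p['fx'],(v-p['cy'])/p['fy'],1.0])
    return np.array(p['position']),R.from_rotvec(p['attitude']).as_matrix()@d
def plane(p,u,v,z):
    o,d=ray(p,u,v); return o+d*(z-o[2])/d[2]
def pt(p,u,v,dep):
    o,d=ray(p,u,v); return o+d*dep
def proj(p,X):
    c=R.from_rotvec(p['attitude']).as_matrix().T@(np.asarray(X,float)-p['position'])
    return c[0]/c[2]*p['fx']+p['cx'],c[1]/c[2]*p['fy']+p['cy']
def cloud(p,d):
    v,u=np.mgrid[0:d.shape[0],0:d.shape[1]]
    c=np.stack([(u-p['cx'])/p['fx']*d,(v-p['cy'])/p['fy']*d,d],-1)
    W=c@R.from_rotvec(p['attitude']).as_matrix().T+p['position']
    W[d==0]=np.nan
    return W
def rects(p,mask,z,amin=40):
    out=[]
    cs,_=cv2.findContours(mask.astype(np.uint8),cv2.RETR_EXTERNAL,cv2.CHAIN_APPROX_NONE)
    for c in cs:
        if cv2.contourArea(c)<amin: continue
        w=np.array([plane(p,u,v,z)[:2]*1000 for u,v in c[:,0]],np.float32)
        out.append((c[:,0].mean(0),cv2.minAreaRect(w)))
    return out
E
python3 - <<'E'
from h import *
from rig import r
for n in ["top","scene"]:
    p=r.camera_params(n); im=cv2.imread(f"pics/{n}0.png"); d=np.load(f"pics/{n}0.npy")
    hsv=cv2.cvtColor(im,cv2.COLOR_BGR2HSV)
    m=((hsv[...,1]<40)&(hsv[...,2]>190))
    W=cloud(p,d)
    for c,q in rects(p,m,0.007):
        print(n,c.round(0),np.round(q[0],1),np.round(q[1],1),round(q[2],1))
    print("tray z etc")
im=cv2.imread("pics/top0.png")
cv2.imwrite("pics/t_a.png",cv2.resize(im[140:260,180:400],None,fx=3.6,fy=3.6,interpolation=cv2.INTER_CUBIC))
im=cv2.imread("pics/scene0.png")
cv2.imwrite("pics/s_a.png",cv2.resize(im[140:290,190:390],None,fx=4,fy=4,interpolation=cv2.INTER_CUBIC))
E
```

```text
top [550. 356.] [  34.3 -660.7] [ 59.5 142.7] 58.9
top [186. 313.] [174.7 442.8] [84.7 32.8] 66.9
top [499. 325.] [ 126.8 -519.1] [ 45.7 198.2] 59.1
top [226. 302.] [221.  309.1] [290.4 149. ] 61.1
top [259. 260.] [336.3 220.2] [12.1 81.9] 4.7
top [217. 209.] [499.6 353.1] [67.7 22.8] 85.2
top [231. 186.] [574.5 310.8] [67.5 22.5] 82.0
top [330. 196.] [541.   -8.2] [390.8 259. ] 82.5
top [534. 170.] [ 618.  -669.7] [227.1 123.5] 81.4
top [464. 128.] [ 764.4 -453.8] [ 43.8 123.4] 11.1
top [464.  86.] [ 913.  -463.6] [168.3 234.4] 11.4
tray z etc
scene [ 57. 352.] [ 808.9 -490.6] [182.2 234.1] 11.5
scene [424. 238.] [574.6 311.1] [68.3 23.9] 81.7
scene [ 24. 249.] [ 569.  -649.8] [149.  128.5] 81.6
scene [435. 211.] [499.3 352. ] [69.4 23.7] 85.1
scene [237. 218.] [ 489.4 -136. ] [128.8  86. ] 83.3
scene [284. 207.] [471.3 -21.7] [ 69.7 133.5] 89.1
scene [310. 234.] [518.1  -7.1] [392.  261.9] 82.4
scene [239. 191.] [ 417.2 -134. ] [113.4  44.8] 82.2
scene [374. 160.] [332.5 220. ] [14.6 84.9] 4.2
scene [ 74. 120.] [ 143.5 -632.5] [38.2 27.3] 58.2
scene [407. 127.] [227.9 307.9] [292.2 146.2] 62.0
scene [447. 113.] [158.5 450.3] [86.3 76.8] 65.4
scene [114. 111.] [ 104.3 -527.4] [ 54.2 202.8] 59.6
scene [439.  90.] [ 44.6 457.9] [248.5 108.5] 68.6
scene [74. 17.] [-375.4 -781.8] [ 79.4 164.3] 59.9
tray z etc
```

View pics/t_a.png

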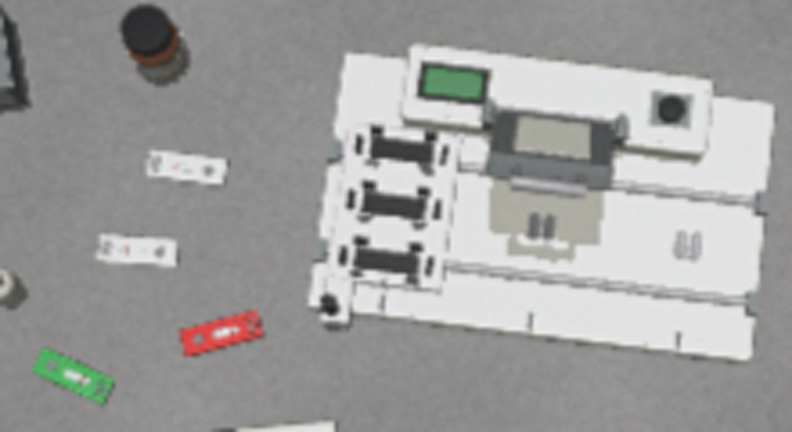

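View pics/s_a.png

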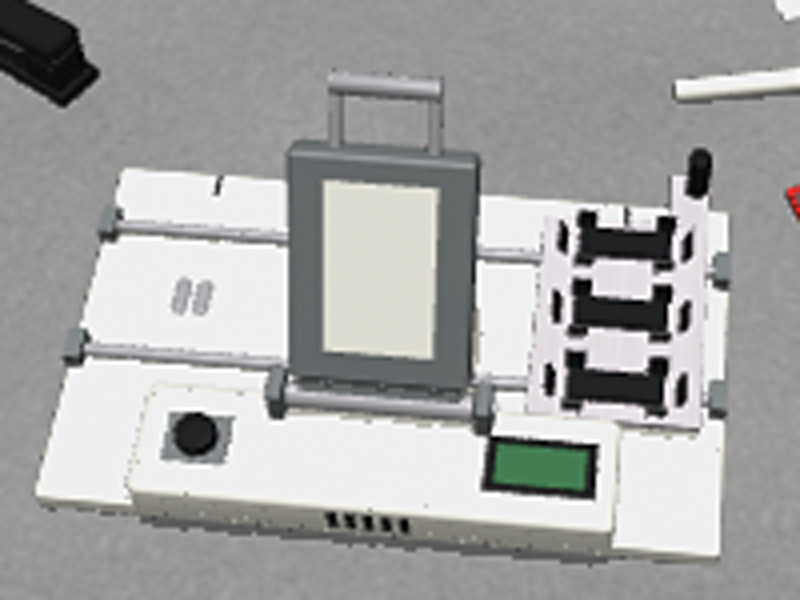

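```bash
python3 - <<'E'
from h import *
from rig import r
pt_=r.camera_params("top"); ps=r.camera_params("scene")
T=lambda u,v,z: plane(pt_,u/3.6+180-.4,v/3.6+140-.4,z)[:2]
S=lambda u,v,z: plane(ps,u/4+190-.4,v/4+140-.4,z)[:2]
mod=[(140,195,18),(140,-195,18),(-95,-195,18),(112,-100,60),(-96+0,130+42,70)]
obsT=[(345,55),(773,100),(750,358),(671,107),(328,303)]
modS=[(-95,-195,18),(-95,195,18),(140,-195,18),(112,-100,60),(-96,172,70)]
obsS=[(122,168),(728,213),(38,497),(195,432),(700,152)]
def fit(A,B):
    A=np.array(A)[:,:2]/1000;B=np.array(B)
    a=A-A.mean(0);b=B-B.mean(0)
    th=np.arctan2((a[:,0]*b[:,1]-a[:,1]*b[:,0]).sum(),(a*b).sum())
    c,s=np.cos(th),np.sin(th);M=np.array([[c,-s],[s,c]])
    t=B.mean(0)-M@A.mean(0)
    print("th",th,"t",t,"res mm",((A@M.T+t-B)*1000).round(1).tolist())
BT=[T(*o,m[2]/1000) for o,m in zip(obsT,mod)]
BS=[S(*o,m[2]/1000) for o,m in zip(obsS,modS)]
fit(mod,BT); fit(modS,BS); fit(mod+modS,BT+BS)
W=cloud(pt_,np.load("pics/top0.npy"))
for (u,v) in [(217,209),(231,186),(455,215),(440,240),(344,240),(290,199)]:
    print(u,v,W[v-2:v+3,u-2:u+3].reshape(-1,3).mean(0).round(4))
# tray: rim
Z=W[...,2]; m=(Z>0.03)&(Z<0.05); m[:, :420]=0;m[:,485:]=0;m[:175]=0;m[260:]=0
for q in rects(pt_,m,0.04,20): print(q)
im=cv2.imread("pics/top0.png")
cv2.imwrite("pics/t_b.png",cv2.resize(im[170:300,390:520],None,fx=4.5,fy=4.5,interpolation=cv2.INTER_CUBIC))
E
```

```text
th -0.12567874935690457 t [ 0.51248021 -0.00408724] res mm [[2.0, 2.5], [-0.6, -1.1], [-1.5, -1.8], [0.7, 0.4], [-0.6, -0.1]]
th -0.12593323790575406 t [ 0.51411746 -0.00454328] res mm [[-0.4, -0.9], [-3.0, 2.1], [0.9, -2.8], [0.2, 0.9], [2.3, 0.7]]
th -0.12573568973541974 t [ 0.51329735 -0.00431324] res mm [[2.8, 2.3], [0.2, -1.3], [-0.7, -2.0], [1.6, 0.2], [0.2, -0.3], [-1.2, -0.7], [-3.9, 2.3], [0.1, -2.6], [-0.6, 1.1], [1.5, 0.9]]
217 209 [0.4994 0.3553 0.0082]
231 186 [0.5745 0.3126 0.0073]
455 215 [ 0.4717 -0.4033  0.0042]
440 240 [ 0.3923 -0.3508  0.0026]
344 240 [ 3.963e-01 -4.730e-02 -2.000e-04]
290 199 [0.5228 0.1215 0.0378]
(array([452.64824121, 214.95979899]), ((466.0527038574219, -384.94354248046875), (180.72657775878906, 142.86273193359375), 5.420219421386719))
```

View pics/t_b.png

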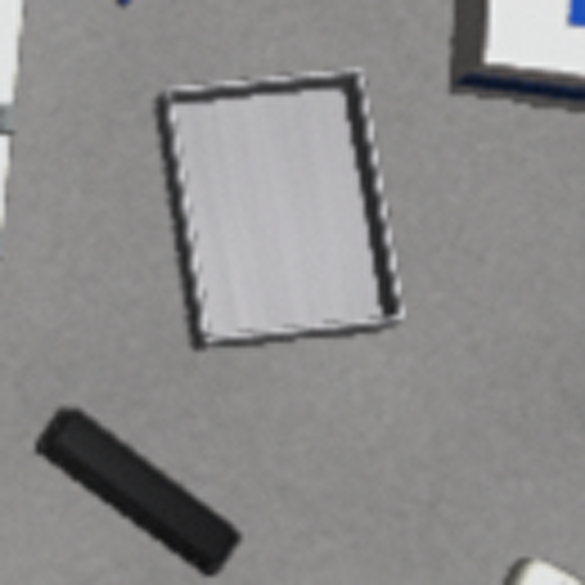

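```bash
cat > plan.py <<'E'
import sys
from h import *
from rig import r
TH=-0.1257; T0=np.array([0.5133,-0.0043])
def rd(x,y):  # reader mm -> world m
    c,s=np.cos(TH),np.sin(TH); return np.array([c*x-s*y,s*x+c*y])/1000+T0
def plan(xy,z,yaw_deg,n=None,s=None):
    """yaw_deg: wanted tool-y direction (mod 180). prints tool-frame delta & rows"""
    s=s or r.state(); M=R.from_rotvec(s['tool_rot']).as_matrix()
    ya=np.degrees(np.arctan2(M[1,1],M[0,1]))
    dy=(yaw_deg-ya+90)%180-90
    turn=-np.radians(dy)
    dw=np.array([xy[0],xy[1],z])-s['eef_pos']
    n=n or int(max(np.ceil(np.linalg.norm(dw)/.036),np.ceil(abs(turn)/.115),1))
    print("pos",s['eef_pos'].round(4),"yaw",ya.round(1),"q6",s['qpos'][5].round(2),"dw mm",(dw*1000).round(1),"turn",turn.round(3),"n",n, "F",s['ft_force'].round(1),"w",round(s['gripper_width'],4),"t",s['t'])
    rows=[];P=M.copy();step=turn/n
    for i in range(n):
        rows.append((P.T@(dw/n)*1000).round(1).tolist())
        P=P@R.from_rotvec([0,0,step]).as_matrix()
    print("rows",rows,"turn each",round(step,4))
if __name__=="__main__":
    a=sys.argv
    if a[1]=="r": xy=rd(float(a[2]),float(a[3]))
    else: xy=(float(a[2]),float(a[3]))
    yaw=float(a[5])+ (np.degrees(TH) if a[1]=="r" else 0)
    plan(xy,float(a[4]),yaw)
E
python3 plan.py w 0.5745 0.311 0.12 -8.1
```

```text
pos [0.2205 0.5307 0.2497] yaw 67.4 q6 -0.02 dw mm [ 354.  -219.7 -129.7] turn 1.318 n 13 F [ 0.9 -0.2 -0.6] w 0.0854 t 0.15
rows [[-31.6, -5.1, 10.0], [-32.0, -1.9, 10.0], [-32.0, 1.3, 10.0], [-31.7, 4.6, 10.0], [-31.1, 7.8, 10.0], [-30.1, 10.9, 10.0], [-28.9, 13.9, 10.0], [-27.3, 16.7, 10.0], [-25.5, 19.4, 10.0], [-23.4, 21.9, 10.0], [-21.1, 24.1, 10.0], [-18.5, 26.1, 10.0], [-15.8, 27.9, 10.0]] turn each 0.1014
```

Call:
{"method": "move_arm", "body": {"translation": [[-32,-5,8],[-32,-2,8],[-32,1,8],[-32,5,8],[-31,8,8],[-30,11,8],[-29,14,8],[-27,17,8],[-26,19,8],[-23,22,8]], "turn": [0.1,0.1,0.1,0.1,0.1,0.1,0.1,0.1,0.1,0.1], "hand": 0.45}}

```text
t: 0.98
eef_pos: [0.4973, 0.3567, 0.1645]
tool_rot: [-2.056, -2.37, 0.002]
ft_force: [-0.4, 1.1, 0.7]
gripper_width: 0.0384
```

```bash
python3 plan.py w 0.5745 0.311 0.12 -8.1
```

```text
pos [0.4973 0.3567 0.1645] yaw 8.1 q6 0.46 dw mm [ 77.2 -45.7 -44.5] turn 0.283 n 3 F [-0.4  1.1  0.7] w 0.0384 t 0.9833
rows [[-18.7, 23.4, 14.7], [-16.4, 25.0, 14.7], [-14.0, 26.5, 14.7]] turn each 0.0942
```

Opening maps linearly (0.45 → 38 mm).

Call:
{"method": "move_arm", "body": {"translation": [[-19,23,15],[-16,25,15],[-14,26,15],[0,0,0]], "turn": [0.094,0.094,0.094,0]}}

```text
t: 1.32
eef_pos: [0.5808, 0.3037, 0.1144]
tool_rot: [-2.394, -2.031, 0.005]
ft_force: [0.1, 0.0, 0.1]
gripper_width: 0.0384
```

```bash
python3 plan.py w 0.5745 0.311 0.05 -8.1; python3 - <<'E'
from h import *
from rig import r
p=r.camera_params("wrist"); im,d=r.capture("wrist"); cv2.imwrite("pics/w1.png",im); np.save("pics/w1.npy",d)
print(proj(p,[.5745,.311,.007]),p['position'])
hsv=cv2.cvtColor(im,cv2.COLOR_BGR2HSV)
m=((hsv[...,1]<40)&(hsv[...,2]>190))
for c,q in rects(p,m,0.007): print(c.round(0),np.round(q[0],1),np.round(q[1],1),round(q[2],1))
E
```

```text
pos [0.5808 0.3037 0.1144] yaw -9.4 q6 0.63 dw mm [ -6.3   7.3 -64.4] turn -0.022 n 2 F [0.1 0.  0.1] w 0.0384 t 1.3167
rows [[3.1, -3.5, 32.2], [3.2, -3.5, 32.2]] turn each -0.0111
(np.float64(312.2781551313309), np.float64(198.132336147767)) [0.59472083 0.38281301 0.23947354]
[217. 376.] [441.9 133.5] [48.9 22.9] 43.5
[422. 366.] [659.6 115.3] [43.7 25. ] 89.0
[305. 337.] [542.2 167.3] [18.6 60.4] 82.6
[363. 336.] [599.8 160.2] [17.4  9.9] 83.0
[ 65. 296.] [326.1 251.1] [14.2  8.7] 12.2
[  4. 291.] [272.8 264.2] [29.5 14.4] 61.5
[  7. 228.] [307.8 321.1] [50.7 21.6] 61.5
[321. 163.] [584.8 337.9] [ 9.9 11.4] 80.8
[209. 153.] [499.9 357.4] [57.3 23.3] 85.4
[ 55. 122.] [386.7 404.5] [14.8  5.3] 64.8
[601.  12.] [795.4 411.8] [17.7 12.1] 67.5
```

View pics/w1.png

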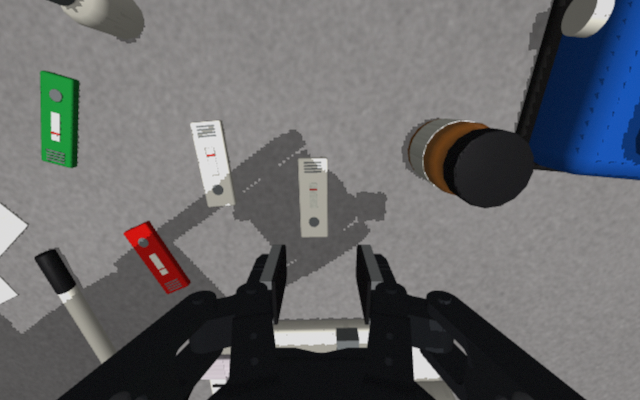

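Call:
{"method": "move_arm", "body": {"translation": [[3,-3.5,25],[3,-3.5,20],[0,0,10],[0,0,0]], "turn": [-0.011,-0.011,0,0]}}

```text
t: 1.7
eef_pos: [0.5725, 0.3137, 0.0606]
tool_rot: [-2.363, -2.063, 0.001]
ft_force: [-0.4, 0.6, -0.3]
gripper_width: 0.0385
```

```bash
python3 plan.py w 0.5745 0.311 0.025 -8.1
```

```text
pos [0.5725 0.3137 0.0606] yaw -7.8 q6 0.61 dw mm [  2.   -2.7 -35.6] turn 0.006 n 1 F [-0.4  0.6 -0.3] w 0.0385 t 1.7
rows [[-2.5, 2.5, 35.6]] turn each 0.006
```

Call:
{"method": "move_arm", "body": {"translation": [[-1,1,14],[-1,1,12],[0,0,8],[0,0,0],[0,0,0]], "turn": [0.006,0,0,0,0]}}

```text
t: 2.12
eef_pos: [0.574, 0.3145, 0.0289]
tool_rot: [-2.365, -2.061, -0.006]
ft_force: [-0.4, -0.4, 0.5]
gripper_width: 0.0385
```

```bash
python3 plan.py w 0.5745 0.311 0.021 -8.1;  python3 - <<'E'
from h import *
from rig import r
im,d=r.capture("wrist"); cv2.imwrite("pics/w2.png",im)
E
```

```text
pos [0.574  0.3145 0.0289] yaw -7.8 q6 0.61 dw mm [ 0.5 -3.5 -7.9] turn 0.004 n 1 F [-0.4 -0.4  0.5] w 0.0385 t 2.1167
rows [[-3.4, 1.0, 7.9]] turn each 0.0044
```

View pics/w2.png

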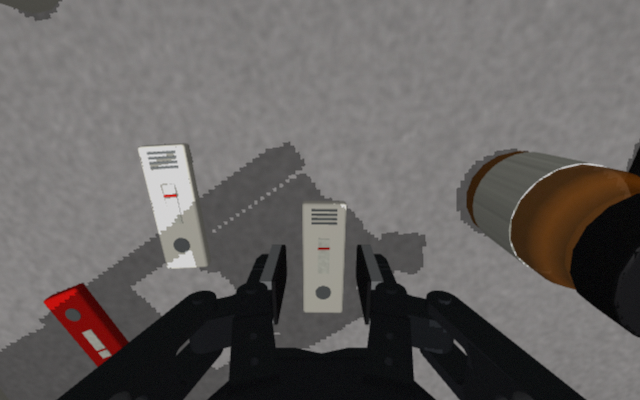

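Call:
{"method": "move_arm", "body": {"translation": [[-2,0.5,4],[-1.5,0.5,3],[0,0,0]], "turn": [0,0,0]}}

```text
t: 2.42
eef_pos: [0.5755, 0.3113, 0.0234]
tool_rot: [-2.365, -2.062, -0.012]
ft_force: [-0.0, -0.3, 0.4]
gripper_width: 0.0388
```

```bash
python3 plan.py w 0.5745 0.311 0.021 -8.1
```

```text
pos [0.5755 0.3113 0.0234] yaw -7.8 q6 0.61 dw mm [-1.  -0.3 -2.4] turn 0.005 n 1 F [-0.  -0.3  0.4] w 0.0388 t 2.4167
rows [[-0.4, -1.0, 2.4]] turn each 0.0047
```

Call:
{"method": "move_arm", "body": {"translation": [[-0.4,-1,1.6],[0,0,0],[0,0,0],[0,0,0]], "turn": [0.005,0,0,0], "hand": 0.1}}

```text
t: 2.75
eef_pos: [0.5751, 0.3109, 0.0228]
tool_rot: [-2.372, -2.055, -0.015]
ft_force: [0.7, -0.3, -0.5]
gripper_width: 0.021
```

```bash
python3 plan.py w 0.5745 0.311 0.021 -8.1
```

```text
pos [0.5751 0.3109 0.0228] yaw -8.2 q6 0.61 dw mm [-0.6  0.1 -1.8] turn -0.001 n 1 F [ 0.7 -0.3 -0.5] w 0.021 t 2.75
rows [[0.0, -0.6, 1.8]] turn each -0.0015
```

```bash
python3 - <<'E'
from h import *
from rig import r
im,d=r.capture("wrist"); cv2.imwrite("pics/w3.png",im); print(r.state()['gripper_width'])
E
```

```text
0.020965540893312963
```

View pics/w3.png

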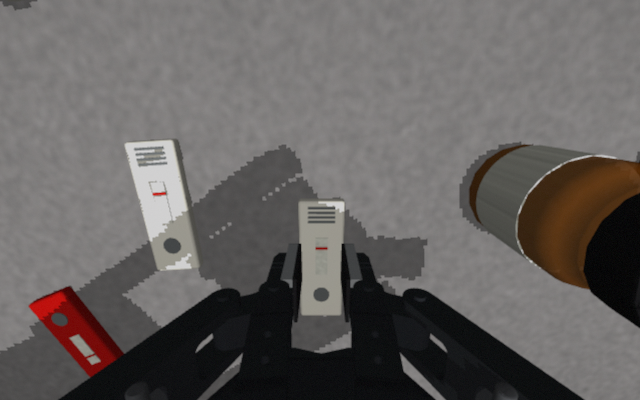

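Call:
{"method": "move_arm", "body": {"translation": [[0,0,-5],[0,0,-10],[0,0,-20],[0,0,-25],[0,0,-25],[0,0,0]], "turn": [0,0,0,0,0,0]}}

```text
t: 3.3
eef_pos: [0.5738, 0.3099, 0.1122]
tool_rot: [-2.371, -2.055, -0.009]
ft_force: [1.5, 0.1, 0.5]
gripper_width: 0.021
```

```bash
python3 plan.py r 0 130 0.12 0; python3 - <<'E'
from h import *
from rig import r
im,d=r.capture("wrist"); cv2.imwrite("pics/w4.png",im); print(r.state()['gripper_width'])
E
```

```text
pos [0.5738 0.3099 0.1122] yaw -8.2 q6 0.61 dw mm [ -44.2 -185.2    7.8] turn -0.017 n 6 F [1.5 0.1 0.5] w 0.021 t 3.3
rows [[-31.6, -2.9, -1.5], [-31.6, -3.0, -1.5], [-31.6, -3.1, -1.5], [-31.6, -3.2, -1.5], [-31.6, -3.3, -1.5], [-31.6, -3.4, -1.5]] turn each -0.0028
0.021435911947499373
```

View pics/w4.png

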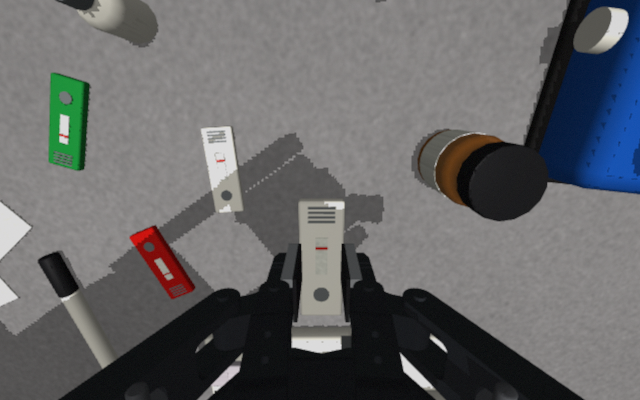

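```bash
python3 plan.py r 85 135 0.19 90
```

```text
pos [0.573  0.3094 0.1102] yaw -8.2 q6 0.61 dw mm [  41.6 -190.4   79.8] turn 1.554 n 14 F [-0.4  0.1 -0.4] w 0.0214 t 3.35
rows [[-13.0, 4.9, -5.8], [-12.4, 6.3, -5.8], [-11.6, 7.6, -5.8], [-10.7, 8.9, -5.8], [-9.7, 10.0, -5.8], [-8.5, 11.0, -5.8], [-7.2, 11.9, -5.8], [-5.9, 12.6, -5.8], [-4.4, 13.2, -5.8], [-3.0, 13.6, -5.8], [-1.4, 13.8, -5.8], [0.1, 13.9, -5.8], [1.6, 13.8, -5.8], [3.2, 13.5, -5.8]] turn each 0.111
```

Call:
{"method": "move_arm", "body": {"translation": [[-10,5,-20],[-20,5,-20],[-30,5,-20],[-35,5,-18],[-35,5,0],[-30,5,0],[-26,5,0],[0,0,0],[0,0,0],[0,0,0]], "turn": [0,0,0,0,0,0,0,-0.115,-0.115,-0.115]}}

```text
t: 4.18
eef_pos: [0.5773, 0.1106, 0.186]
tool_rot: [-1.961, -2.443, 0.01]
ft_force: [0.7, -0.2, -0.0]
gripper_width: 0.0212
```

Call:
{"method": "move_arm", "body": {"translation": [[0,0,0],[0,0,0],[0,0,0],[0,0,0],[0,0,0],[0,0,0],[0,0,0],[0,0,0],[0,0,0],[0,0,0]], "turn": [-0.115,-0.115,-0.115,-0.115,-0.115,-0.115,-0.115,-0.115,-0.115,-0.115]}}

```text
t: 5.02
eef_pos: [0.571, 0.1082, 0.1779]
tool_rot: [-0.225, -3.105, 0.007]
ft_force: [0.8, 0.6, -1.2]
gripper_width: 0.0211
```

```bash
python3 plan.py r 85 135 0.19 90
```

```text
pos [0.571  0.1082 0.1779] yaw 81.7 q6 -1.26 dw mm [43.6 10.8 12.1] turn -0.019 n 2 F [ 0.8  0.6 -1.2] w 0.0211 t 5.0167
rows [[-20.6, 8.4, -6.7], [-20.7, 8.2, -6.7]] turn each -0.0095
```

Call:
{"method": "move_arm", "body": {"translation": [[-21,8,-6],[-21,8,-6],[0,0,0],[0,0,0]], "turn": [-0.01,-0.01,0,0]}}

```text
t: 5.35
eef_pos: [0.6127, 0.118, 0.185]
tool_rot: [-0.185, -3.097, 0.01]
ft_force: [-0.2, -0.3, -0.9]
gripper_width: 0.0213
```

```bash
python3 - <<'E'
from h import *
from plan import *
p=r.camera_params("wrist"); im,d=r.capture("wrist"); cv2.imwrite("pics/w5.png",im); np.save("pics/w5.npy",d)
import pickle; pickle.dump(p,open("pics/w5.pkl","wb"))
s=r.state(); print(s['eef_pos'],p['position'])
for X in [(-50,130,40),(0,130,40),(50,130,40),(-96,172,70)]:
    print(X,proj(p,[*rd(*X[:2]),X[2]/1000]))
E
```

```text
[0.61270916 0.11802947 0.18495477] [0.53857257 0.12821702 0.3131015 ]
(-50, 130, 40) (np.float64(319.1168953939749), np.float64(47.07539356270843))
(0, 130, 40) (np.float64(318.7658338449376), np.float64(108.62003616863498))
(50, 130, 40) (np.float64(318.44994018774287), np.float64(163.9993914037483))
(-96, 172, 70) (np.float64(378.1780986683049), np.float64(-34.543487235495405))
```

View pics/w5.png

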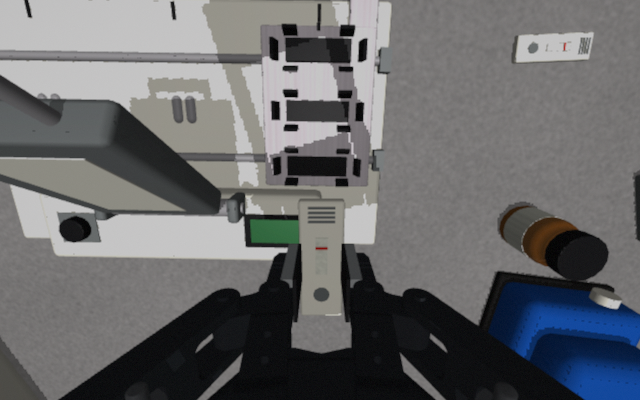

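```bash
python3 - <<'E'
from h import *
from plan import *
import pickle
p=pickle.load(open("pics/w5.pkl","rb")); im=cv2.imread("pics/w5.png")
g=im.max(2); m=(g<60); m[:, :255]=0; m[:,375:]=0; m[195:]=0; m[:20]=0
c,s=np.cos(TH),np.sin(TH)
for cc,q in rects(p,m,0.040,30):
    w=(np.array(q[0])/1000-T0); l=np.array([c*w[0]+s*w[1],-s*w[0]+c*w[1]])*1000
    print(cc.round(0),"reader",l.round(1),np.round(q[1],1),round(q[2],1))
E
python3 - <<'E'
import cv2
im=cv2.imread("pics/w5.png"); cv2.imwrite("pics/w5c.png",cv2.resize(im[15:200,240:400],None,fx=3.2*1.0,fy=3.2,interpolation=cv2.INTER_CUBIC))
E
```

```text
[342. 182.] reader [ 67.2 152.3] [10.7  5.9] 83.4
[291. 181.] reader [ 67.1 103.6] [11.6  6.9] 82.0
[356. 167.] reader [ 53.1 166. ] [ 6.6 16.2] 83.3
[277. 165.] reader [51.9 90.2] [ 6.6 16.5] 81.0
[317. 166.] reader [ 51.9 128.4] [54.9 18.1] 82.1
[343. 151.] reader [ 37.6 152.9] [11.2  3.7] 83.3
[291. 150.] reader [ 37.1 104.2] [11.3  3.7] 83.3
[343. 128.] reader [ 17.2 152.7] [11.9  4.4] 83.3
[291. 127.] reader [ 16.7 104.2] [12.   4.4] 83.3
[359. 112.] reader [  2.2 166.5] [ 6.3 14.6] 83.3
[317. 111.] reader [  2.  128.8] [55.1 16.6] 82.2
[275. 110.] reader [ 1.2 90.5] [ 5.5 14.7] 80.9
[345.  94.] reader [-12.5 152.8] [11.6  5. ] 83.2
[290.  93.] reader [-13.  104.4] [10.8  5. ] 83.2
[346.  69.] reader [-33. 153.] [11.3  3.2] 83.2
[290.  68.] reader [-33.4 104.4] [11.4  3.2] 83.2
[362.  50.] reader [-48.3 167. ] [ 6.  16.2] 85.3
[318.  50.] reader [-47.9 129. ] [54.7 18.5] 82.0
[274.  48.] reader [-48.9  91. ] [ 6. 17.] 80.9
[347.  30.] reader [-63.1 153.3] [11.7  7.5] 83.1
[289.  29.] reader [-63.3 104.6] [11.8  8.2] 81.9
```

View pics/w5c.png

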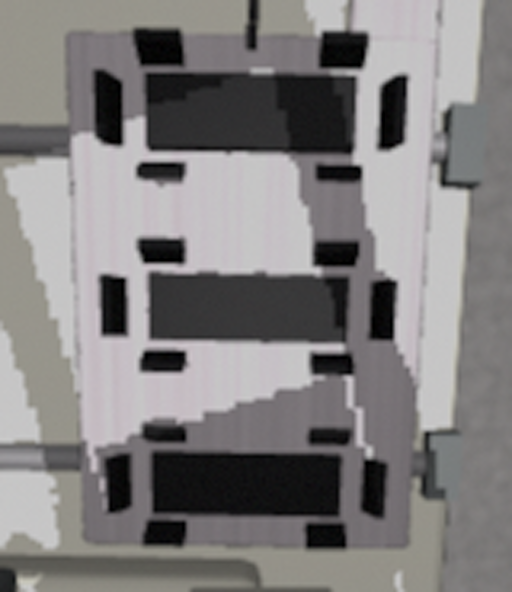

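```bash
python3 - <<'E'
from h import *
from plan import *
import pickle
p=pickle.load(open("pics/w5.pkl","rb")); im=cv2.imread("pics/w5.png")
g=im.min(2).astype(int); m=(g>165); m[:, :505]=0; m[80:]=0
m=cv2.morphologyEx(m.astype(np.uint8),cv2.MORPH_CLOSE,np.ones((5,5)))
for cc,q in rects(p,m,0.007,100): print("c_a w5",cc.round(0),q)
# button, in w5
m=(im.max(2)<50); m[:205]=0;m[245:]=0;m[:,:50]=0;m[:,100:]=0
c,s=np.cos(TH),np.sin(TH)
for cc,q in rects(p,m,0.060,50):
    w=(np.array(q[0])/1000-T0); print("button reader",cc,np.array([c*w[0]+s*w[1],-s*w[0]+c*w[1]])*1000,q[1])
E
```

```text
c_a w5 [554.  47.] ((499.3398742675781, 352.2166442871094), (68.82918548583984, 22.740642547607422), 85.37797546386719)
button reader [ 74.80519481 228.74025974] [110.63708797 -99.2734012 ] (22.643260955810547, 30.18289566040039)
```

```bash
python3 - <<'E'
from plan import *
n=rd(2,128.7); th=-0.128; c,s=np.cos(th),np.sin(th)
T=n-np.array([-s*130,c*130])/1000; print(n,T)
E
sed -i 's/^TH=.*/TH=-0.128; T0=np.array([0.51484,-0.00583])/' plan.py
python3 plan.py r 0 130 0.19 0
```

```text
[0.53141924 0.12313384] [ 0.51482464 -0.00580266]
pos [0.6127 0.118  0.185 ] yaw 83.2 q6 -1.28 dw mm [-81.3   5.1   5. ] turn -1.562 n 14 F [ 0.8 -0.3 -0.3] w 0.0213 t 5.4
rows [[5.8, -0.3, -0.1], [5.8, 0.3, -0.1], [5.7, 1.0, -0.1], [5.6, 1.6, -0.1], [5.4, 2.2, -0.1], [5.1, 2.8, -0.1], [4.8, 3.3, -0.1], [4.4, 3.9, -0.1], [3.9, 4.3, -0.1], [3.4, 4.7, -0.1], [2.9, 5.1, -0.1], [2.3, 5.4, -0.1], [1.7, 5.6, -0.1], [1.0, 5.7, -0.1]] turn each -0.1116
```

Call:
{"method": "move_arm", "body": {"translation": [[6,0,0],[6,0,0],[6,0,0],[6,0,0],[6,0,0],[6,0,0],[0,0,0],[0,0,0],[0,0,0],[0,0,0]], "turn": [0.115,0.115,0.115,0.115,0.115,0.115,0.115,0.115,0.115,0.115]}}

```text
t: 6.23
eef_pos: [0.5669, 0.1303, 0.1809]
tool_rot: [-1.909, -2.444, 0.063]
ft_force: [-0.1, 0.1, 0.2]
gripper_width: 0.0211
```

Call:
{"method": "move_arm", "body": {"translation": [[0,0,0],[0,0,0],[0,0,0],[0,0,0]], "turn": [0.11,0.11,0.11,0.1]}}

```text
t: 6.57
eef_pos: [0.5617, 0.1291, 0.1793]
tool_rot: [-2.415, -1.956, 0.085]
ft_force: [0.6, -0.0, -0.2]
gripper_width: 0.0215
```

```bash
python3 plan.py r 0 130 0.10 0
```

```text
pos [0.5617 0.1291 0.1793] yaw -12.0 q6 0.41 dw mm [-30.3  -6.  -79.3] turn -0.082 n 3 F [ 0.6 -0.  -0.2] w 0.0215 t 6.5667
rows [[-3.5, -7.9, 27.0], [-3.3, -8.0, 27.0], [-3.0, -8.0, 27.0]] turn each -0.0272
```

Call:
{"method": "move_arm", "body": {"translation": [[0,0,0],[0,0,0]], "turn": [0,0]}}

```text
t: 6.73
eef_pos: [0.5596, 0.1286, 0.1786]
tool_rot: [-2.414, -1.956, 0.089]
ft_force: [0.3, 0.2, -0.5]
gripper_width: 0.0212
```

```bash
cat >> plan.py <<'E'
    z=R.from_rotvec(r.state()['tool_rot']).as_matrix()[:,2]; print("tool z world",z.round(4), "in reader deg x,y",np.degrees(z[:2]).round(2))
E
python3 plan.py r 0 130 0.10 0
```

```text
pos [0.5596 0.1286 0.1786] yaw -12.0 q6 0.41 dw mm [-28.2  -5.5 -78.6] turn -0.082 n 3 F [ 0.3  0.2 -0.5] w 0.0212 t 6.7333
rows [[-3.1, -7.2, 26.8], [-2.9, -7.2, 26.8], [-2.7, -7.3, 26.8]] turn each -0.0272
tool z world [-0.0654 -0.0098 -0.9978] in reader deg x,y [-3.75 -0.56]
```

Call:
{"method": "move_arm", "body": {"translation": [[0,30,0],[0,0,0]], "turn": [-0.08,0]}}

```text
t: 6.9
eef_pos: [0.5874, 0.1222, 0.1764]
tool_rot: [-2.321, -2.059, 0.089]
ft_force: [0.6, -0.2, -0.1]
gripper_width: 0.0211
```

```bash
python3 plan.py r 0 130 0.10 0
```

```text
pos [0.5874 0.1222 0.1764] yaw -6.9 q6 0.3 dw mm [-55.9   0.9 -76.4] turn 0.008 n 3 F [ 0.6 -0.2 -0.1] w 0.0211 t 6.9
rows [[-1.4, -16.8, 26.7], [-1.5, -16.8, 26.7], [-1.5, -16.8, 26.7]] turn each 0.0027
tool z world [-0.0677 -0.0103 -0.9977] in reader deg x,y [-3.88 -0.59]
```

Call:
{"method": "move_arm", "body": {"translation": [[0,-7,0],[0,-7,0],[0,-7,0],[0,-7,0],[0,0,0]], "turn": [0,0,0,0,0]}}

```text
t: 7.32
eef_pos: [0.5542, 0.1253, 0.1773]
tool_rot: [-2.316, -2.061, 0.095]
ft_force: [-0.4, 0.6, 0.5]
gripper_width: 0.0214
```

```bash
python3 plan.py r 0 130 0.10 0
```

```text
pos [0.5542 0.1253 0.1773] yaw -6.7 q6 0.31 dw mm [-22.8  -2.2 -77.3] turn 0.011 n 3 F [-0.4  0.6  0.5] w 0.0214 t 7.3167
rows [[-1.1, -5.6, 26.3], [-1.1, -5.6, 26.3], [-1.2, -5.6, 26.3]] turn each 0.0037
tool z world [-0.0722 -0.0108 -0.9973] in reader deg x,y [-4.14 -0.62]
```

Call:
{"method": "move_arm", "body": {"translation": [[0,0,0],[0,0,0],[0,0,0]], "turn": [-0.115,-0.115,-0.115]}}

```text
t: 7.57
eef_pos: [0.5518, 0.1259, 0.1785]
tool_rot: [-1.903, -2.435, 0.081]
ft_force: [-0.3, 1.2, -0.2]
gripper_width: 0.0211
```

```bash
python3 plan.py r 0 130 0.10 0
```

```text
pos [0.5518 0.1259 0.1785] yaw 14.0 q6 -0.04 dw mm [-20.4  -2.8 -78.5] turn 0.372 n 4 F [-0.3  1.2 -0.2] w 0.0211 t 7.5667
rows [[0.4, -3.7, 19.9], [0.1, -3.7, 19.9], [-0.3, -3.7, 19.9], [-0.6, -3.7, 19.9]] turn each 0.0931
tool z world [-0.0712 -0.0107 -0.9974] in reader deg x,y [-4.08 -0.61]
```

Call:
{"method": "move_arm", "body": {"translation": [[0,0,0],[0,0,0],[0,0,0]], "turn": [0.115,0.115,0.115]}}

```text
t: 7.82
eef_pos: [0.5504, 0.1264, 0.1795]
tool_rot: [-2.304, -2.076, 0.091]
ft_force: [0.0, -0.4, -0.2]
gripper_width: 0.0218
```

```bash
python3 plan.py r 0 130 0.10 0
```

```text
pos [0.5504 0.1264 0.1795] yaw -6.0 q6 0.31 dw mm [-19.   -3.3 -79.5] turn 0.023 n 3 F [ 0.  -0.4 -0.2] w 0.0218 t 7.8167
rows [[-1.3, -4.3, 26.9], [-1.3, -4.3, 26.9], [-1.3, -4.3, 26.9]] turn each 0.0077
tool z world [-0.0697 -0.0106 -0.9975] in reader deg x,y [-4.   -0.61]
```

Call:
{"method": "move_arm", "body": {"translation": [[-1,-5,35],[-1,-5,25],[0,0,0]], "turn": [0.02,0,0]}}

```text
t: 8.07
eef_pos: [0.5368, 0.1258, 0.1219]
tool_rot: [-2.333, -2.051, 0.081]
ft_force: [-0.3, 0.0, 0.2]
gripper_width: 0.0213
```

```bash
python3 plan.py r 0 130 0.10 0; python3 -c "
from rig import r;s=r.state();print(s['qpos'].round(4),s['joint_velocities'].round(3),s['qpos'][1]+s['qpos'][2]+s['qpos'][4])"
```

```text
pos [0.5368 0.1258 0.1219] yaw -7.4 q6 0.33 dw mm [ -5.4  -2.7 -21.9] turn -0.001 n 1 F [-0.3  0.   0.2] w 0.0213 t 8.0667
rows [[-3.0, -3.7, 22.2]] turn each -0.0011
tool z world [-0.0612 -0.0089 -0.9981] in reader deg x,y [-3.5  -0.51]
[0.2072 0.4219 1.759  0.0045 1.0224 0.3333] [ 0.002 -0.031 -0.039 -0.002  0.031  0.005] 3.2033250686283594
```

```bash
python3 plan.py w .5328 .1233 0.085 -7.3
```

```text
pos [0.5368 0.1258 0.1219] yaw -7.4 q6 0.33 dw mm [ -4.   -2.5 -36.9] turn -0.002 n 2 F [-0.3  0.   0.2] w 0.0213 t 8.0667
rows [[-1.2, -0.7, 18.5], [-1.2, -0.7, 18.5]] turn each -0.0008
tool z world [-0.0612 -0.0089 -0.9981] in reader deg x,y [-3.5  -0.51]
```

Call:
{"method": "move_arm", "body": {"translation": [[-1.2,-1,16],[-1.2,-1,16],[0,0,3],[0,0,0]], "turn": [0,0,0,0]}}

```text
t: 8.4
eef_pos: [0.5334, 0.1242, 0.0897]
tool_rot: [-2.333, -2.055, 0.075]
ft_force: [-0.6, 0.5, 0.8]
gripper_width: 0.0217
```

```bash
python3 plan.py w .5327 .1233 0.066 -7.3
```

```text
pos [0.5334 0.1242 0.0897] yaw -7.3 q6 0.33 dw mm [ -0.7  -0.9 -23.7] turn 0.001 n 1 F [-0.6  0.5  0.8] w 0.0217 t 8.4
rows [[-0.6, 0.8, 23.7]] turn each 0.0006
tool z world [-0.0568 -0.0081 -0.9984] in reader deg x,y [-3.25 -0.47]
```

Call:
{"method": "move_arm", "body": {"translation": [[-0.3,0.3,7],[0,0,6],[0,0,3],[0,0,0],[0,0,0]], "turn": [0,0,0,0,0]}}

```text
t: 8.82
eef_pos: [0.536, 0.1245, 0.0766]
tool_rot: [-2.336, -2.059, 0.064]
ft_force: [-0.2, -0.3, 0.3]
gripper_width: 0.0209
```

```bash
python3 plan.py w .5326 .1233 0.066 -7.3; python3 - <<'E'
from h import *
from rig import r
for n in ["wrist","scene"]:
    im,d=r.capture(n); 
    if n=="scene": im=cv2.resize(im[120:290,240:440],None,fx=4,fy=3.5,interpolation=cv2.INTER_CUBIC)
    cv2.imwrite(f"pics/{n}6.png",im)
E
```

```text
pos [0.536  0.1245 0.0766] yaw -7.2 q6 0.33 dw mm [ -3.4  -1.2 -10.6] turn 0.001 n 1 F [-0.2 -0.3  0.3] w 0.0209 t 8.8167
rows [[-1.5, -2.7, 10.8]] turn each 0.0013
tool z world [-0.0489 -0.0065 -0.9988] in reader deg x,y [-2.8  -0.37]
```

View pics/wrist6.png

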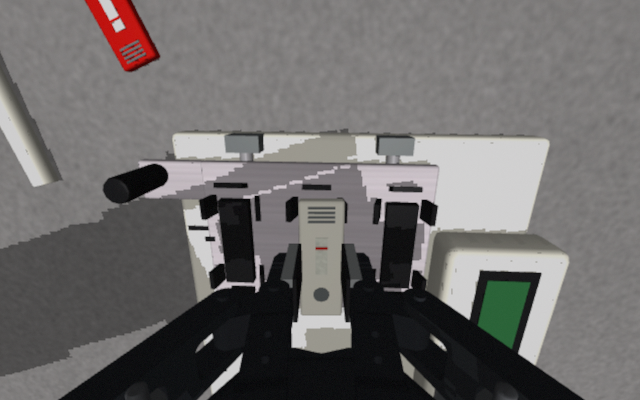

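View pics/scene6.png

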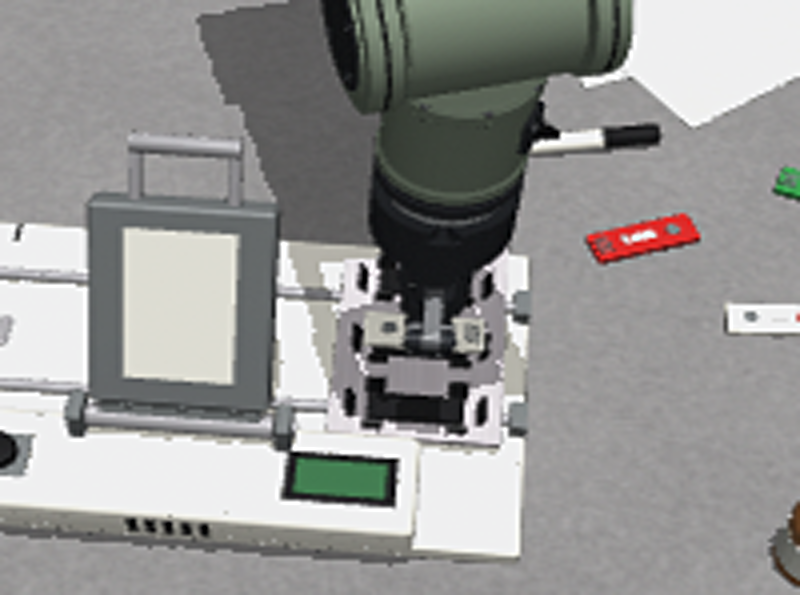

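Call:
{"method": "move_arm", "body": {"translation": [[-1.5,-2.5,2],[0,-0.5,3],[0,0,0]], "turn": [0,0,0]}}

```text
t: 9.17
eef_pos: [0.5326, 0.1234, 0.072]
tool_rot: [-2.336, -2.059, 0.062]
ft_force: [-0.3, -0.1, -0.4]
gripper_width: 0.0209
```

```bash
python3 plan.py w .5324 .1232 0.066 -7.3
```

```text
pos [0.5326 0.1234 0.072 ] yaw -7.2 q6 0.33 dw mm [-0.2 -0.2 -6. ] turn 0.001 n 1 F [-0.3 -0.1 -0.4] w 0.0209 t 9.1667
rows [[-0.1, 0.1, 6.0]] turn each 0.0014
tool z world [-0.0477 -0.0063 -0.9988] in reader deg x,y [-2.73 -0.36]
```

Call:
{"method": "move_arm", "body": {"translation": [[0,-0.5,3],[0,-0.3,2],[0,0,0]], "turn": [0,0,0]}}

```text
t: 9.42
eef_pos: [0.5312, 0.1233, 0.0665]
tool_rot: [-2.336, -2.059, 0.062]
ft_force: [-0.8, 0.5, -0.4]
gripper_width: 0.0215
```

```bash
python3 plan.py w .5323 .1232 0.0635 -7.3
```

```text
pos [0.5312 0.1233 0.0665] yaw -7.2 q6 0.33 dw mm [ 1.1 -0.1 -3. ] turn 0.001 n 1 F [-0.8  0.5 -0.4] w 0.0215 t 9.4167
rows [[0.0, 1.2, 2.9]] turn each 0.0013
tool z world [-0.0478 -0.0063 -0.9988] in reader deg x,y [-2.74 -0.36]
```

Call:
{"method": "move_arm", "body": {"translation": [[0,1.2,1.5],[0,0,1.5],[0,0,0]], "turn": [0,0,0]}}

```text
t: 9.67
eef_pos: [0.5325, 0.1232, 0.063]
tool_rot: [-2.336, -2.059, 0.062]
ft_force: [-0.5, -0.1, -0.3]
gripper_width: 0.021
```

```bash
python3 plan.py w .5323 .1232 0.0635 -7.3
```

```text
pos [0.5325 0.1232 0.063 ] yaw -7.2 q6 0.33 dw mm [-0.2  0.   0.5] turn 0.001 n 1 F [-0.5 -0.1 -0.3] w 0.021 t 9.6667
rows [[-0.0, -0.2, -0.5]] turn each 0.0014
tool z world [-0.0478 -0.0063 -0.9988] in reader deg x,y [-2.74 -0.36]
```

Call:
{"method": "move_arm", "body": {"translation": [[0,0,0.4],[0,0,0],[0,0,0],[0,0,0]], "turn": [0,0,0,0], "hand": 0.4}}

```text
t: 10.0
eef_pos: [0.5327, 0.1232, 0.0626]
tool_rot: [-2.336, -2.059, 0.062]
ft_force: [0.4, 0.1, -0.3]
gripper_width: 0.0342
```

Call:
{"method": "move_arm", "body": {"translation": [[0,0,-5],[0,0,-15],[0,0,-25],[0,0,-30],[0,0,-30],[0,0,0]], "turn": [0,0,0,0,0,0]}}

```text
t: 10.5
eef_pos: [0.5367, 0.1237, 0.1716]
tool_rot: [-2.334, -2.057, 0.069]
ft_force: [1.7, 0.8, 0.3]
gripper_width: 0.034
```

```bash
python3 plan.py w .499 .3525 0.12 -4.8; python3 - <<'E'
from h import *
from rig import r
for n in ["wrist","scene"]:
    im,d=r.capture(n); 
    if n=="scene": im=cv2.resize(im[120:290,240:440],None,fx=4,fy=3.5,interpolation=cv2.INTER_CUBIC)
    cv2.imwrite(f"pics/{n}7.png",im)
E
```

```text
pos [0.5367 0.1237 0.1716] yaw -7.2 q6 0.33 dw mm [-37.7 228.8 -51.6] turn -0.042 n 7 F [1.7 0.8 0.3] w 0.034 t 10.5
rows [[31.9, -9.1, 7.4], [31.9, -8.9, 7.4], [32.0, -8.7, 7.4], [32.0, -8.5, 7.4], [32.1, -8.3, 7.4], [32.1, -8.1, 7.4], [32.2, -7.9, 7.4]] turn each -0.0061
tool z world [-0.0528 -0.0073 -0.9986] in reader deg x,y [-3.03 -0.42]
```

View pics/wrist7.png

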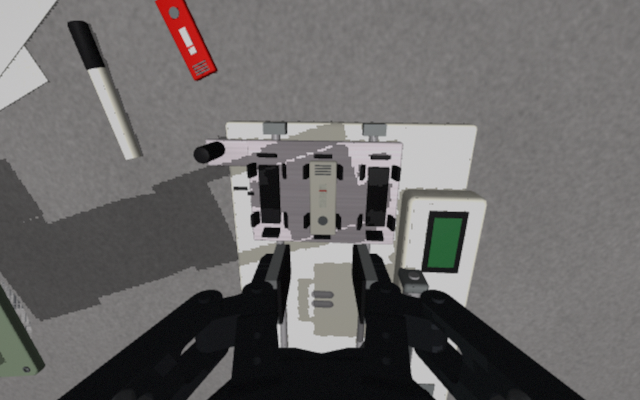

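View pics/scene7.png

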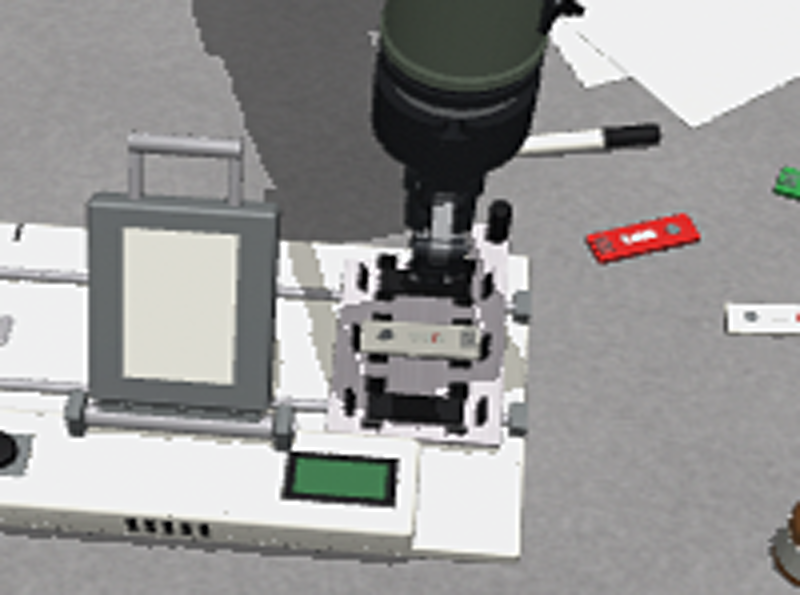

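Call:
{"method": "move_arm", "body": {"translation": [[20,-6,0],[32,-9,6],[32,-9,8],[32,-9,8],[32,-8,8],[32,-8,8],[25,-8,8],[8,-4,0],[0,0,0]], "turn": [-0.006,-0.006,-0.006,-0.006,-0.006,-0.006,-0.006,0,0]}}

```text
t: 11.35
eef_pos: [0.4859, 0.3451, 0.1089]
tool_rot: [-2.287, -2.096, 0.108]
ft_force: [-0.6, -0.8, 0.3]
gripper_width: 0.034
```

```bash
python3 plan.py w .500 .3525 0.06 -4.8; python3 - <<'E'
from h import *
from rig import r
p=r.camera_params("wrist"); im,d=r.capture("wrist"); cv2.imwrite("pics/w8.png",im)
print(proj(p,[.4993,.3523,.007]))
E
```

```text
pos [0.4859 0.3451 0.1089] yaw -5.0 q6 0.66 dw mm [ 14.1   7.4 -48.9] turn -0.004 n 2 F [-0.6 -0.8  0.3] w 0.034 t 11.35
rows [[4.9, 8.5, 23.8], [4.9, 8.5, 23.8]] turn each -0.0022
tool z world [-0.0763 -0.0192 -0.9969] in reader deg x,y [-4.37 -1.1 ]
(np.float64(345.47237499363905), np.float64(195.2946327563932))
```

View pics/w8.png

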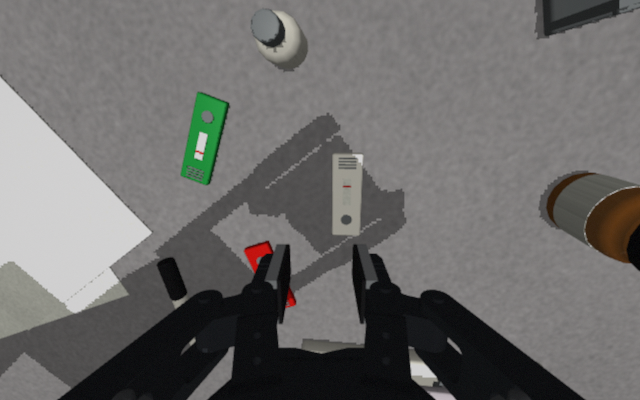

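Call:
{"method": "move_arm", "body": {"translation": [[5,8,6],[5,8,6],[0,0,6],[0,0,6],[0,0,6],[0,0,6],[0,0,6],[0,0,6]], "turn": [0,0,0,0,0,0,0,0]}}

```text
t: 12.07
eef_pos: [0.5037, 0.3455, 0.0558]
tool_rot: [-2.298, -2.088, 0.108]
ft_force: [-0.1, 0.7, -0.5]
gripper_width: 0.0343
```

```bash
python3 plan.py w .500 .3525 0.03 -4.8
```

```text
pos [0.5037 0.3455 0.0558] yaw -5.5 q6 0.65 dw mm [ -3.7   7.  -25.8] turn -0.013 n 1 F [-0.1  0.7 -0.5] w 0.0343 t 12.0667
rows [[7.4, -2.4, 25.9]] turn each -0.013
tool z world [-0.0754 -0.0208 -0.9969] in reader deg x,y [-4.32 -1.19]
```

Call:
{"method": "move_arm", "body": {"translation": [[0,0,-40],[0,0,0]], "turn": [0,0]}}

```text
t: 12.23
eef_pos: [0.5052, 0.3451, 0.0929]
tool_rot: [-2.297, -2.086, 0.119]
ft_force: [2.3, 0.4, 1.0]
gripper_width: 0.0343
```

Call:
{"method": "move_arm", "body": {"translation": [[0,0,40],[0,0,0]], "turn": [0,0]}}

```text
t: 12.4
eef_pos: [0.5031, 0.3449, 0.0544]
tool_rot: [-2.298, -2.087, 0.11]
ft_force: [-2.0, -1.2, -0.4]
gripper_width: 0.0342
```

Call:
{"method": "move_arm", "body": {"translation": [[0,40,0],[0,0,0]], "turn": [0,0]}}

```text
t: 12.57
eef_pos: [0.5424, 0.3412, 0.0517]
tool_rot: [-2.295, -2.09, 0.113]
ft_force: [1.3, 1.0, 0.7]
gripper_width: 0.034
```

Call:
{"method": "move_arm", "body": {"translation": [[0,-40,0],[0,0,0]], "turn": [0,0]}}

```text
t: 12.73
eef_pos: [0.5034, 0.3442, 0.0545]
tool_rot: [-2.298, -2.085, 0.115]
ft_force: [-0.8, -1.1, -0.9]
gripper_width: 0.0342
```

Call:
{"method": "move_arm", "body": {"translation": [[0,0,-10],[0,0,-10],[0,0,-10],[0,0,-10],[0,0,-10],[0,0,0]], "turn": [0,0,0,0,0,0]}}

```text
t: 13.23
eef_pos: [0.5081, 0.3463, 0.1124]
tool_rot: [-2.298, -2.087, 0.108]
ft_force: [1.0, -0.1, 0.3]
gripper_width: 0.0338
```

Call:
{"method": "move_arm", "body": {"translation": [[0,0,30],[0,0,20],[0,0,0]], "turn": [0,0,0]}}

```text
t: 13.48
eef_pos: [0.5075, 0.3468, 0.0658]
tool_rot: [-2.3, -2.088, 0.092]
ft_force: [-0.6, -0.3, 0.1]
gripper_width: 0.0342
```

Call:
{"method": "move_arm", "body": {"translation": [[0,10,0],[0,10,0],[0,10,0],[0,10,0],[0,0,0]], "turn": [0,0,0,0,0]}}

```text
t: 13.9
eef_pos: [0.5537, 0.3432, 0.0659]
tool_rot: [-2.301, -2.09, 0.085]
ft_force: [1.1, 0.5, 0.4]
gripper_width: 0.0342
```

Call:
{"method": "move_arm", "body": {"translation": [[0,-40,0],[0,0,0]], "turn": [0,0]}}

```text
t: 14.07
eef_pos: [0.5151, 0.346, 0.0678]
tool_rot: [-2.305, -2.085, 0.086]
ft_force: [-1.5, -0.5, -1.3]
gripper_width: 0.0342
```

Call:
{"method": "move_arm", "body": {"translation": [[0,10,-10],[0,10,-10],[0,10,-10],[0,10,-10],[0,0,-10],[0,0,-10],[0,0,-10],[0,0,-10],[0,0,-10],[0,0,0]], "turn": [0,0,0,0,0,0,0,0,0,0]}}

```text
t: 14.9
eef_pos: [0.5591, 0.3429, 0.1635]
tool_rot: [-2.302, -2.085, 0.092]
ft_force: [0.8, 0.1, 0.3]
gripper_width: 0.0341
```

Call:
{"method": "move_arm", "body": {"translation": [[0,-30,25],[0,-15,35],[0,0,25],[0,0,0]], "turn": [0,0,0,0]}}

```text
t: 15.23
eef_pos: [0.5088, 0.3477, 0.0834]
tool_rot: [-2.304, -2.086, 0.077]
ft_force: [-0.5, -1.3, 0.4]
gripper_width: 0.0345
```

Call:
{"method": "move_arm", "body": {"translation": [[0,10,-10],[0,10,-10],[0,10,-10],[0,10,-10],[0,0,-10],[0,0,-10],[0,0,-10],[0,0,-10],[0,0,-10],[0,0,0]], "turn": [0,0,0,0,0,0,0,0,0,0]}}

```text
t: 16.07
eef_pos: [0.5534, 0.3451, 0.1814]
tool_rot: [-2.3, -2.088, 0.084]
ft_force: [0.0, 0.4, 0.5]
gripper_width: 0.034
```

Call:
{"method": "move_arm", "body": {"translation": [[0,-30,25],[0,-15,35],[0,0,25],[0,0,0]], "turn": [0,0,0,0]}}

```text
t: 16.4
eef_pos: [0.5033, 0.35, 0.1012]
tool_rot: [-2.302, -2.089, 0.069]
ft_force: [-0.9, -0.9, -0.9]
gripper_width: 0.0341
```

```bash
python3 plan.py w .500 .3525 0.03 -4.8
```

```text
pos [0.5033 0.35   0.1012] yaw -5.6 q6 0.66 dw mm [ -3.3   2.5 -71.2] turn -0.013 n 2 F [-0.9 -0.9 -0.9] w 0.0341 t 16.4
rows [[1.5, 0.1, 35.6], [1.5, 0.1, 35.6]] turn each -0.0067
tool z world [-0.0545 -0.006  -0.9985] in reader deg x,y [-3.12 -0.34]
```

Good enough (3°). Descend to the second cassette.

Call:
{"method": "move_arm", "body": {"translation": [[1.5,0,30],[1.5,0,30],[0,0,0]], "turn": [-0.007,-0.007,0]}}

```text
t: 16.65
eef_pos: [0.5012, 0.3539, 0.0427]
tool_rot: [-2.286, -2.107, 0.063]
ft_force: [-1.0, -0.7, 0.5]
gripper_width: 0.0343
```

```bash
python3 plan.py w .5003 .3525 0.0225 -4.8; python3 - <<'E'
from h import *
from rig import r
p=r.camera_params("wrist"); im,d=r.capture("wrist"); cv2.imwrite("pics/w9.png",im)
print(proj(p,[.4993,.3523,.007]))
E
```

```text
pos [0.5012 0.3539 0.0427] yaw -4.7 q6 0.65 dw mm [ -0.9  -1.4 -20.2] turn 0.002 n 1 F [-1.  -0.7  0.5] w 0.0343 t 16.65
rows [[-1.3, 0.3, 20.2]] turn each 0.0022
tool z world [-0.0515 -0.0041 -0.9987] in reader deg x,y [-2.95 -0.23]
(np.float64(320.49224275530554), np.float64(245.28455874783307))
```

View pics/w9.png

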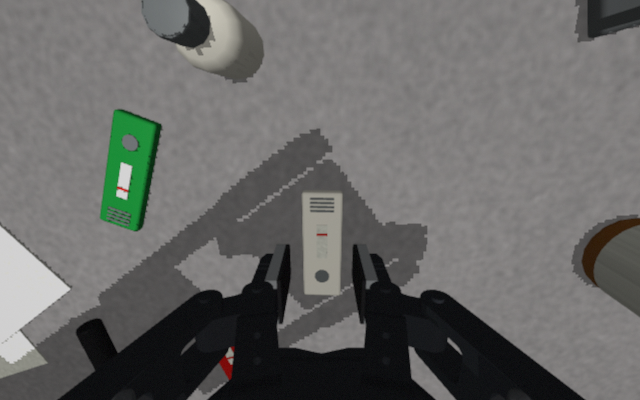

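Call:
{"method": "move_arm", "body": {"translation": [[-1,0,10],[-0.5,0,6],[0,0,2.5],[0,0,0]], "turn": [0,0,0,0]}}

```text
t: 17.03
eef_pos: [0.5058, 0.3551, 0.0318]
tool_rot: [-2.289, -2.108, 0.041]
ft_force: [-0.9, 0.2, -0.2]
gripper_width: 0.0343
```

```bash
python3 plan.py w .5003 .3525 0.0225 -4.8
```

```text
pos [0.5058 0.3551 0.0318] yaw -4.7 q6 0.64 dw mm [-5.5 -2.6 -9.3] turn 0.001 n 1 F [-0.9  0.2 -0.2] w 0.0343 t 17.0333
rows [[-3.0, -4.9, 9.5]] turn each 0.0013
tool z world [-0.0395  0.0037 -0.9992] in reader deg x,y [-2.26  0.21]
```

Call:
{"method": "move_arm", "body": {"translation": [[-3,-5,3],[0,-0.5,3],[0,0,0]], "turn": [0,0,0]}}

```text
t: 17.28
eef_pos: [0.5007, 0.3529, 0.0278]
tool_rot: [-2.29, -2.108, 0.035]
ft_force: [-0.9, 0.3, -0.7]
gripper_width: 0.034
```

```bash
python3 plan.py w .5001 .3525 0.0225 -4.8
```

```text
pos [0.5007 0.3529 0.0278] yaw -4.8 q6 0.64 dw mm [-0.6 -0.4 -5.3] turn 0.001 n 1 F [-0.9  0.3 -0.7] w 0.034 t 17.2833
rows [[-0.5, -0.4, 5.3]] turn each 0.0008
tool z world [-0.0359  0.006  -0.9993] in reader deg x,y [-2.06  0.35]
```

Call:
{"method": "move_arm", "body": {"translation": [[-0.5,-0.5,3],[0,0,2],[0,0,0]], "turn": [0,0,0]}}

```text
t: 17.53
eef_pos: [0.4999, 0.3525, 0.0231]
tool_rot: [-2.29, -2.108, 0.033]
ft_force: [-0.9, -0.3, -0.3]
gripper_width: 0.0343
```

```bash
python3 plan.py w .5001 .3525 0.0225 -4.8
```

```text
pos [0.4999 0.3525 0.0231] yaw -4.8 q6 0.64 dw mm [ 0.2  0.  -0.6] turn 0.001 n 1 F [-0.9 -0.3 -0.3] w 0.0343 t 17.5333
rows [[0.0, 0.2, 0.6]] turn each 0.0008
tool z world [-0.0352  0.0066 -0.9994] in reader deg x,y [-2.01  0.38]
```

Call:
{"method": "move_arm", "body": {"translation": [[0,0,0.5],[0,0,0],[0,0,0],[0,0,0],[0,0,0]], "turn": [0,0,0,0,0], "hand": 0.1}}

```text
t: 17.95
eef_pos: [0.5003, 0.3527, 0.023]
tool_rot: [-2.291, -2.108, 0.032]
ft_force: [-0.7, 0.1, 0.6]
gripper_width: 0.0211
```

Call:
{"method": "move_arm", "body": {"translation": [[0,0,-6],[0,0,-10],[0,0,-10],[0,0,-10],[0,0,-10],[0,0,-12],[0,0,-12],[0,0,-12],[0,0,0]], "turn": [0,0,0,0,0,0,0,0,0]}}

```text
t: 18.7
eef_pos: [0.5042, 0.3526, 0.1153]
tool_rot: [-2.291, -2.109, 0.026]
ft_force: [0.4, 0.5, 0.2]
gripper_width: 0.021
```

```bash
python3 plan.py r -50 130 0.13 0; python3 - <<'E'
from h import *
from rig import r
p=r.camera_params("wrist"); im,d=r.capture("wrist"); cv2.imwrite("pics/w10.png",im)
E
```

```text
pos [0.5042 0.3526 0.1153] yaw -4.7 q6 0.65 dw mm [ -22.4 -223.1   14.7] turn 0.045 n 7 F [0.4 0.5 0.2] w 0.021 t 18.7
rows [[-32.0, -0.6, -2.3], [-32.0, -0.4, -2.3], [-32.0, -0.2, -2.3], [-32.0, 0.0, -2.3], [-32.0, 0.2, -2.3], [-32.0, 0.4, -2.3], [-32.0, 0.6, -2.3]] turn each 0.0065
tool z world [-0.031   0.0092 -0.9995] in reader deg x,y [-1.77  0.53]
```

View pics/w10.png

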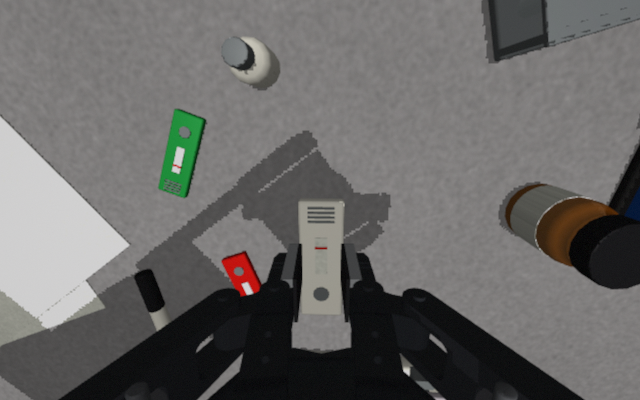

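Call:
{"method": "move_arm", "body": {"translation": [[-15,0,-4],[-30,0,-4],[-34,0,-3],[-34,0,-2],[-34,0,-2],[-34,0,-2],[-26,0,-2],[-10,0,0],[0,0,0]], "turn": [0.007,0.007,0.007,0.007,0.007,0.007,0.003,0,0]}}

```text
t: 19.5
eef_pos: [0.4745, 0.1233, 0.1299]
tool_rot: [-2.337, -2.055, 0.041]
ft_force: [-0.2, 0.9, -0.1]
gripper_width: 0.0211
```

```bash
python3 plan.py r -50 130 0.085 0
```

```text
pos [0.4745 0.1233 0.1299] yaw -7.3 q6 0.34 dw mm [  7.4   6.2 -44.9] turn -0.0 n 2 F [-0.2  0.9 -0.1] w 0.0211 t 19.5
rows [[3.6, 4.2, 22.3], [3.6, 4.2, 22.3]] turn each -0.0
tool z world [-0.0394  0.0047 -0.9992] in reader deg x,y [-2.26  0.27]
```

Call:
{"method": "move_arm", "body": {"translation": [[4,4.5,16],[4,4.5,16],[0,0,5],[0,0,0]], "turn": [0,0,0,0]}}

```text
t: 19.83
eef_pos: [0.4834, 0.1313, 0.0917]
tool_rot: [-2.339, -2.052, 0.038]
ft_force: [-0.4, -0.7, 0.0]
gripper_width: 0.021
```

```bash
python3 plan.py w .4827 .1293 0.075 -7.3;python3 plan.py r -50 130 0.075 0|head -1
```

```text
pos [0.4834 0.1313 0.0917] yaw -7.5 q6 0.35 dw mm [ -0.7  -2.  -16.7] turn -0.003 n 1 F [-0.4 -0.7  0. ] w 0.021 t 19.8333
rows [[-2.1, 0.2, 16.7]] turn each -0.0031
tool z world [-0.0379  0.0065 -0.9993] in reader deg x,y [-2.17  0.37]
pos [0.4834 0.1313 0.0917] yaw -7.5 q6 0.35 dw mm [ -1.6  -1.8 -16.7] turn -0.002 n 1 F [-0.4 -0.7  0. ] w 0.021 t 19.8333
```

Call:
{"method": "move_arm", "body": {"translation": [[-1,0,7],[-1,-0.5,6],[0,-0.5,2],[0,0,0]], "turn": [0,0,0,0]}}

```text
t: 20.17
eef_pos: [0.4813, 0.1312, 0.0759]
tool_rot: [-2.336, -2.055, 0.037]
ft_force: [0.2, -0.1, 0.4]
gripper_width: 0.0213
```

```bash
python3 plan.py w .4826 .1293 0.066 -7.3; python3 - <<'E'
from h import *
from rig import r
p=r.camera_params("wrist"); im,d=r.capture("wrist"); cv2.imwrite("pics/w11.png",im)
E
```

```text
pos [0.4813 0.1312 0.0759] yaw -7.3 q6 0.35 dw mm [ 1.3 -1.9 -9.9] turn -0.0 n 1 F [ 0.2 -0.1  0.4] w 0.0213 t 20.1667
rows [[-1.7, 1.9, 9.8]] turn each -0.0004
tool z world [-0.0379  0.0068 -0.9993] in reader deg x,y [-2.17  0.39]
```

View pics/w11.png

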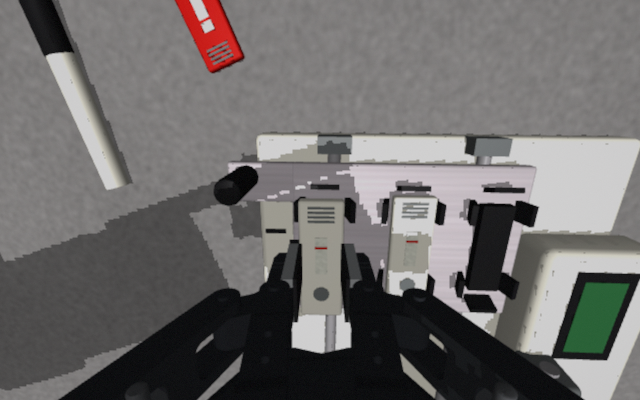

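Call:
{"method": "move_arm", "body": {"translation": [[-1.7,1.5,3],[0,0,3],[0,0,0]], "turn": [0,0,0]}}

```text
t: 20.47
eef_pos: [0.4831, 0.1293, 0.0704]
tool_rot: [-2.337, -2.056, 0.034]
ft_force: [0.0, -0.3, 0.5]
gripper_width: 0.0212
```

```bash
python3 plan.py w .4826 .1293 0.0632 -7.3
```

```text
pos [0.4831 0.1293 0.0704] yaw -7.3 q6 0.34 dw mm [-0.5 -0.  -7.2] turn -0.0 n 1 F [ 0.  -0.3  0.5] w 0.0212 t 20.4667
rows [[-0.1, -0.2, 7.2]] turn each -0.0003
tool z world [-0.0357  0.0073 -0.9993] in reader deg x,y [-2.04  0.42]
```

Call:
{"method": "move_arm", "body": {"translation": [[0,-0.5,3],[0,0,2],[0,0,1.5],[0,0,0]], "turn": [0,0,0,0]}}

```text
t: 20.8
eef_pos: [0.4826, 0.1293, 0.0636]
tool_rot: [-2.337, -2.056, 0.033]
ft_force: [-0.0, 1.1, -1.1]
gripper_width: 0.0214
```

```bash
python3 plan.py w .4826 .1293 0.0632 -7.3
```

```text
pos [0.4826 0.1293 0.0636] yaw -7.3 q6 0.34 dw mm [ 0.  -0.  -0.4] turn -0.001 n 1 F [-0.   1.1 -1.1] w 0.0214 t 20.8
rows [[-0.0, 0.0, 0.4]] turn each -0.0007
tool z world [-0.0349  0.0075 -0.9994] in reader deg x,y [-2.    0.43]
```

Call:
{"method": "move_arm", "body": {"translation": [[0,0,0.4],[0,0,0],[0,0,0],[0,0,0]], "turn": [0,0,0,0], "hand": 0.4}}

```text
t: 21.13
eef_pos: [0.4827, 0.1294, 0.0631]
tool_rot: [-2.338, -2.056, 0.033]
ft_force: [0.5, -0.9, 0.0]
gripper_width: 0.0344
```

Call:
{"method": "move_arm", "body": {"translation": [[0,0,-5],[0,0,-10],[0,0,-12],[0,0,-14],[0,0,-16],[0,0,-16],[0,0,-16],[0,0,-16],[0,0,0]], "turn": [0,0,0,0,0,0,0,0,0]}}

```text
t: 21.88
eef_pos: [0.4862, 0.1285, 0.1752]
tool_rot: [-2.337, -2.056, 0.033]
ft_force: [0.6, 0.2, -0.1]
gripper_width: 0.0342
```

```bash
python3 plan.py r -96 172 0.17 90; python3 - <<'E'
from h import *
from rig import r
from plan import rd,TH,T0
import pickle
p=r.camera_params("wrist"); im,d=r.capture("wrist"); cv2.imwrite("pics/w12.png",im); np.save("pics/w12.npy",d); pickle.dump(p,open("pics/w12.pkl","wb"))
print(proj(p,[*rd(-96,172),.07]),proj(p,[*rd(-50,130),.047]),proj(p,[*rd(0,130),.047]))
im,d=r.capture("scene");cv2.imwrite("pics/s12.png",cv2.resize(im[120:290,240:440],None,fx=4,fy=3.5,interpolation=cv2.INTER_CUBIC))
E
```

```text
pos [0.4862 0.1285 0.1752] yaw -7.3 q6 0.35 dw mm [-44.6  48.5  -5.2] turn 1.571 n 14 F [ 0.6  0.2 -0.1] w 0.0342 t 21.8833
rows [[3.0, -3.6, 0.5], [2.6, -3.9, 0.5], [2.2, -4.2, 0.5], [1.7, -4.4, 0.5], [1.2, -4.5, 0.5], [0.7, -4.6, 0.5], [0.1, -4.7, 0.5], [-0.4, -4.7, 0.5], [-0.9, -4.6, 0.5], [-1.4, -4.5, 0.5], [-1.9, -4.3, 0.5], [-2.4, -4.0, 0.5], [-2.8, -3.8, 0.5], [-3.2, -3.4, 0.5]] turn each 0.1122
tool z world [-0.0351  0.0074 -0.9994] in reader deg x,y [-2.01  0.43]
(np.float64(262.5751508297537), np.float64(155.66331863757222)) (np.float64(320.77335980177156), np.float64(197.70266747363212)) (np.float64(375.5164315473949), np.float64(198.36986152554226))
```

View pics/w12.png

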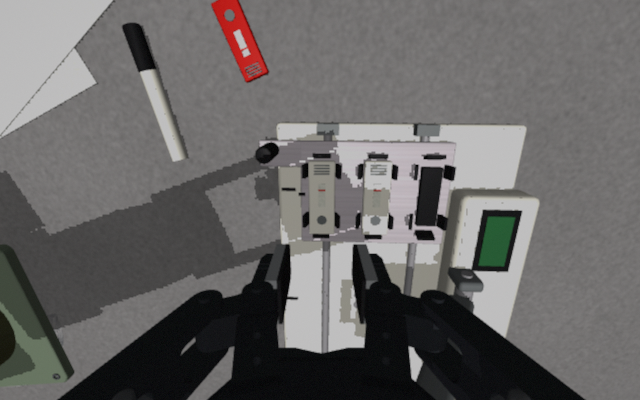

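View pics/s12.png

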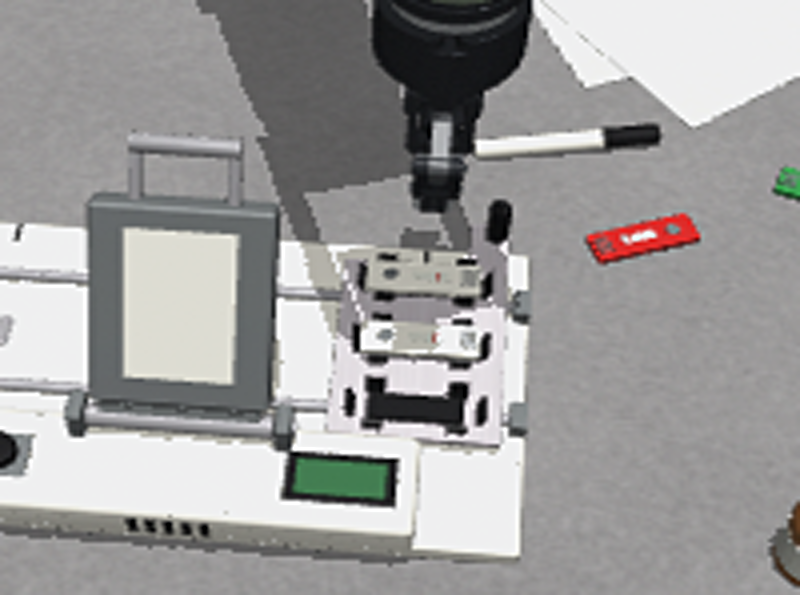

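```bash
python3 - <<'E'
from h import *
import pickle
from plan import *
p=pickle.load(open("pics/w12.pkl","rb")); d=np.load("pics/w12.npy"); im=cv2.imread("pics/w12.png")
W=cloud(p,d); m=(W[...,2]>0.055)&(W[...,2]<0.08); m[:, :240]=0;m[:,285:]=0;m[:130]=0;m[175:]=0
m2=(W[...,2]>0.066)&m
for q in (m,m2): print(q.sum(),np.median(W[q],0),W[q].min(0),W[q].max(0))
print(rd(-96,172))
E
python3 plan.py r -96 172 0.10 0
```

```text
294 [0.44343175 0.1781085  0.07115062] [0.43556504 0.17014305 0.05577055] [0.44870319 0.18407862 0.07308816]
246 [0.44253848 0.17765454 0.07126477] [0.43556504 0.17014305 0.06603337] [0.44870319 0.18397116 0.07308816]
[0.44158129 0.17701737]
pos [0.4844 0.1281 0.1724] yaw -7.3 q6 0.35 dw mm [-42.9  48.9 -72.4] turn -0.0 n 3 F [-0.4  0.2 -0.6] w 0.0342 t 21.9833
rows [[14.3, -15.3, 24.8], [14.3, -15.3, 24.8], [14.3, -15.3, 24.8]] turn each -0.0
tool z world [-0.0402  0.0062 -0.9992] in reader deg x,y [-2.3   0.36]
```

Post at (0.442, 0.1773) in agreement. Move above it.

Call:
{"method": "move_arm", "body": {"translation": [[16,-17,10],[16,-17,15],[12,-10,20],[0,0,15],[0,0,0]], "turn": [0,0,0,0,0]}}

```text
t: 22.4
eef_pos: [0.4405, 0.1781, 0.1088]
tool_rot: [-2.337, -2.05, 0.048]
ft_force: [-0.1, -0.8, 0.0]
gripper_width: 0.0342
```

```bash
python3 plan.py w .4425 .1773 0.10 -7.3
```

```text
pos [0.4405 0.1781 0.1088] yaw -7.5 q6 0.46 dw mm [ 2.  -0.8 -8.8] turn -0.003 n 1 F [-0.1 -0.8  0. ] w 0.0342 t 22.4
rows [[-0.5, 2.5, 8.7]] turn each -0.0032
tool z world [-0.0443  0.0041 -0.999 ] in reader deg x,y [-2.54  0.24]
```

Call:
{"method": "move_arm", "body": {"translation": [[-0.5,2,12],[0,0,12],[0,0,0]], "turn": [0,0,0]}}

```text
t: 22.65
eef_pos: [0.4396, 0.1769, 0.0823]
tool_rot: [-2.335, -2.05, 0.055]
ft_force: [-1.1, 0.7, -0.1]
gripper_width: 0.0346
```

```bash
python3 plan.py w .4425 .1773 0.063 -7.3
```

```text
pos [0.4396 0.1769 0.0823] yaw -7.4 q6 0.46 dw mm [  2.9   0.4 -19.3] turn -0.002 n 1 F [-1.1  0.7 -0.1] w 0.0346 t 22.65
rows [[0.8, 3.8, 19.2]] turn each -0.0024
tool z world [-0.0493  0.0022 -0.9988] in reader deg x,y [-2.83  0.12]
```

Call:
{"method": "move_arm", "body": {"translation": [[0.8,3.5,7],[0,0.5,7],[0,0,4],[0,0,0]], "turn": [0,0,0,0]}}

```text
t: 22.98
eef_pos: [0.4442, 0.1768, 0.0634]
tool_rot: [-2.336, -2.049, 0.054]
ft_force: [-0.3, -0.0, -0.5]
gripper_width: 0.0343
```

```bash
python3 plan.py w .4425 .1773 0.063 -7.3;python3 - <<'E'
from h import *
from rig import r
im,d=r.capture("wrist"); cv2.imwrite("pics/w13.png",im)
E
```

```text
pos [0.4442 0.1768 0.0634] yaw -7.5 q6 0.46 dw mm [-1.7  0.5 -0.4] turn -0.004 n 1 F [-0.3 -0.  -0.5] w 0.0343 t 22.9833
rows [[0.3, -1.8, 0.5]] turn each -0.0037
tool z world [-0.0486  0.0024 -0.9988] in reader deg x,y [-2.78  0.14]
```

View pics/w13.png

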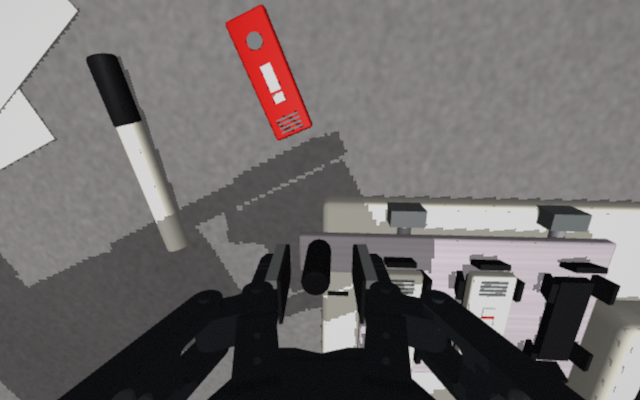

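Call:
{"method": "move_arm", "body": {"translation": [[0,-1.5,0],[0,0,0],[0,0,0],[0,0,0],[0,0,0]], "turn": [0,0,0,0,0], "hand": 0}}

```text
t: 23.45
eef_pos: [0.4419, 0.1771, 0.0645]
tool_rot: [-2.336, -2.048, 0.054]
ft_force: [-1.0, 0.3, -3.0]
gripper_width: 0.012
```

```bash
python3 plan.py r -96 42 0.063 0; python3 -c "
from plan import *
print(rd(-96,172),rd(-96,42),rd(-96,-88))"
```

```text
pos [0.4419 0.1771 0.0645] yaw -7.5 q6 0.46 dw mm [ -16.9 -129.    -1.5] turn -0.003 n 4 F [-1.   0.3 -3. ] w 0.012 t 23.45
rows [[-32.5, 0.1, 0.5], [-32.5, 0.0, 0.5], [-32.5, -0.0, 0.5], [-32.5, -0.0, 0.5]] turn each -0.0008
tool z world [-0.0484  0.0029 -0.9988] in reader deg x,y [-2.77  0.17]
[0.44158129 0.17701737] [0.42498669 0.04808088] [ 0.40839209 -0.08085561]
```

Call:
{"method": "move_arm", "body": {"translation": [[-6,0,0],[-10,0,0],[-12,0,0],[-12,0,0],[-12,0,0],[-12,0,0],[-12,0,0]], "turn": [0,0,0,0,0,0,0]}}

```text
t: 24.03
eef_pos: [0.4312, 0.0988, 0.0645]
tool_rot: [-2.334, -2.049, 0.048]
ft_force: [-0.4, 1.5, -4.1]
gripper_width: 0.0118
```

```bash
python3 plan.py r -96 42 0.063 0
```

```text
pos [0.4312 0.0988 0.0645] yaw -7.5 q6 0.3 dw mm [ -6.2 -50.8  -1.5] turn -0.002 n 2 F [-0.4  1.5 -4.1] w 0.0118 t 24.0333
rows [[-25.6, 0.2, 0.7], [-25.6, 0.2, 0.7]] turn each -0.0011
tool z world [-0.0464  0.0064 -0.9989] in reader deg x,y [-2.66  0.37]
```

Call:
{"method": "move_arm", "body": {"translation": [[-12,0,0],[-12,0,0],[-10,0,0],[-8,0,0],[-5,0,0],[0,0,0]], "turn": [0,0,0,0,0,0]}}

```text
t: 24.53
eef_pos: [0.4238, 0.0443, 0.0645]
tool_rot: [-2.341, -2.041, 0.044]
ft_force: [0.1, 3.5, -5.2]
gripper_width: 0.012
```

```bash
python3 plan.py r -96 42 0.063 0
```

```text
pos [0.4238 0.0443 0.0645] yaw -7.8 q6 0.19 dw mm [ 1.2  3.7 -1.5] turn -0.009 n 1 F [ 0.1  3.5 -5.2] w 0.012 t 24.5333
rows [[3.9, 0.8, 1.5]] turn each -0.0087
tool z world [-0.0443  0.0077 -0.999 ] in reader deg x,y [-2.54  0.44]
```

Call:
{"method": "move_arm", "body": {"translation": [[3.5,0.5,0],[0,0,0],[0,0,0]], "turn": [-0.008,0,0]}}

```text
t: 24.78
eef_pos: [0.4243, 0.048, 0.0645]
tool_rot: [-2.333, -2.05, 0.045]
ft_force: [-0.4, 0.4, -4.3]
gripper_width: 0.0121
```

```bash
python3 plan.py r -96 42 0.063 0
```

```text
pos [0.4243 0.048  0.0645] yaw -7.4 q6 0.19 dw mm [ 0.7  0.1 -1.5] turn -0.001 n 1 F [-0.4  0.4 -4.3] w 0.0121 t 24.7833
rows [[0.2, 0.8, 1.4]] turn each -0.001
tool z world [-0.0457  0.0079 -0.9989] in reader deg x,y [-2.62  0.45]
```

Call:
{"method": "move_arm", "body": {"translation": [[0,0,0],[0,0,0],[0,0,0],[0,0,0]], "turn": [0,0,0,0], "hand": 0.4}}

```text
t: 25.12
eef_pos: [0.4251, 0.0486, 0.0653]
tool_rot: [-2.33, -2.055, 0.046]
ft_force: [-0.3, 0.1, -0.5]
gripper_width: 0.034
```

Call:
{"method": "move_arm", "body": {"translation": [[0,0,-6],[0,0,-12],[0,0,-12],[0,0,-12],[0,0,-12],[0,0,-12],[0,0,-12],[0,0,0]], "turn": [0,0,0,0,0,0,0,0]}}

```text
t: 25.78
eef_pos: [0.4289, 0.0479, 0.1498]
tool_rot: [-2.329, -2.057, 0.047]
ft_force: [0.3, 0.2, 0.3]
gripper_width: 0.0339
```

```bash
python3 plan.py r 112 -100 0.2 0; python3 - <<'E'
from h import *
from rig import r
im,d=r.capture("scene");cv2.imwrite("pics/s14.png",cv2.resize(im[100:290,190:400],None,fx=3.7,fy=3.1,interpolation=cv2.INTER_CUBIC))
im,d=r.capture("wrist");cv2.imwrite("pics/w14.png",im)
E
```

```text
pos [0.4289 0.0479 0.1498] yaw -7.1 q6 0.2 dw mm [ 184.3 -167.3   50.2] turn 0.004 n 8 F [0.3 0.2 0.3] w 0.0339 t 25.7833
rows [[-17.9, 25.1, -7.4], [-17.9, 25.1, -7.4], [-17.9, 25.1, -7.4], [-17.9, 25.2, -7.4], [-17.9, 25.2, -7.4], [-17.8, 25.2, -7.4], [-17.8, 25.2, -7.4], [-17.8, 25.2, -7.4]] turn each 0.0005
tool z world [-0.0453  0.0054 -0.999 ] in reader deg x,y [-2.59  0.31]
```

View pics/s14.png

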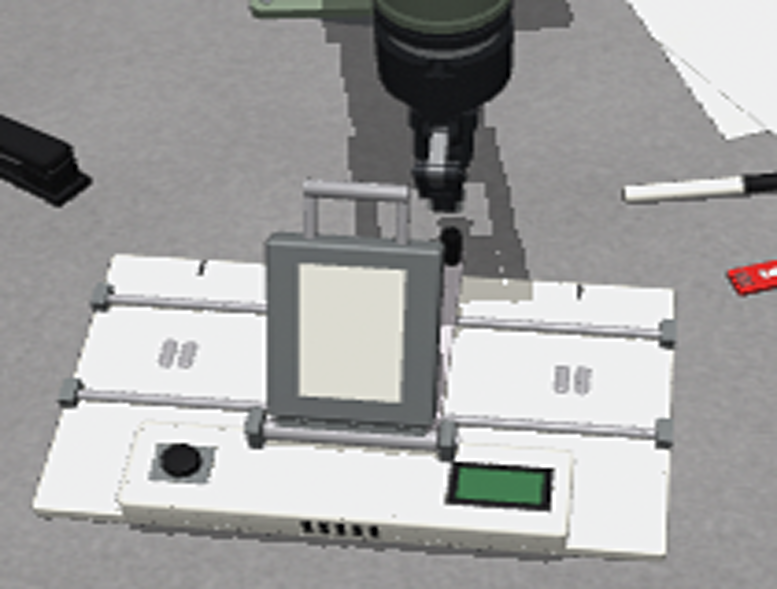

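View pics/w14.png

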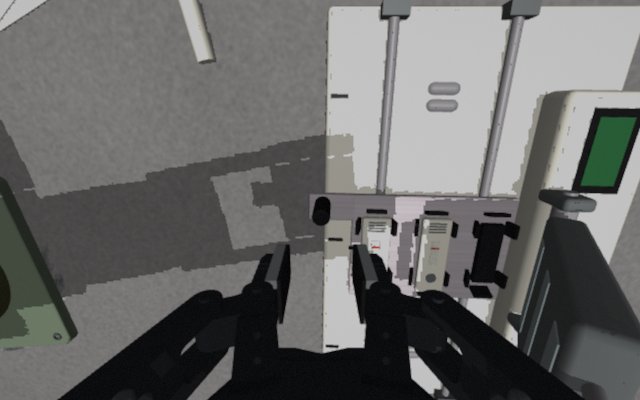

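Call:
{"method": "move_arm", "body": {"translation": [[-20,0,-10],[-32,0,-14],[-34,0,-14],[-34,0,-14],[-30,0,0],[-10,0,0],[0,0,0]], "turn": [0,0,0,0,0,0,0], "hand": 0}}

```text
t: 26.47
eef_pos: [0.4067, -0.1168, 0.1967]
tool_rot: [-2.315, -2.057, 0.065]
ft_force: [0.4, 0.9, -0.2]
gripper_width: 0.0001
```

```bash
python3 plan.py r 112 -103 0.2 0;python3 plan.py r 112 -100 0.2 0
```

```text
pos [ 0.4067 -0.1168  0.1967] yaw -6.8 q6 -0.17 dw mm [206.1  -5.5   3.3] turn 0.01 n 6 F [ 0.4  0.9 -0.2] w 0.0001 t 26.4667
rows [[3.1, 34.1, -2.6], [3.2, 34.1, -2.6], [3.2, 34.1, -2.6], [3.3, 34.1, -2.6], [3.4, 34.1, -2.6], [3.4, 34.1, -2.6]] turn each 0.0016
tool z world [-0.0604  0.0051 -0.9982] in reader deg x,y [-3.46  0.29]
pos [ 0.4067 -0.1168  0.1967] yaw -6.8 q6 -0.17 dw mm [206.5  -2.6   3.3] turn 0.01 n 6 F [ 0.4  0.9 -0.2] w 0.0001 t 26.4667
rows [[3.6, 34.1, -2.6], [3.7, 34.1, -2.6], [3.7, 34.1, -2.6], [3.8, 34.1, -2.6], [3.9, 34.1, -2.6], [3.9, 34.1, -2.6]] turn each 0.0016
tool z world [-0.0604  0.0051 -0.9982] in reader deg x,y [-3.46  0.29]
```

Call:
{"method": "move_arm", "body": {"translation": [[2,18,0],[2,18,0],[2,18,0],[2,18,0],[2,18,0],[2,18,0],[2,18,0],[2,18,0],[2,18,0],[2,18,0]], "turn": [0.002,0.001,0.001,0.001,0.001,0.001,0.001,0.001,0.001,0]}}

```text
t: 27.3
eef_pos: [0.586, -0.1097, 0.1725]
tool_rot: [-2.308, -2.03, 0.084]
ft_force: [0.4, -0.3, 0.3]
gripper_width: 0.0004
```

```bash
python3 plan.py r 112 -101 0.11 0; python3 - <<'E'
from h import *
from rig import r
from plan import rd
p=r.camera_params("wrist");im,d=r.capture("wrist");cv2.imwrite("pics/w15.png",im)
print(proj(p,[*rd(112,-100),.06]))
p=r.camera_params("scene");im,d=r.capture("scene");cv2.imwrite("pics/s15.png",cv2.resize(im[100:290,190:400],None,fx=3.7,fy=3.1,interpolation=cv2.INTER_CUBIC))
E
```

```text
pos [ 0.586  -0.1097  0.1725] yaw -7.3 q6 -0.07 dw mm [ 27.1 -10.6 -62.5] turn -0.0 n 2 F [ 0.4 -0.3  0.3] w 0.0004 t 27.3
rows [[-3.6, 16.7, 29.9], [-3.6, 16.7, 29.9]] turn each -0.0
tool z world [-0.0849  0.0144 -0.9963] in reader deg x,y [-4.86  0.82]
(np.float64(364.3176804046348), np.float64(211.37901769083956))
```

View pics/w15.png

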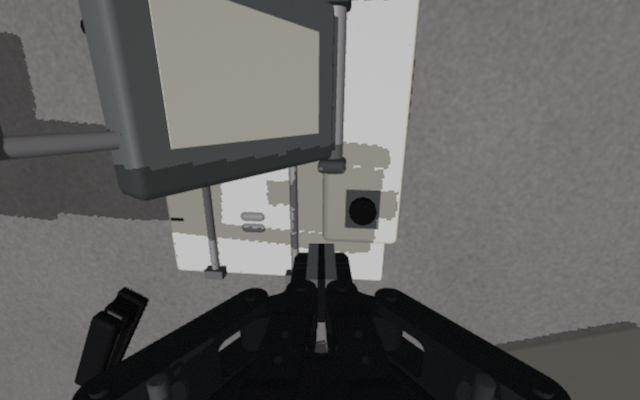

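View pics/s15.png

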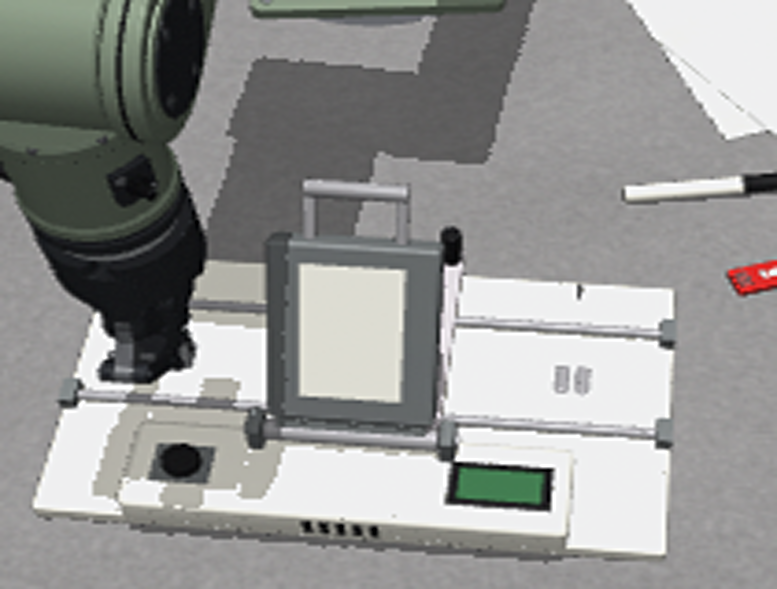

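Call:
{"method": "move_arm", "body": {"translation": [[-3,14,20],[-3,12,25],[0,4,20],[0,0,0]], "turn": [0,0,0,0]}}

```text
t: 27.73
eef_pos: [0.6087, -0.115, 0.1011]
tool_rot: [-2.302, -2.032, 0.086]
ft_force: [-0.7, 0.4, -1.5]
gripper_width: 0.0003
```

```bash
python3 plan.py r 114 -101 0.09 0
```

```text
pos [ 0.6087 -0.115   0.1011] yaw -7.1 q6 -0.08 dw mm [  6.3  -5.6 -11.1] turn 0.004 n 1 F [-0.7  0.4 -1.5] w 0.0003 t 27.7333
rows [[-4.8, 7.9, 10.4]] turn each 0.0039
tool z world [-0.0885  0.0154 -0.996 ] in reader deg x,y [-5.07  0.88]
```

Call:
{"method": "move_arm", "body": {"translation": [[-4.5,8,6],[0,0,5],[0,0,0]], "turn": [0,0,0]}}

```text
t: 27.98
eef_pos: [0.6134, -0.1193, 0.0889]
tool_rot: [-2.298, -2.031, 0.09]
ft_force: [-0.5, -0.2, 1.2]
gripper_width: 0.0
```

```bash
python3 plan.py r 114 -101 0.078 0
```

```text
pos [ 0.6134 -0.1193  0.0889] yaw -7.0 q6 -0.08 dw mm [  1.6  -1.3 -10.9] turn 0.005 n 1 F [-0.5 -0.2  1.2] w 0.0 t 27.9833
rows [[-1.1, 2.7, 10.7]] turn each 0.005
tool z world [-0.0921  0.016  -0.9956] in reader deg x,y [-5.28  0.92]
```

Call:
{"method": "move_arm", "body": {"translation": [[-1,2,4],[0,0.5,4],[0,0.5,3],[0,0.3,2]], "turn": [0,0,0,0]}}

```text
t: 28.32
eef_pos: [0.6164, -0.1208, 0.0782]
tool_rot: [-2.302, -2.034, 0.085]
ft_force: [-0.5, -0.4, 2.2]
gripper_width: -0.0003
```

```bash
python3 plan.py r 114 -101 0.074 0
```

```text
pos [ 0.6164 -0.1208  0.0782] yaw -7.1 q6 -0.08 dw mm [-1.4  0.3 -4.2] turn 0.005 n 1 F [-0.5 -0.4  2.2] w -0.0003 t 28.3167
rows [[0.1, -1.0, 4.3]] turn each 0.0046
tool z world [-0.0871  0.0151 -0.9961] in reader deg x,y [-4.99  0.86]
```

Contact (2.2 N). Press on, then back off.

Call:
{"method": "move_arm", "body": {"translation": [[0,-0.5,2.5],[0,0,2.5],[0,0,1.5]], "turn": [0,0,0]}}

```text
t: 28.57
eef_pos: [0.6163, -0.1208, 0.0733]
tool_rot: [-2.304, -2.035, 0.081]
ft_force: [-1.4, 0.8, 4.3]
gripper_width: -0.0001
```

```bash
python3 plan.py r 114 -101 0.074 0;  python3 - <<'E'
from h import *
from rig import r
p=r.camera_params("scene");im,d=r.capture("scene");cv2.imwrite("pics/s16.png",cv2.resize(im[100:290,190:400],None,fx=3.7,fy=3.1,interpolation=cv2.INTER_CUBIC))
E
```

```text
pos [ 0.6163 -0.1208  0.0733] yaw -7.1 q6 -0.08 dw mm [-1.3  0.2  0.7] turn 0.005 n 1 F [-1.4  0.8  4.3] w -0.0001 t 28.5667
rows [[0.1, -1.3, -0.6]] turn each 0.0045
tool z world [-0.0834  0.0144 -0.9964] in reader deg x,y [-4.78  0.83]
```

View pics/s16.png

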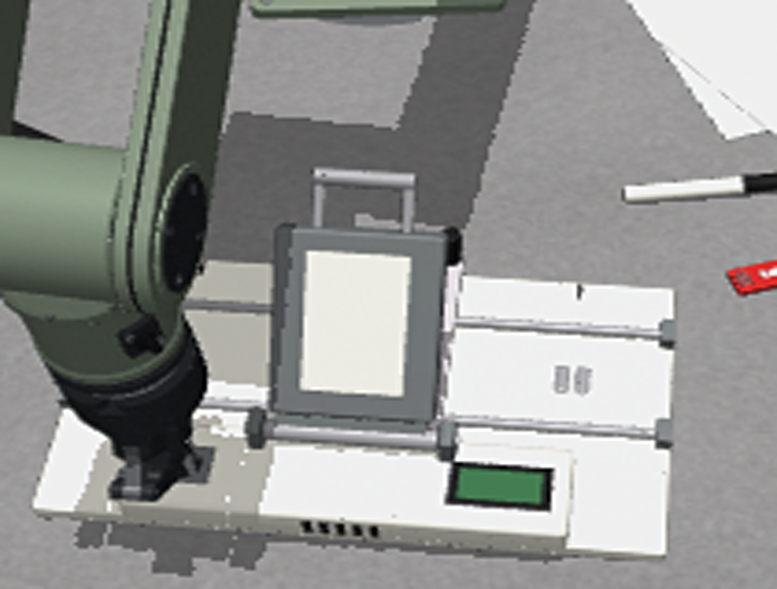

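Call:
{"method": "move_arm", "body": {"translation": [[0,0,-5],[0,0,-10],[0,0,-20],[0,0,-30],[0,0,-30],[0,0,-20],[0,0,0]], "turn": [0,0,0,0,0,0,0], "hand": 0.35}}

```text
t: 29.2
eef_pos: [0.6255, -0.1225, 0.1928]
tool_rot: [-2.301, -2.033, 0.086]
ft_force: [0.1, 0.0, 0.9]
gripper_width: 0.0298
```

```bash
python3 plan.py r -100 0 0.16 0;  python3 - <<'E'
from h import *
from rig import r
p=r.camera_params("scene");im,d=r.capture("scene");cv2.imwrite("pics/s17.png",cv2.resize(im[100:290,190:400],None,fx=3.7,fy=3.1,interpolation=cv2.INTER_CUBIC))
E
```

```text
pos [ 0.6255 -0.1225  0.1928] yaw -7.1 q6 -0.08 dw mm [-209.8  129.4  -32.8] turn 0.005 n 7 F [0.1 0.  0.9] w 0.0298 t 29.2
rows [[14.6, -31.5, 7.6], [14.6, -31.5, 7.6], [14.6, -31.5, 7.6], [14.6, -31.5, 7.6], [14.5, -31.5, 7.6], [14.5, -31.5, 7.6], [14.5, -31.5, 7.6]] turn each 0.0006
tool z world [-0.0881  0.0153 -0.996 ] in reader deg x,y [-5.05  0.87]
```

View pics/s17.png

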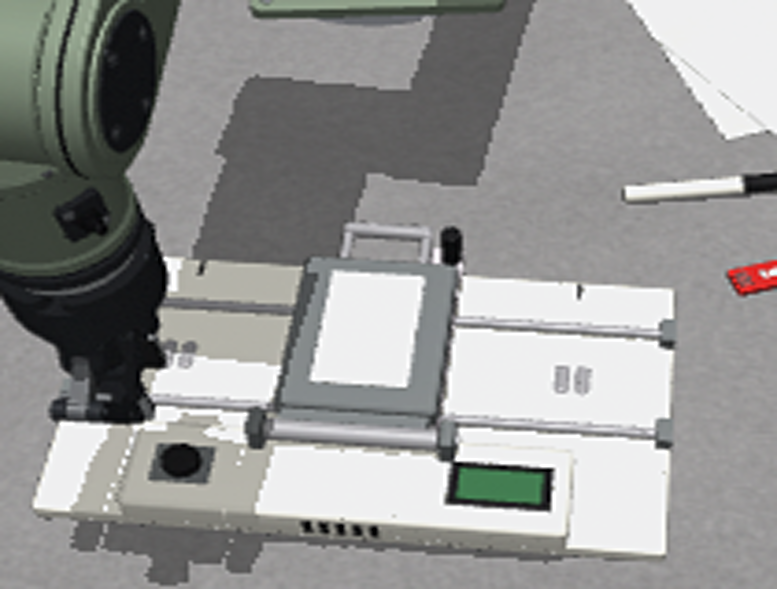

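Call:
{"method": "move_arm", "body": {"translation": [[14,-31,0],[14,-31,0],[14,-31,0],[14,-31,4],[14,-31,6],[14,-31,8],[10,-20,4],[0,0,0]], "turn": [0,0,0,0,0,0,0,0]}}

```text
t: 29.92
eef_pos: [0.4167, 0.0003, 0.1771]
tool_rot: [-2.294, -2.02, 0.104]
ft_force: [-1.6, 0.6, 1.1]
gripper_width: 0.0297
```

```bash
python3 plan.py r -100 0 0.12 0;  python3 - <<'E'
from h import *
from rig import r
from plan import rd
p=r.camera_params("wrist");im,d=r.capture("wrist");cv2.imwrite("pics/w18.png",im)
print(proj(p,[*rd(-100,0),.062]))
E
```

```text
pos [4.167e-01 3.000e-04 1.771e-01] yaw -7.3 q6 0.08 dw mm [ -1.1   6.7 -57.1] turn 0.001 n 2 F [-1.6  0.6  1.1] w 0.0297 t 29.9167
rows [[3.1, 2.1, 28.5], [3.1, 2.1, 28.5]] turn each 0.0005
tool z world [-0.1059  0.0172 -0.9942] in reader deg x,y [-6.07  0.98]
(np.float64(332.7334208023468), np.float64(195.84775010440796))
```

View pics/w18.png

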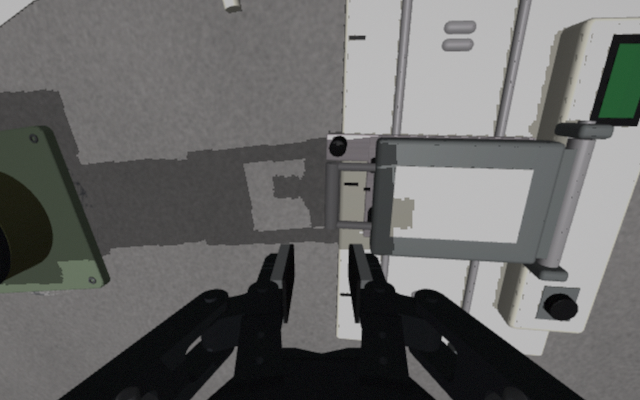

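Call:
{"method": "move_arm", "body": {"translation": [[3,4,30],[3,4,25],[0,0,0]], "turn": [0,0,0]}}

```text
t: 30.22
eef_pos: [0.4243, 0.0049, 0.1206]
tool_rot: [-2.299, -2.025, 0.097]
ft_force: [-0.3, 0.7, -0.1]
gripper_width: 0.0301
```

```bash
python3 plan.py r -99 0 0.095 0
```

```text
pos [0.4243 0.0049 0.1206] yaw -7.2 q6 0.09 dw mm [ -7.7   2.  -25.6] turn 0.002 n 1 F [-0.3  0.7 -0.1] w 0.0301 t 30.2167
rows [[0.9, -5.3, 26.2]] turn each 0.0016
tool z world [-0.0975  0.0154 -0.9951] in reader deg x,y [-5.58  0.88]
```

Call:
{"method": "move_arm", "body": {"translation": [[1,-5,10],[0,0,8],[0,0,0]], "turn": [0,0,0]}}

```text
t: 30.47
eef_pos: [0.4201, 0.0056, 0.1021]
tool_rot: [-2.3, -2.024, 0.098]
ft_force: [0.6, 0.9, 0.6]
gripper_width: 0.0299
```

```bash
python3 plan.py r -99 0 0.07 0;python3 - <<'E'
from h import *
from rig import r
from plan import rd
p=r.camera_params("wrist");im,d=r.capture("wrist");cv2.imwrite("pics/w19.png",im)
print(proj(p,[*rd(-100,0),.062]))
E
```

```text
pos [0.4201 0.0056 0.1021] yaw -7.3 q6 0.09 dw mm [ -3.4   1.2 -32.1] turn 0.001 n 1 F [0.6 0.9 0.6] w 0.0299 t 30.4667
rows [[0.7, -0.3, 32.3]] turn each 0.0009
tool z world [-0.0982  0.0149 -0.9951] in reader deg x,y [-5.63  0.85]
(np.float64(319.64505945092236), np.float64(238.83454717533112))
```

View pics/w19.png

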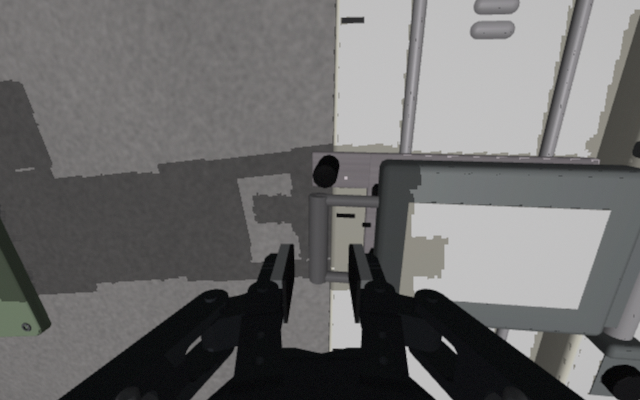

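Bar is lined up between the fingers (col ≈ 319). Descend.

Call:
{"method": "move_arm", "body": {"translation": [[0.5,-1,10],[0,0,10],[0,0,7],[0,0,0]], "turn": [0,0,0,0]}}

```text
t: 30.85
eef_pos: [0.421, 0.0055, 0.0781]
tool_rot: [-2.305, -2.026, 0.09]
ft_force: [-0.9, 0.3, -0.6]
gripper_width: 0.0299
```

```bash
python3 plan.py r -99 0 0.07 0
```

```text
pos [0.421  0.0055 0.0781] yaw -7.4 q6 0.09 dw mm [-4.4  1.3 -8.1] turn -0.0 n 1 F [-0.9  0.3 -0.6] w 0.0299 t 30.85
rows [[0.7, -3.8, 8.5]] turn each -0.0004
tool z world [-0.0905  0.0147 -0.9958] in reader deg x,y [-5.18  0.84]
```

Call:
{"method": "move_arm", "body": {"translation": [[0.5,-3.8,4],[0,0,4],[0,0,0]], "turn": [0,0,0]}}

```text
t: 31.1
eef_pos: [0.4182, 0.0063, 0.0712]
tool_rot: [-2.308, -2.028, 0.085]
ft_force: [-0.1, 0.4, -0.3]
gripper_width: 0.0302
```

```bash
python3 plan.py r -99 0 0.07 0;python3 - <<'E'
from h import *
from rig import r
from plan import rd
p=r.camera_params("wrist");im,d=r.capture("wrist");cv2.imwrite("pics/w20.png",im)
E
```

```text
pos [0.4182 0.0063 0.0712] yaw -7.4 q6 0.09 dw mm [-1.5  0.5 -1.2] turn -0.001 n 1 F [-0.1  0.4 -0.3] w 0.0302 t 31.1
rows [[0.3, -1.4, 1.3]] turn each -0.0008
tool z world [-0.0867  0.0145 -0.9961] in reader deg x,y [-4.97  0.83]
```

View pics/w20.png

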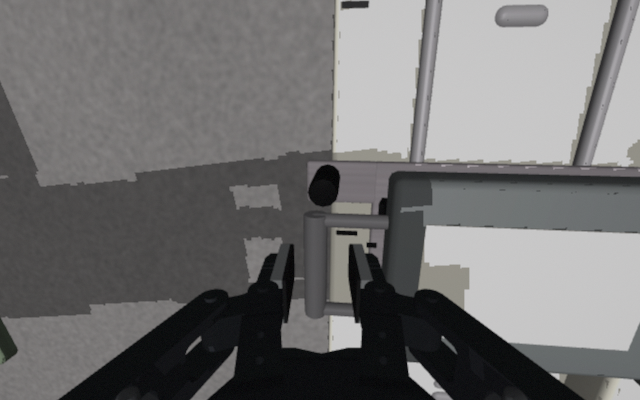

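Call:
{"method": "move_arm", "body": {"translation": [[0,-1,0.5],[0,0,0],[0,0,0],[0,0,0],[0,0,0]], "turn": [0,0,0,0,0], "hand": 0}}

```text
t: 31.57
eef_pos: [0.4152, 0.0067, 0.0719]
tool_rot: [-2.306, -2.025, 0.089]
ft_force: [-1.5, 0.6, -0.9]
gripper_width: 0.0096
```

```bash
python3 plan.py r -99 0 0.07 0; python3 - <<'E'
from plan import *
for a in np.arange(0,1.15,.1):
    print(round(a,2),(85-185*np.cos(a)+100).round(1),(185*np.sin(a)).round(1))
E
```

```text
pos [0.4152 0.0067 0.0719] yaw -7.4 q6 0.1 dw mm [ 1.4  0.1 -1.9] turn -0.002 n 1 F [-1.5  0.6 -0.9] w 0.0096 t 31.5667
rows [[0.3, 1.6, 1.8]] turn each -0.0015
tool z world [-0.0902  0.0151 -0.9958] in reader deg x,y [-5.17  0.87]
0.0 0.0 0.0
0.1 0.9 18.5
0.2 3.7 36.8
0.3 8.3 54.7
0.4 14.6 72.0
0.5 22.6 88.7
0.6 32.3 104.5
0.7 43.5 119.2
0.8 56.1 132.7
0.9 70.0 144.9
1.0 85.0 155.7
1.1 101.1 164.9
```

Call:
{"method": "move_arm", "body": {"translation": [[0,-0.5,-9],[0,0,-9],[0,0.5,-9],[0,1,-9]], "turn": [0,0,0,0]}}

```text
t: 31.9
eef_pos: [0.4188, 0.0062, 0.109]
tool_rot: [-2.305, -2.023, 0.093]
ft_force: [0.8, 0.4, -3.2]
gripper_width: 0.0098
```

```bash
cat > arc.py <<'E'
from plan import *
s=r.state(); c,sn=np.cos(TH),np.sin(TH); w=s['eef_pos'][:2]-T0
x=(c*w[0]+sn*w[1])*1000; y=(-sn*w[0]+c*w[1])*1000; z=s['eef_pos'][2]*1000
M=R.from_rotvec(s['tool_rot']).as_matrix()
O=10
bx=x-85+M[:,2]@[c,sn,0]*O; bz=z-62+M[2,2]*O
a=np.arctan2(bz,-bx); rad=np.hypot(bx,bz)
print("tcp reader",round(x,1),round(y,1),round(z,1),"angle",a.round(3),"rad",rad.round(1),"F",s['ft_force'].round(1),"w",s['gripper_width'].round(4),"tz",M[:,2].round(3),s['t'])
# rows: next N steps to angles
step=.08
pa=a; P=np.array([bx,bz])
for k in range(1,9):
    na=min(a+step*k,1.105); Q=np.array([-185*np.cos(na),185*np.sin(na)]); d=Q-P; P=Q
    wv=np.array([c*d[0],sn*d[0],d[1]]); print(round(na,3),(M.T@wv).round(1).tolist())
E
python3 arc.py
```

```text
Traceback (most recent call last):
  File "arc.py", line 8, in <module>
    print("tcp reader",round(x,1),round(y,1),round(z,1),"angle",a.round(3),"rad",rad.round(1),"F",s['ft_force'].round(1),"w",s['gripper_width'].round(4),"tz",M[:,2].round(3),s['t'])
                                                                                                                             ^^^^^^^^^^^^^^^^^^^^^^^^
AttributeError: 'float' object has no attribute 'round'
```

```bash
sed -i "s/s\['gripper_width'\].round(4)/round(s['gripper_width'],4)/" arc.py; python3 arc.py
```

```text
tcp reader -96.8 -0.3 109.0 angle 0.2 rad 186.4 F [ 0.8  0.4 -3.2] w 0.0098 tz [-0.094  0.016 -0.995] 31.9
0.28 [0.1, 3.6, -14.5]
0.36 [0.1, 3.3, -14.4]
0.44 [0.1, 4.4, -14.1]
0.52 [0.1, 5.6, -13.7]
0.6 [0.1, 6.6, -13.2]
0.68 [0.1, 7.7, -12.7]
0.76 [0.1, 8.7, -12.0]
0.84 [0.1, 9.6, -11.3]
```

Works; the force is ~3 N. Continue along the arc.

Call:
{"method": "move_arm", "body": {"translation": [[0,3,-13],[0,3.3,-14],[0,4.4,-14],[0,5.6,-13.5],[0,6.6,-13]], "turn": [0,0,0,0,0]}}

```text
t: 32.32
eef_pos: [0.4477, 0.0023, 0.1798]
tool_rot: [-2.305, -2.023, 0.092]
ft_force: [4.8, -1.0, -8.1]
gripper_width: 0.0094
```

```bash
python3 arc.py
```

```text
tcp reader -67.6 -0.5 179.8 angle 0.612 rad 187.6 F [ 4.8 -1.  -8.1] w 0.0094 tz [-0.093  0.016 -0.995] 32.3167
0.692 [0.1, 10.1, -11.3]
0.772 [0.1, 8.8, -11.9]
0.852 [0.1, 9.7, -11.2]
0.932 [0.1, 10.6, -10.3]
1.012 [0.1, 11.4, -9.5]
1.092 [0.1, 12.1, -8.5]
1.105 [0.0, 2.0, -1.3]
1.105 [0.0, 0.0, 0.0]
```

Call:
{"method": "move_arm", "body": {"translation": [[0,10,-11],[0,9,-11.5],[0,10,-11],[0,11,-10]], "turn": [0,0,0,0]}}

```text
t: 32.65
eef_pos: [0.4882, -0.0032, 0.2241]
tool_rot: [-2.3, -2.018, 0.099]
ft_force: [0.7, 0.4, -6.4]
gripper_width: 0.0091
```

```bash
python3 arc.py
```

```text
tcp reader -26.8 -0.8 224.1 angle 0.933 rad 189.4 F [ 0.7  0.4 -6.4] w 0.0091 tz [-0.101  0.017 -0.995] 32.65
1.013 [0.1, 14.3, -6.3]
1.093 [0.1, 12.0, -8.6]
1.105 [0.0, 1.9, -1.2]
1.105 [0.0, 0.0, 0.0]
1.105 [0.0, 0.0, 0.0]
1.105 [0.0, 0.0, 0.0]
1.105 [0.0, 0.0, 0.0]
1.105 [0.0, 0.0, 0.0]
```

Call:
{"method": "move_arm", "body": {"translation": [[0,12,-7],[0,12,-8],[0,5,-3.5],[0,0,0]], "turn": [0,0,0,0]}}

```text
t: 32.98
eef_pos: [0.518, -0.0072, 0.2437]
tool_rot: [-2.297, -2.016, 0.103]
ft_force: [1.6, -0.3, -4.7]
gripper_width: 0.0091
```

```bash
python3 arc.py; python3 - <<'E'
from h import *
from rig import r
im,d=r.capture("scene");cv2.imwrite("pics/s21.png",cv2.resize(im[60:290,190:400],None,fx=3.7,fy=2.6,interpolation=cv2.INTER_CUBIC))
E
```

```text
tcp reader 3.3 -0.9 243.7 angle 1.122 rad 190.7 F [ 1.6 -0.3 -4.7] w 0.0091 tz [-0.106  0.018 -0.994] 32.9833
1.105 [-0.0, 0.4, 6.5]
1.105 [0.0, 0.0, 0.0]
1.105 [0.0, 0.0, 0.0]
1.105 [0.0, 0.0, 0.0]
1.105 [0.0, 0.0, 0.0]
1.105 [0.0, 0.0, 0.0]
1.105 [0.0, 0.0, 0.0]
1.105 [0.0, 0.0, 0.0]
```

View pics/s21.png

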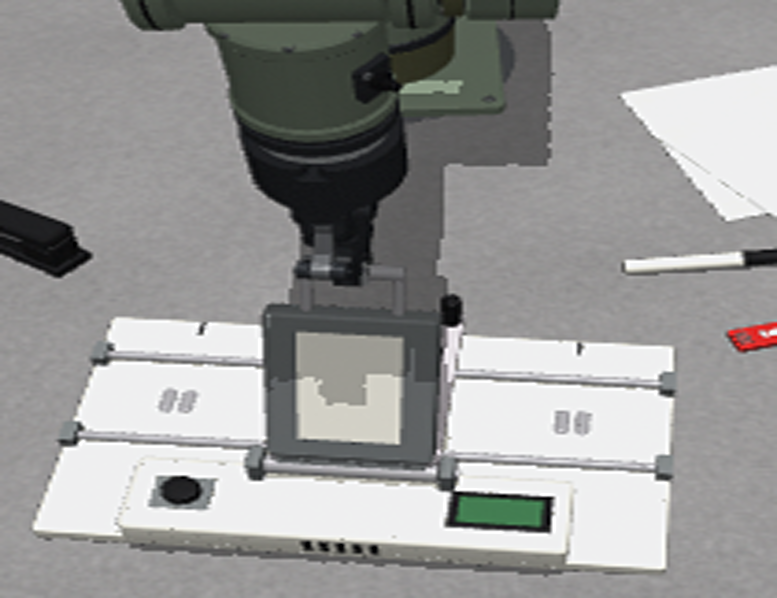

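```bash
cat > head.py <<'E'
from plan import *
p=r.camera_params("scene"); im,d=r.capture("scene"); W=cloud(p,d)
c,s=np.cos(TH),np.sin(TH)
q=W-[*T0,0]; X=q[...,0]*c+q[...,1]*s; Y=-q[...,0]*s+q[...,1]*c; Z=q[...,2]
m=(abs(Y)<.04)&(Z>.075)&(Z<.17)&(X>-.06)&(X<.12)
x,z=X[m],Z[m]
# robust line z = k x + b  via fitLine
l=cv2.fitLine(np.stack([x,z],1).astype(np.float32),cv2.DIST_HUBER,0,.001,.001).ravel()
print("head angle ~",round(float(np.arctan2(abs(l[1]),abs(l[0]))),3),"n",m.sum(), "t",r.state()['t'])
E
python3 head.py
```

```text
head angle ~ 1.118 n 1480 t 33.0833
```

Call:
{"method": "move_arm", "body": {"translation": [[0,-5,3],[0,-4,3],[0,0,0],[0,0,0]], "turn": [0,0,0,0]}}

```text
t: 33.42
eef_pos: [0.507, -0.0057, 0.2377]
tool_rot: [-2.299, -2.019, 0.098]
ft_force: [2.9, -0.5, -4.3]
gripper_width: 0.0092
```

```bash
python3 head.py; python3 arc.py|head -1
```

```text
head angle ~ 1.05 n 1608 t 33.4667
tcp reader -7.7 -0.8 237.8 angle 1.056 rad 190.5 F [ 3.9  0.6 -4.5] w 0.0087 tz [-0.101  0.018 -0.995] 33.4667
```

Call:
{"method": "move_arm", "body": {"translation": [[0,0,0],[0,0,0],[0,0,0]], "turn": [0,0,0], "hand": 0.35}}

```text
t: 33.72
eef_pos: [0.5045, -0.0055, 0.2386]
tool_rot: [-2.296, -2.016, 0.104]
ft_force: [0.3, 0.3, -0.1]
gripper_width: 0.0298
```

```bash
python3 head.py; python3 arc.py|head -1; python3 - <<'E'
from h import *
from rig import r
p=r.camera_params("wrist");im,d=r.capture("wrist");cv2.imwrite("pics/w22.png",im)
E
```

```text
head angle ~ 1.04 n 1616 t 33.7667
tcp reader -10.2 -1.0 238.6 angle 1.047 rad 192.5 F [-0.2  0.3  0.1] w 0.03 tz [-0.106  0.018 -0.994] 33.7667
```

View pics/w22.png

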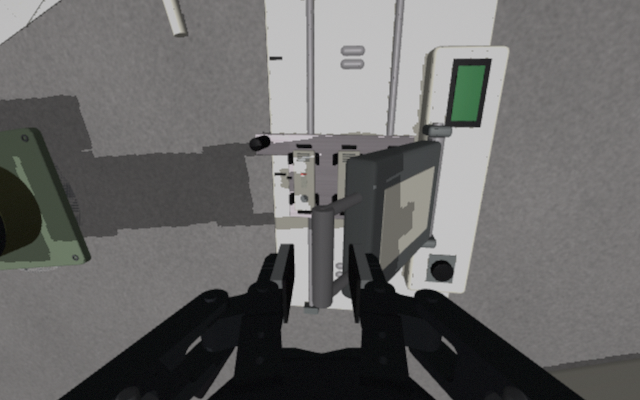

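Call:
{"method": "move_arm", "body": {"translation": [[0,0,-10],[0,0,-10],[0,0,-10],[0,0,-10],[0,0,-10],[0,0,-5],[0,0,0]], "turn": [0,0,0,0,0,0,0]}}

```text
t: 34.4
eef_pos: [0.5085, -0.0065, 0.2955]
tool_rot: [-2.293, -2.013, 0.112]
ft_force: [-0.4, -0.2, -0.6]
gripper_width: 0.03
```

```bash
python3 head.py; python3 plan.py r -96 42 0.2 0
```

```text
head angle ~ 1.041 n 1624 t 34.45
pos [ 0.5083 -0.0065  0.295 ] yaw -7.4 q6 0.08 dw mm [-83.3  54.6 -95. ] turn -0.002 n 4 F [ 0.4 -0.3  0.2] w 0.0299 t 34.45
rows [[10.8, -19.5, 26.2], [10.8, -19.5, 26.2], [10.8, -19.5, 26.2], [10.8, -19.5, 26.2]] turn each -0.0004
tool z world [-0.1135  0.0181 -0.9934] in reader deg x,y [-6.5   1.04]
```

Call:
{"method": "move_arm", "body": {"translation": [[10,-30,0],[12,-34,4],[15,-24,10],[12,-5,30],[0,0,38],[0,0,30],[0,0,0]], "turn": [0,0,0,0,0,0,0], "hand": 0.4}}

```text
t: 35.03
eef_pos: [0.4045, 0.0579, 0.1891]
tool_rot: [-2.294, -2.01, 0.113]
ft_force: [-0.7, 0.8, 0.4]
gripper_width: 0.034
```

```bash
python3 plan.py r -96 42 0.12 0
```

```text
pos [0.4045 0.0579 0.1891] yaw -7.5 q6 0.21 dw mm [ 20.5  -9.8 -69.1] turn -0.004 n 3 F [-0.7  0.8  0.4] w 0.034 t 35.0333
rows [[-2.4, 9.8, 22.0], [-2.4, 9.8, 22.0], [-2.4, 9.8, 22.0]] turn each -0.0012
tool z world [-0.1143  0.0185 -0.9933] in reader deg x,y [-6.55  1.06]
```

Call:
{"method": "move_arm", "body": {"translation": [[-2,9,10],[-2,6,6],[0,3,2.5],[0,0,0]], "turn": [0,0,0,0]}}

```text
t: 35.37
eef_pos: [0.4203, 0.0516, 0.169]
tool_rot: [-2.293, -2.01, 0.115]
ft_force: [-0.4, -0.1, -0.9]
gripper_width: 0.0344
```

Call:
{"method": "move_arm", "body": {"translation": [[0,0,10],[0,0,6],[0,0,2.5],[0,0,0]], "turn": [0,0,0,0]}}

```text
t: 35.7
eef_pos: [0.4214, 0.0517, 0.1533]
tool_rot: [-2.297, -2.011, 0.107]
ft_force: [-0.2, -0.3, 0.2]
gripper_width: 0.0338
```

Call:
{"method": "move_arm", "body": {"translation": [[0,0,-10],[0,0,-10],[0,0,0]], "turn": [0,0,0]}}

```text
t: 35.95
eef_pos: [0.4239, 0.0513, 0.1749]
tool_rot: [-2.298, -2.011, 0.106]
ft_force: [0.5, 0.2, 0.5]
gripper_width: 0.0342
```

Call:
{"method": "move_arm", "body": {"translation": [[0,0,10],[0,0,6],[0,0,2.5],[0,0,0]], "turn": [0,0,0,0]}}

```text
t: 36.28
eef_pos: [0.4228, 0.0518, 0.1571]
tool_rot: [-2.3, -2.012, 0.101]
ft_force: [-0.0, 0.9, 0.3]
gripper_width: 0.0341
```

```bash
python3 plan.py r -96 42 0.12 0; python3 -c "
from rig import r;s=r.state();print(s['qpos'].round(4),s['joint_torque'].round(2))"
```

```text
pos [0.4228 0.0518 0.1571] yaw -7.6 q6 0.19 dw mm [  2.2  -3.7 -37.1] turn -0.005 n 2 F [-0.   0.9  0.3] w 0.0341 t 36.2833
rows [[-1.8, 3.3, 18.3], [-1.8, 3.3, 18.3]] turn each -0.0024
tool z world [-0.1049  0.0197 -0.9943] in reader deg x,y [-6.01  1.13]
[0.0755 0.224  1.9661 0.0317 1.055  0.1916] [ -0.   -31.96 -19.22   0.1    0.37  -0.  ]
```

Call:
{"method": "move_arm", "body": {"translation": [[0,0,-10],[0,0,-10],[0,0,0],[0,0,10],[0,0,6],[0,0,2.5],[0,0,0]], "turn": [0,0,0,0,0,0,0]}}

```text
t: 36.87
eef_pos: [0.4221, 0.0518, 0.1573]
tool_rot: [-2.298, -2.011, 0.104]
ft_force: [-0.0, 0.0, -0.5]
gripper_width: 0.0339
```

Call:
{"method": "move_arm", "body": {"translation": [[0,0,-10],[0,0,-10],[0,0,0],[0,0,10],[0,0,6],[0,0,2.5],[0,0,0]], "turn": [0,0,0,0,0,0,0]}}

```text
t: 37.45
eef_pos: [0.4212, 0.0517, 0.1569]
tool_rot: [-2.297, -2.01, 0.109]
ft_force: [-0.6, 0.6, 0.2]
gripper_width: 0.0338
```

Call:
{"method": "move_arm", "body": {"translation": [[0,0,-15],[0,0,-10],[0,0,0],[0,0,10],[0,0,8],[0,0,5],[0,0,2],[0,0,0]], "turn": [0,0,0,0,0,0,0,0]}}

```text
t: 38.12
eef_pos: [0.4196, 0.0517, 0.154]
tool_rot: [-2.294, -2.008, 0.114]
ft_force: [-0.9, 0.2, 1.1]
gripper_width: 0.0341
```

Call:
{"method": "move_arm", "body": {"translation": [[0,0,-10],[0,0,-10],[0,0,-10],[0,0,15],[0,0,8],[0,0,5],[0,0,0]], "turn": [0,0,0,0,0,0,0]}}

```text
t: 38.7
eef_pos: [0.4194, 0.0516, 0.1552]
tool_rot: [-2.293, -2.007, 0.117]
ft_force: [-0.4, 0.0, 0.6]
gripper_width: 0.0341
```

```bash
python3 plan.py r -96 42 0.09 0
```

```text
pos [0.4194 0.0516 0.1552] yaw -7.6 q6 0.19 dw mm [  5.6  -3.6 -65.2] turn -0.005 n 2 F [-0.4  0.   0.6] w 0.0341 t 38.7
rows [[-1.5, 6.9, 32.0], [-1.5, 6.9, 32.0]] turn each -0.0024
tool z world [-0.1182  0.0187 -0.9928] in reader deg x,y [-6.77  1.07]
```

Call:
{"method": "move_arm", "body": {"translation": [[-1.5,7,32],[-1.5,7,30],[0,0,0]], "turn": [-0.005,0,0]}}

```text
t: 38.95
eef_pos: [0.4276, 0.0482, 0.0918]
tool_rot: [-2.29, -2.016, 0.11]
ft_force: [-0.9, 0.5, -0.6]
gripper_width: 0.0343
```

```bash
python3 plan.py r -96 42 0.063 0;python3 - <<'E'
from h import *
from rig import r
p=r.camera_params("wrist");im,d=r.capture("wrist");cv2.imwrite("pics/w23.png",im)
E
```

```text
pos [0.4276 0.0482 0.0918] yaw -7.3 q6 0.17 dw mm [ -2.6  -0.1 -28.8] turn 0.001 n 1 F [-0.9  0.5 -0.6] w 0.0343 t 38.95
rows [[-0.6, 0.7, 28.9]] turn each 0.001
tool z world [-0.1126  0.0191 -0.9935] in reader deg x,y [-6.45  1.1 ]
```

View pics/w23.png

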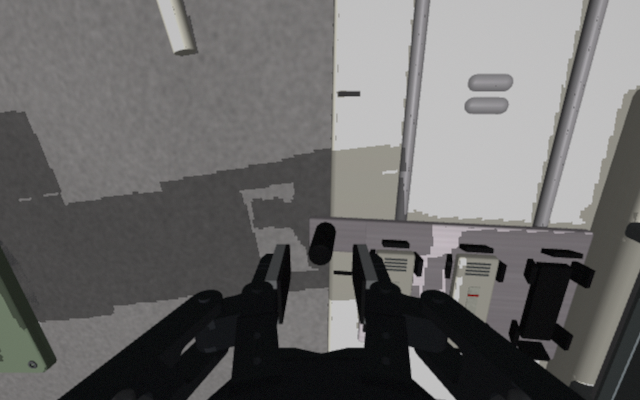

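Call:
{"method": "move_arm", "body": {"translation": [[-0.5,0,16],[0,0,12],[0,0,0]], "turn": [0,0,0]}}

```text
t: 39.25
eef_pos: [0.4275, 0.0488, 0.0687]
tool_rot: [-2.293, -2.018, 0.102]
ft_force: [-0.6, 0.7, 1.5]
gripper_width: 0.0346
```

```bash
python3 plan.py r -96 42 0.063 0;python3 - <<'E'
from h import *
from rig import r
p=r.camera_params("wrist");im,d=r.capture("wrist");cv2.imwrite("pics/w24.png",im)
E
```

```text
pos [0.4275 0.0488 0.0687] yaw -7.3 q6 0.17 dw mm [-2.5 -0.7 -5.7] turn 0.001 n 1 F [-0.6  0.7  1.5] w 0.0346 t 39.25
rows [[-1.1, -1.7, 5.9]] turn each 0.0007
tool z world [-0.1061  0.02   -0.9942] in reader deg x,y [-6.08  1.15]
```

View pics/w24.png

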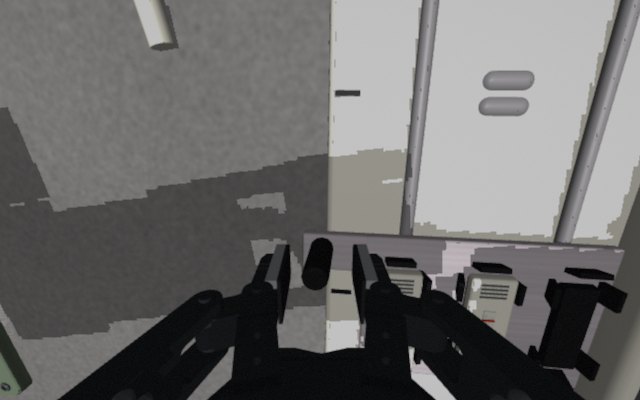

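Call:
{"method": "move_arm", "body": {"translation": [[-1,-2.5,5],[0,0,0],[0,0,0],[0,0,0],[0,0,0]], "turn": [0,0,0,0,0], "hand": 0}}

```text
t: 39.72
eef_pos: [0.4248, 0.0485, 0.0667]
tool_rot: [-2.295, -2.021, 0.096]
ft_force: [-1.0, 0.5, -8.9]
gripper_width: 0.0123
```

```bash
python3 plan.py r -96 -88 0.063 0
```

```text
pos [0.4248 0.0485 0.0667] yaw -7.3 q6 0.17 dw mm [ -16.4 -129.3   -3.7] turn 0.001 n 4 F [-1.   0.5 -8.9] w 0.0123 t 39.7167
rows [[-32.6, 0.1, 0.7], [-32.6, 0.1, 0.7], [-32.6, 0.1, 0.7], [-32.6, 0.1, 0.7]] turn each 0.0003
tool z world [-0.101   0.0203 -0.9947] in reader deg x,y [-5.79  1.16]
```

Call:
{"method": "move_arm", "body": {"translation": [[-8,0,0],[-14,0,0],[-16,0,0],[-16,0,0],[-16,0,0],[-16,0,0]], "turn": [0,0,0,0,0,0]}}

```text
t: 40.22
eef_pos: [0.4133, -0.0359, 0.0667]
tool_rot: [-2.291, -2.021, 0.089]
ft_force: [-1.0, 2.3, -6.7]
gripper_width: 0.0126
```

```bash
python3 plan.py r -96 -88 0.063 0
```

```text
pos [ 0.4133 -0.0359  0.0667] yaw -7.1 q6 -0.01 dw mm [ -4.9 -45.   -3.7] turn 0.003 n 2 F [-1.   2.3 -6.7] w 0.0126 t 40.2167
rows [[-22.7, 0.5, 1.5], [-22.7, 0.6, 1.5]] turn each 0.0017
tool z world [-0.1001  0.0252 -0.9947] in reader deg x,y [-5.74  1.44]
```

Call:
{"method": "move_arm", "body": {"translation": [[-14,0,0],[-12,0,0],[-9,0,0],[-5,0,0],[0,0,0]], "turn": [0,0,0,0,0]}}

```text
t: 40.63
eef_pos: [0.4074, -0.0796, 0.0667]
tool_rot: [-2.296, -2.016, 0.088]
ft_force: [-0.8, -1.0, -9.0]
gripper_width: 0.0123
```

```bash
python3 plan.py r -96 -88 0.063 0
```

```text
pos [ 0.4074 -0.0796  0.0667] yaw -7.4 q6 -0.1 dw mm [ 1.  -1.2 -3.7] turn -0.001 n 1 F [-0.8 -1.  -9. ] w 0.0123 t 40.6333
rows [[-1.2, 1.5, 3.6]] turn each -0.0008
tool z world [-0.0991  0.0262 -0.9947] in reader deg x,y [-5.68  1.5 ]
```

Call:
{"method": "move_arm", "body": {"translation": [[0,0,0],[0,0,0],[0,0,0],[0,0,0]], "turn": [0,0,0,0], "hand": 0.4}}

```text
t: 40.97
eef_pos: [0.4091, -0.0792, 0.0688]
tool_rot: [-2.296, -2.018, 0.085]
ft_force: [-0.6, -0.0, 0.3]
gripper_width: 0.0342
```

Call:
{"method": "move_arm", "body": {"translation": [[0,0,-15],[0,0,-35],[0,0,-35],[0,0,0]], "turn": [0,0,0,0]}}

```text
t: 41.3
eef_pos: [0.4174, -0.0796, 0.1567]
tool_rot: [-2.291, -2.018, 0.088]
ft_force: [1.0, -0.9, 0.4]
gripper_width: 0.0344
```

```bash
python3 head.py; python3 plan.py r -50 -130 0.12 0;python3 - <<'E'
from h import *
from rig import r
from plan import rd
import pickle
p=r.camera_params("wrist");im,d=r.capture("wrist");cv2.imwrite("pics/w25.png",im)
print(proj(p,[*rd(-50,-130),.047]),proj(p,[*rd(0,-130),.047]))
im,d=r.capture("scene");cv2.imwrite("pics/s25.png",im)
E
```

```text
head angle ~ 1.04 n 1620 t 41.35
pos [ 0.4158 -0.0792  0.1545] yaw -7.2 q6 -0.1 dw mm [ 32.8 -49.2 -34.5] turn 0.003 n 2 F [-0.7 -0.  -0. ] w 0.0344 t 41.35
rows [[-22.6, 21.1, 14.7], [-22.5, 21.1, 14.7]] turn each 0.0013
tool z world [-0.1048  0.0282 -0.9941] in reader deg x,y [-6.01  1.61]
(np.float64(377.28431927617896), np.float64(256.74965863375206)) (np.float64(435.9010345089828), np.float64(259.96677226869264))
```

View pics/w25.png

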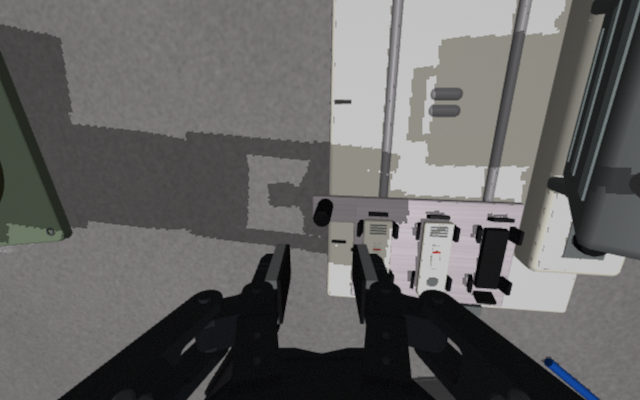

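View pics/s25.png

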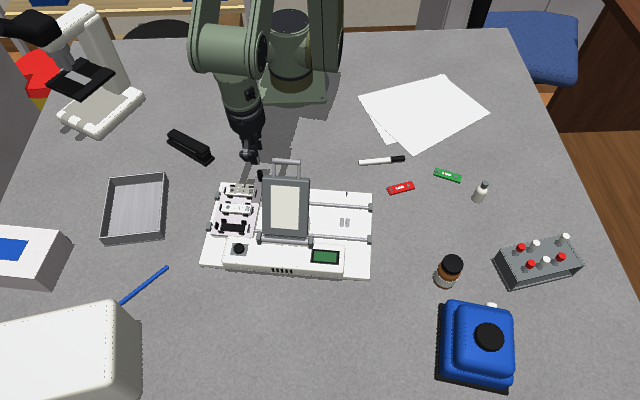

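Call:
{"method": "move_arm", "body": {"translation": [[-22,21,14],[-22,21,14],[0,0,0]], "turn": [0.002,0,0]}}

```text
t: 41.7
eef_pos: [0.4447, -0.1262, 0.1152]
tool_rot: [-2.28, -2.012, 0.101]
ft_force: [-0.8, -0.6, -1.1]
gripper_width: 0.0342
```

```bash
python3 plan.py r -48 -130.5 0.085 0
```

```text
pos [ 0.4447 -0.1262  0.1152] yaw -7.1 q6 -0.17 dw mm [  5.9  -2.9 -30.2] turn 0.004 n 1 F [-0.8 -0.6 -1.1] w 0.0342 t 41.7
rows [[-2.7, 9.7, 29.2]] turn each 0.0045
tool z world [-0.1152  0.0307 -0.9929] in reader deg x,y [-6.6   1.76]
```

Call:
{"method": "move_arm", "body": {"translation": [[-2.5,9,26],[0,0,0]], "turn": [0.004,0]}}

```text
t: 41.87
eef_pos: [0.4488, -0.129, 0.0849]
tool_rot: [-2.281, -2.002, 0.105]
ft_force: [-0.2, 0.5, -0.0]
gripper_width: 0.0341
```

```bash
python3 plan.py r -48 -130.5 0.0625 0;python3 - <<'E'
from h import *
from rig import r
p=r.camera_params("wrist");im,d=r.capture("wrist");cv2.imwrite("pics/w26.png",im)
E
```

```text
pos [ 0.4488 -0.129   0.0849] yaw -7.4 q6 -0.17 dw mm [  1.7  -0.2 -22.4] turn -0.001 n 1 F [-0.2  0.5 -0. ] w 0.0341 t 41.8667
rows [[-0.3, 4.5, 22.0]] turn each -0.0012
tool z world [-0.1207  0.0329 -0.9921] in reader deg x,y [-6.92  1.89]
```

View pics/w26.png

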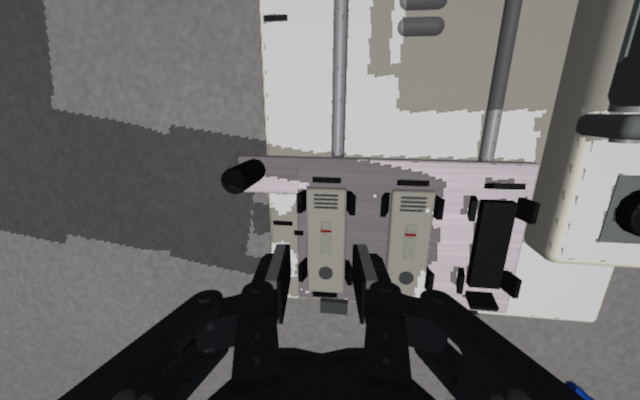

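Call:
{"method": "move_arm", "body": {"translation": [[0,3.5,9],[0,1,7],[0,0,0]], "turn": [0,0,0]}}

```text
t: 42.17
eef_pos: [0.4509, -0.1277, 0.0703]
tool_rot: [-2.28, -2.004, 0.104]
ft_force: [0.3, 0.6, 0.2]
gripper_width: 0.0342
```

```bash
python3 plan.py r -48 -130.5 0.0625 0;python3 - <<'E'
from h import *
from rig import r
p=r.camera_params("wrist");im,d=r.capture("wrist");cv2.imwrite("pics/w27.png",im)
E
```

```text
pos [ 0.4509 -0.1277  0.0703] yaw -7.3 q6 -0.17 dw mm [-0.3 -1.5 -7.8] turn 0.0 n 1 F [0.3 0.6 0.2] w 0.0342 t 42.1667
rows [[-1.6, 0.8, 7.8]] turn each 0.0001
tool z world [-0.1199  0.033  -0.9922] in reader deg x,y [-6.87  1.89]
```

View pics/w27.png

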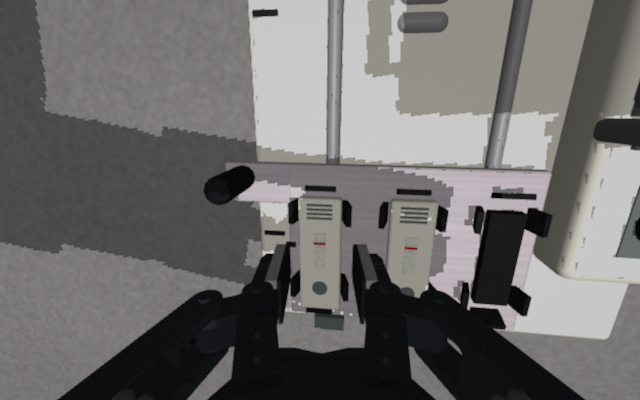

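Call:
{"method": "move_arm", "body": {"translation": [[-1.5,0,4.5],[0,0,3],[0,0,0]], "turn": [0,0,0]}}

```text
t: 42.47
eef_pos: [0.4502, -0.1287, 0.0642]
tool_rot: [-2.282, -2.007, 0.102]
ft_force: [-0.8, 0.3, 0.3]
gripper_width: 0.0346
```

```bash
python3 plan.py r -48 -130.5 0.0625 0
```

```text
pos [ 0.4502 -0.1287  0.0642] yaw -7.3 q6 -0.17 dw mm [ 0.3 -0.5 -1.7] turn 0.001 n 1 F [-0.8  0.3  0.3] w 0.0346 t 42.4667
rows [[-0.4, 0.6, 1.7]] turn each 0.001
tool z world [-0.1168  0.0319 -0.9926] in reader deg x,y [-6.69  1.83]
```

Call:
{"method": "move_arm", "body": {"translation": [[0,0.5,2],[0,0,0],[0,0,0],[0,0,0]], "turn": [0,0,0,0], "hand": 0.1}}

```text
t: 42.8
eef_pos: [0.4502, -0.1287, 0.0634]
tool_rot: [-2.282, -2.007, 0.102]
ft_force: [0.3, -0.1, -0.6]
gripper_width: 0.0209
```

Call:
{"method": "move_arm", "body": {"translation": [[0,0,-8],[0,0,-25],[0,0,-35],[0,0,-30],[0,0,0]], "turn": [0,0,0,0,0]}}

```text
t: 43.22
eef_pos: [0.4612, -0.1316, 0.1645]
tool_rot: [-2.279, -2.004, 0.105]
ft_force: [0.6, -0.6, -0.0]
gripper_width: 0.021
```

```bash
python3 plan.py w 0.466 -.35 0.15 -7.3;python3 - <<'E'
from h import *
from rig import r
p=r.camera_params("wrist");im,d=r.capture("wrist");cv2.imwrite("pics/w28.png",im)
p=r.camera_params("top");im,d=r.capture("top");W=cloud(p,d);Z=W[...,2]; m=(Z>0.03)&(Z<0.05); m[:, :420]=0;m[:,485:]=0;m[:175]=0;m[260:]=0
for q in rects(p,m,0.04,20): print(q)
cv2.imwrite("pics/t28.png",im)
E
```

```text
pos [ 0.4612 -0.1316  0.1645] yaw -7.3 q6 -0.17 dw mm [   4.8 -218.4  -14.5] turn 0.0 n 7 F [ 0.6 -0.6 -0. ] w 0.021 t 43.2167
rows [[-30.9, 4.9, 0.9], [-30.9, 4.9, 0.9], [-30.9, 4.9, 0.9], [-30.9, 4.9, 0.9], [-30.9, 4.9, 0.9], [-30.9, 4.9, 0.9], [-30.9, 4.9, 0.9]] turn each 0.0001
tool z world [-0.1213  0.0333 -0.9921] in reader deg x,y [-6.95  1.91]
(array([452.54545455, 215.02525253]), ((466.0168762207031, -384.8143310546875), (180.70753479003906, 143.1580047607422), 5.369988918304443))
```

View pics/w28.png

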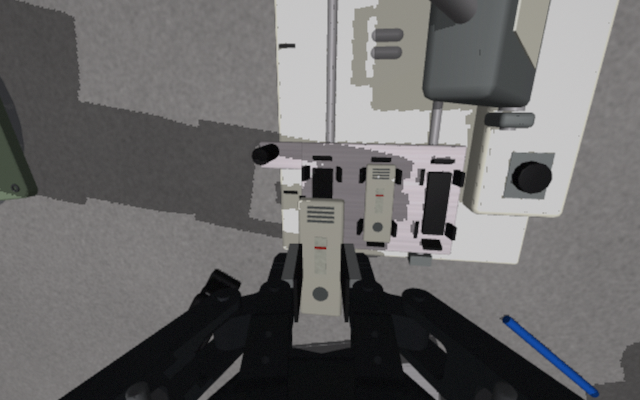

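View pics/t28.png

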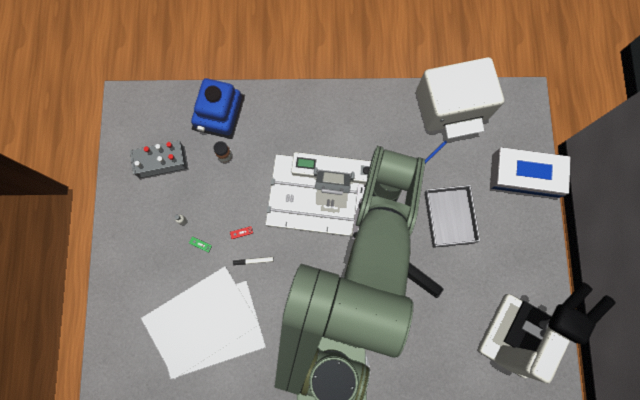

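```bash
python3 plan.py w 0.428 -.385 0.13 5
```

```text
pos [ 0.4584 -0.1308  0.1606] yaw -7.3 q6 -0.17 dw mm [ -30.4 -254.2  -30.6] turn -0.214 n 8 F [-0.4 -0.1  0.1] w 0.0205 t 43.3167
rows [[-32.1, 0.7, 3.2], [-32.1, -0.1, 3.2], [-32.1, -1.0, 3.2], [-32.0, -1.8, 3.2], [-32.0, -2.7, 3.2], [-31.9, -3.5, 3.2], [-31.8, -4.4, 3.2], [-31.6, -5.2, 3.2]] turn each -0.0268
tool z world [-0.1285  0.0354 -0.9911] in reader deg x,y [-7.36  2.03]
```

Call:
{"method": "move_arm", "body": {"translation": [[-20,1,0],[-35,0,0],[-35,-1,0],[-35,-2,0],[-35,-2,3],[-35,-4,3],[-32,-4,3],[-20,-3,3],[0,0,0]], "turn": [-0.027,-0.027,-0.027,-0.027,-0.027,-0.027,-0.027,-0.027,0]}}

```text
t: 44.07
eef_pos: [0.4261, -0.3821, 0.1291]
tool_rot: [-2.006, -2.229, 0.094]
ft_force: [0.4, -0.7, 0.7]
gripper_width: 0.0208
```

```bash
python3 plan.py w 0.431 -.385 0.045 5
```

```text
pos [ 0.4261 -0.3821  0.1291] yaw 6.3 q6 -0.79 dw mm [  4.9  -2.9 -84.1] turn 0.022 n 3 F [ 0.4 -0.7  0.7] w 0.0208 t 44.0667
rows [[-2.9, 5.5, 27.4], [-2.9, 5.5, 27.4], [-2.8, 5.5, 27.4]] turn each 0.0074
tool z world [-0.1466  0.048  -0.988 ] in reader deg x,y [-8.4   2.75]
```

Call:
{"method": "move_arm", "body": {"translation": [[-3,5.5,27],[-3,5.5,27],[-3,5.5,25],[0,0,0]], "turn": [0.02,0,0,0]}}

```text
t: 44.4
eef_pos: [0.429, -0.3838, 0.0421]
tool_rot: [-2.031, -2.197, 0.094]
ft_force: [-0.2, 0.7, -0.6]
gripper_width: 0.0207
```

```bash
python3 plan.py w 0.431 -.385 0.038 5; python3 - <<'E'
from h import *
from rig import r
p=r.camera_params("scene");im,d=r.capture("scene");cv2.imwrite("pics/s29.png",cv2.resize(im[90:290,60:260],None,fx=3,fy=3))
E
```

```text
pos [ 0.429  -0.3838  0.0421] yaw 4.8 q6 -0.76 dw mm [ 2.  -1.2 -4.1] turn -0.004 n 1 F [-0.2  0.7 -0.6] w 0.0207 t 44.4
rows [[-1.6, 2.5, 3.6]] turn each -0.0039
tool z world [-0.1507  0.0541 -0.9871] in reader deg x,y [-8.63  3.1 ]
```

View pics/s29.png

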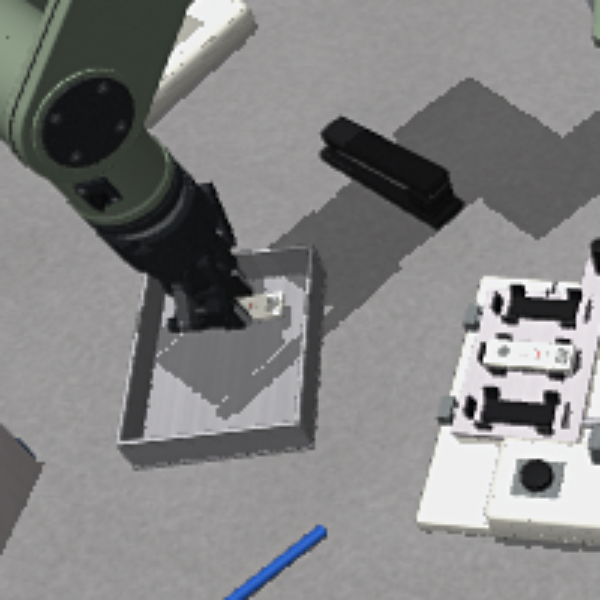

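Inside the tray. Lower a little, open, and retreat.

Call:
{"method": "move_arm", "body": {"translation": [[-1.5,2.5,5],[0,0,0],[0,0,0],[0,0,0]], "turn": [0,0,0,0], "hand": 0.4}}

```text
t: 44.78
eef_pos: [0.4329, -0.3844, 0.0416]
tool_rot: [-2.033, -2.202, 0.094]
ft_force: [0.6, 0.0, 0.8]
gripper_width: 0.0342
```

Call:
{"method": "move_arm", "body": {"translation": [[0,0,-25],[0,0,-38],[0,0,-38],[0,0,-20],[0,0,0]], "turn": [0,0,0,0,0]}}

```text
t: 45.2
eef_pos: [0.4515, -0.39, 0.1701]
tool_rot: [-2.035, -2.205, 0.094]
ft_force: [1.1, -0.4, 0.1]
gripper_width: 0.0344
```

```bash
python3 plan.py r 2.5 -130.5 0.14 0; python3 - <<'E'
from h import *
from rig import r
p=r.camera_params("scene");im,d=r.capture("scene");cv2.imwrite("pics/s30.png",cv2.resize(im[90:290,60:260],None,fx=3,fy=3))
E
```

```text
pos [ 0.4515 -0.39    0.1701] yaw 4.8 q6 -0.76 dw mm [ 49.2 254.4 -30.1] turn 0.213 n 8 F [ 1.1 -0.4  0.1] w 0.0344 t 45.2
rows [[31.0, 9.3, 4.4], [31.2, 8.4, 4.4], [31.4, 7.6, 4.4], [31.6, 6.8, 4.4], [31.8, 5.9, 4.4], [31.9, 5.1, 4.4], [32.0, 4.2, 4.4], [32.1, 3.4, 4.4]] turn each 0.0266
tool z world [-0.1446  0.049  -0.9883] in reader deg x,y [-8.28  2.8 ]
```

View pics/s30.png

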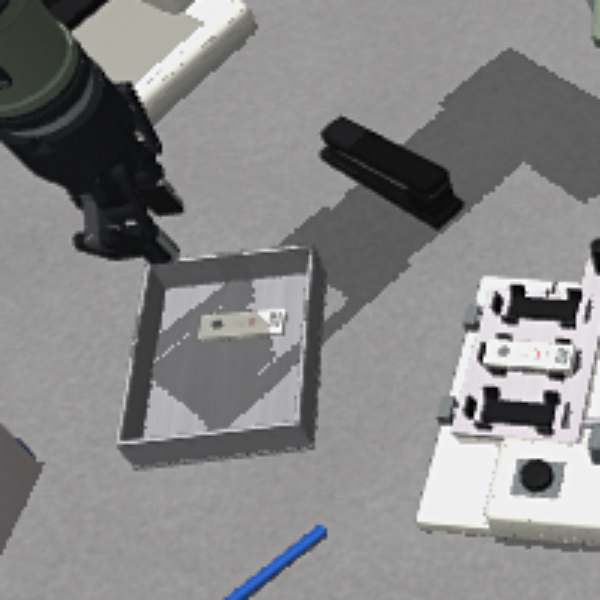

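Call:
{"method": "move_arm", "body": {"translation": [[20,7,4],[34,9,4],[35,8,4],[35,7,4],[35,6,4],[35,5,4],[33,4,4],[20,3,0],[0,0,0]], "turn": [0.027,0.027,0.027,0.027,0.027,0.027,0.027,0.027,0]}}

```text
t: 46.0
eef_pos: [0.4946, -0.1313, 0.1362]
tool_rot: [-2.276, -1.95, 0.127]
ft_force: [-1.3, -1.0, -0.1]
gripper_width: 0.034
```

```bash
python3 plan.py r 2.8 -130.5 0.085 0
```

```text
pos [ 0.4946 -0.1313  0.1362] yaw -8.7 q6 -0.14 dw mm [  6.4  -4.3 -51.2] turn -0.024 n 2 F [-1.3 -1.  -0.1] w 0.034 t 46.0
rows [[-2.4, 7.6, 24.6], [-2.5, 7.6, 24.6]] turn each -0.0118
tool z world [-0.1562  0.0529 -0.9863] in reader deg x,y [-8.95  3.03]
```

Call:
{"method": "move_arm", "body": {"translation": [[-2.5,7.5,25],[-2.5,7.5,22],[0,0,0]], "turn": [-0.012,-0.012,0]}}

```text
t: 46.25
eef_pos: [0.4997, -0.1348, 0.0849]
tool_rot: [-2.245, -1.983, 0.127]
ft_force: [-0.8, -0.7, -0.2]
gripper_width: 0.0341
```

```bash
python3 plan.py r 2.8 -131 0.0605 0;python3 - <<'E'
from h import *
from rig import r
p=r.camera_params("wrist");im,d=r.capture("wrist");cv2.imwrite("pics/w31.png",im)
E
```

```text
pos [ 0.4997 -0.1348  0.0849] yaw -6.9 q6 -0.17 dw mm [  1.2  -1.3 -24.4] turn 0.007 n 1 F [-0.8 -0.7 -0.2] w 0.0341 t 46.25
rows [[-1.9, 5.3, 23.8]] turn each 0.0071
tool z world [-0.1574  0.0515 -0.9862] in reader deg x,y [-9.02  2.95]
```

View pics/w31.png

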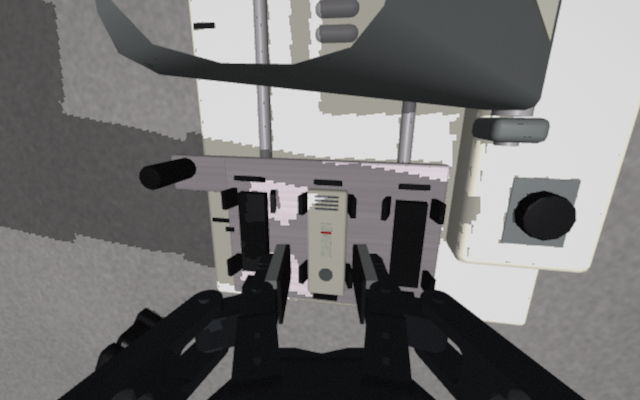

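```bash
python3 - <<'E'
from plan import *
p=r.camera_params("wrist"); c,s=np.cos(TH),np.sin(TH); w=p['position'][:2]-T0
print("cam reader",(c*w[0]+s*w[1])*1000,(-s*w[0]+c*w[1])*1000,p['position'][2]*1000)
im,d=r.capture("wrist"); print(np.nanmin(d[:110,100:560][d[:110,100:560]>0]), d[60:75,300:340].mean())
W=cloud(p,d);q=W[5:70,150:540].reshape(-1,3); q=q[(q[:,2]>.08)]-[*T0,0]
X=q[:,0]*c+q[:,1]*s; Y=-q[:,0]*s+q[:,1]*c
print(len(q),X.min(),X.max(),Y.min(),Y.max(),q[:,2].min(),q[:,2].max())
im,_=r.capture("scene");cv2.imwrite("pics/s31.png",cv2.resize(im[100:280,190:330],None,fx=4,fy=3.3))
E
```

```text
cam reader 21.947647528541683 -53.63073162217899 212.29105390151165
0.05000574 0.0
2496 0.042286757247835496 0.07697398977839894 -0.045458050036027195 -0.02804429015985713 0.09590742249355849 0.15351602514722584
```

View pics/s31.png

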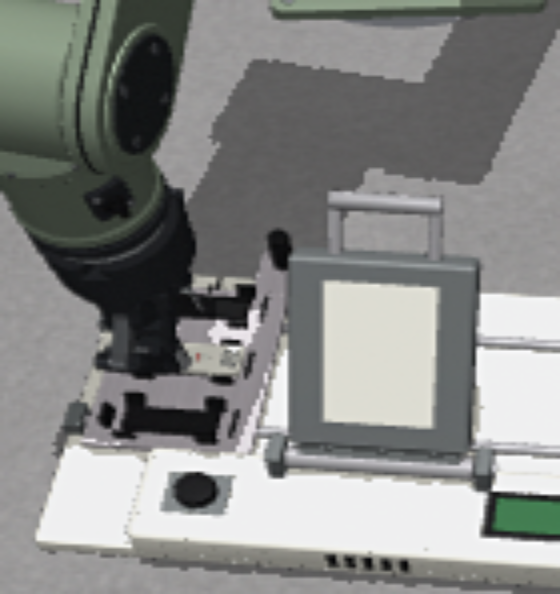

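Call:
{"method": "move_arm", "body": {"translation": [[-3,3.5,9],[-1,1,7],[0,0,0]], "turn": [0.007,0,0]}}

```text
t: 46.65
eef_pos: [0.5044, -0.1412, 0.0736]
tool_rot: [-2.264, -1.978, 0.118]
ft_force: [0.2, -0.0, 0.4]
gripper_width: 0.0346
```

```bash
python3 head.py; python3 plan.py r 2.8 -133 0.0605 0;python3 - <<'E'
from h import *
from rig import r
p=r.camera_params("wrist");im,d=r.capture("wrist");cv2.imwrite("pics/w32.png",im)
E
```

```text
head angle ~ 1.04 n 1626 t 46.7
pos [ 0.5046 -0.1412  0.074 ] yaw -7.6 q6 -0.16 dw mm [ -3.9   3.1 -13.5] turn -0.004 n 1 F [-0.9 -0.8  0.5] w 0.0344 t 46.7
rows [[2.1, -2.2, 14.1]] turn each -0.0044
tool z world [-0.1453  0.0482 -0.9882] in reader deg x,y [-8.33  2.76]
```

View pics/w32.png

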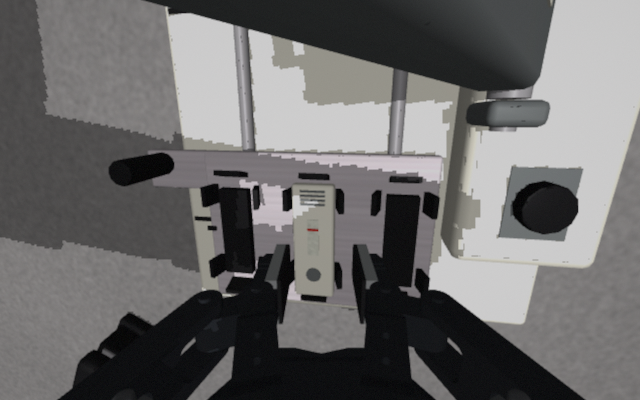

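Call:
{"method": "move_arm", "body": {"translation": [[2,-2.5,6],[0,0,3],[0,0,0]], "turn": [-0.004,0,0]}}

```text
t: 47.0
eef_pos: [0.5014, -0.1383, 0.066]
tool_rot: [-2.261, -1.984, 0.115]
ft_force: [0.2, -0.4, 0.8]
gripper_width: 0.0344
```

```bash
python3 plan.py r 2.8 -132 0.0605 0;python3 - <<'E'
from h import *
from rig import r
p=r.camera_params("wrist");im,d=r.capture("wrist");cv2.imwrite("pics/w33.png",im)
E
```

```text
pos [ 0.5014 -0.1383  0.066 ] yaw -7.3 q6 -0.17 dw mm [-0.6  1.2 -5.5] turn -0.0 n 1 F [ 0.2 -0.4  0.8] w 0.0344 t 47.0
rows [[1.0, 0.1, 5.6]] turn each -0.0001
tool z world [-0.1432  0.0477 -0.9885] in reader deg x,y [-8.2   2.74]
```

View pics/w33.png

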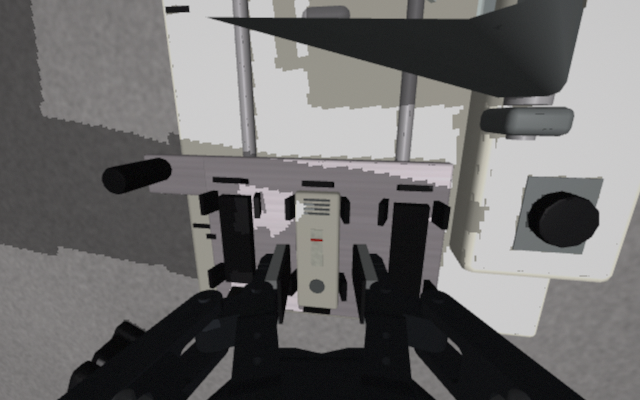

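Aligned. Lower, close, lift.

Call:
{"method": "move_arm", "body": {"translation": [[1,0,3],[0,0,2],[0,0,0]], "turn": [0,0,0]}}

```text
t: 47.3
eef_pos: [0.5008, -0.1368, 0.061]
tool_rot: [-2.261, -1.985, 0.115]
ft_force: [-0.1, -0.3, 0.4]
gripper_width: 0.0338
```

Call:
{"method": "move_arm", "body": {"translation": [[0,0,0],[0,0,0],[0,0,0],[0,0,0]], "turn": [0,0,0,0], "hand": 0.1}}

```text
t: 47.63
eef_pos: [0.4999, -0.1366, 0.0617]
tool_rot: [-2.259, -1.984, 0.117]
ft_force: [-0.3, -0.2, 0.2]
gripper_width: 0.0215
```

Call:
{"method": "move_arm", "body": {"translation": [[0,0,-8],[0,0,-25],[0,0,-35],[0,0,-30],[0,0,0]], "turn": [0,0,0,0,0]}}

```text
t: 48.05
eef_pos: [0.514, -0.1412, 0.1619]
tool_rot: [-2.256, -1.981, 0.121]
ft_force: [0.7, 0.1, -0.8]
gripper_width: 0.0216
```

```bash
python3 head.py; python3 plan.py w 0.512 -.385 0.13 5;python3 - <<'E'
from h import *
from rig import r
p=r.camera_params("wrist");im,d=r.capture("wrist");cv2.imwrite("pics/w34.png",im)
E
```

```text
head angle ~ 1.041 n 1620 t 48.1
pos [ 0.5126 -0.1408  0.1598] yaw -7.3 q6 -0.16 dw mm [  -0.6 -244.2  -29.8] turn -0.214 n 7 F [-0.1  0.6  0.1] w 0.0209 t 48.1
rows [[-34.7, 5.0, 2.5], [-34.8, 3.9, 2.5], [-34.9, 2.8, 2.5], [-35.0, 1.7, 2.5], [-35.1, 0.7, 2.5], [-35.1, -0.4, 2.5], [-35.0, -1.5, 2.5]] turn each -0.0306
tool z world [-0.1534  0.0505 -0.9869] in reader deg x,y [-8.79  2.9 ]
```

View pics/w34.png

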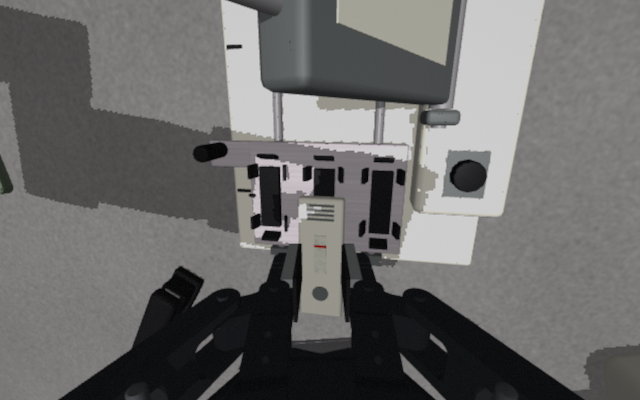

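Call:
{"method": "move_arm", "body": {"translation": [[-20,4,0],[-34,4,0],[-35,3,0],[-35,2,0],[-35,1,3],[-35,0,3],[-32,-1,3],[-18,0,3],[0,0,0]], "turn": [-0.027,-0.027,-0.027,-0.027,-0.027,-0.027,-0.027,-0.02,0]}}

```text
t: 48.9
eef_pos: [0.5059, -0.3888, 0.1171]
tool_rot: [-1.993, -2.194, 0.108]
ft_force: [0.6, 0.5, -0.6]
gripper_width: 0.0216
```

```bash
python3 plan.py w 0.512 -.386 0.038 5; python3 - <<'E'
from h import *
from rig import r
p=r.camera_params("scene");im,d=r.capture("scene");cv2.imwrite("pics/s35.png",cv2.resize(im[90:290,60:260],None,fx=3,fy=3))
# tray far wall corners check with depth
W=cloud(p,d);Z=W[...,2];m=(Z>.03)&(Z<.05);m[:, :95]=0;m[:,180:]=0;m[:160]=0;m[255:]=0
for q in rects(p,m,0.04,30): print(q)
E
```

```text
pos [ 0.5059 -0.3888  0.1171] yaw 5.9 q6 -0.72 dw mm [  6.1   2.8 -79.1] turn 0.016 n 3 F [ 0.6  0.5 -0.6] w 0.0216 t 48.9
rows [[-1.4, 6.6, 25.6], [-1.4, 6.6, 25.6], [-1.3, 6.6, 25.6]] turn each 0.0053
tool z world [-0.1775  0.064  -0.982 ] in reader deg x,y [-10.17   3.67]
(array([137.58914729, 208.43669251]), ((471.49444580078125, -384.4855651855469), (187.1181182861328, 142.95114135742188), 5.372733116149902))
```

View pics/s35.png

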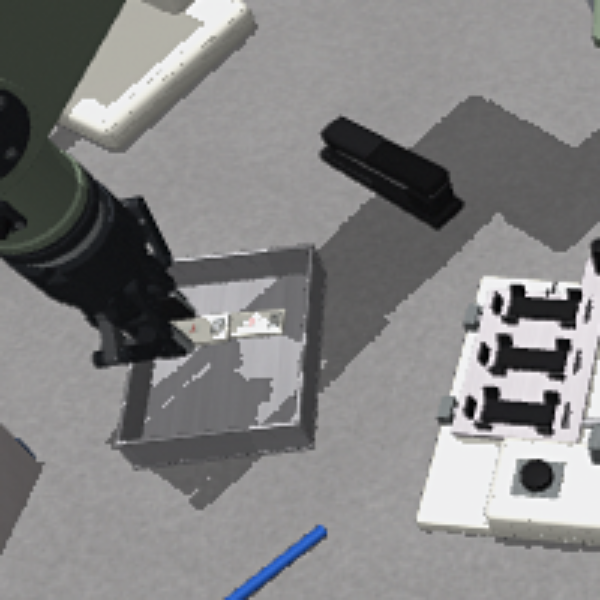

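Call:
{"method": "move_arm", "body": {"translation": [[-1,7,26],[-1,7,26],[-1,6,22],[0,0,0]], "turn": [0.015,0,0,0]}}

```text
t: 49.28
eef_pos: [0.5112, -0.3789, 0.0371]
tool_rot: [-2.008, -2.172, 0.107]
ft_force: [-0.4, 0.4, -1.0]
gripper_width: 0.0212
```

```bash
python3 plan.py w 0.512 -.386 0.038 5
```

```text
pos [ 0.5112 -0.3789  0.0371] yaw 4.9 q6 -0.68 dw mm [ 0.8 -7.1  0.9] turn -0.001 n 1 F [-0.4  0.4 -1. ] w 0.0212 t 49.2833
rows [[-7.0, 0.1, -1.5]] turn each -0.0014
tool z world [-0.181   0.0698 -0.981 ] in reader deg x,y [-10.37   4.  ]
```

Call:
{"method": "move_arm", "body": {"translation": [[-5,0,0],[0,0,0],[0,0,0]], "turn": [0,0,0]}}

```text
t: 49.53
eef_pos: [0.5113, -0.3811, 0.0373]
tool_rot: [-2.003, -2.172, 0.107]
ft_force: [0.0, 1.3, 0.0]
gripper_width: 0.0212
```

Call:
{"method": "move_arm", "body": {"translation": [[0,0,0],[0,0,0],[0,0,0]], "turn": [0,0,0], "hand": 0.45}}

```text
t: 49.78
eef_pos: [0.5128, -0.3818, 0.0411]
tool_rot: [-2.007, -2.176, 0.106]
ft_force: [-0.1, 0.3, 0.0]
gripper_width: 0.038
```

Call:
{"method": "move_arm", "body": {"translation": [[0,0,-25],[0,0,-38],[0,0,-38],[0,0,-20],[0,0,0]], "turn": [0,0,0,0,0]}}

```text
t: 50.2
eef_pos: [0.5343, -0.3901, 0.1663]
tool_rot: [-2.007, -2.175, 0.106]
ft_force: [-0.2, 0.3, 0.8]
gripper_width: 0.0382
```

Call:
{"method": "move_arm", "body": {"translation": [[0,-35,0],[0,-35,-5],[0,-35,-5],[0,-35,-5],[0,0,0]], "turn": [0,0,0,0,0]}}

```text
t: 50.62
eef_pos: [0.3959, -0.4024, 0.2049]
tool_rot: [-2.004, -2.181, 0.107]
ft_force: [-0.8, -0.1, 0.2]
gripper_width: 0.0382
```

```bash
python3 head.py;python3 - <<'E'
from h import *
from rig import r
from plan import *
p=r.camera_params("scene");im,d=r.capture("scene");cv2.imwrite("pics/s36.png",im)
cv2.imwrite("pics/s36c.png",cv2.resize(im[90:290,60:340],None,fx=2.8,fy=2.8))
print(r.state()['eef_pos'])
pt_=r.camera_params("top");im,d=r.capture("top");cv2.imwrite("pics/t36.png",im)
# carrier: post position
W=cloud(p,np.load("pics/scene0.npy")*0+r.capture("scene")[1])
q=W-[*T0,0];c,s=np.cos(TH),np.sin(TH);X=q[...,0]*c+q[...,1]*s;Y=-q[...,0]*s+q[...,1]*c
m=(abs(X+.096)<.012)&(q[...,2]>.05)&(q[...,2]<.075)&(Y<.2)&(Y>-.2)
print("post Y",np.median(Y[m]),m.sum())
E
```

```text
head angle ~ 1.039 n 1627 t 50.6667
[ 0.39985848 -0.40200486  0.20317596]
post Y -0.08632244276915309 43
```

View pics/s36c.png

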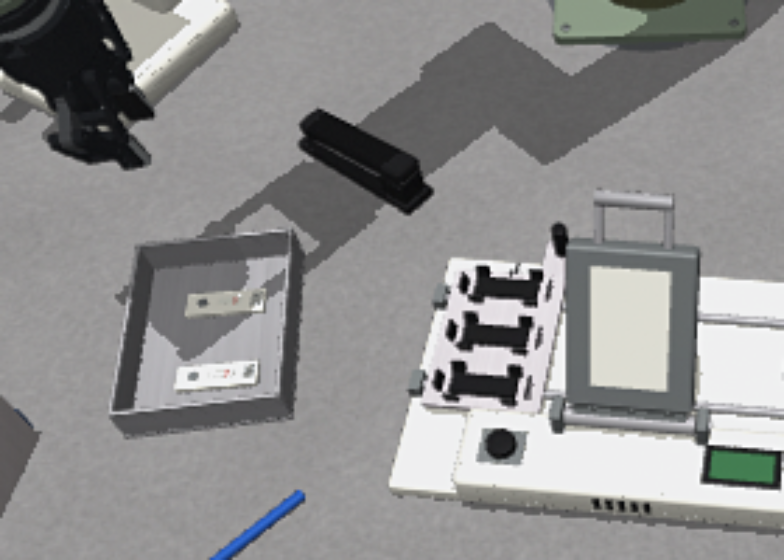

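View pics/s36.png

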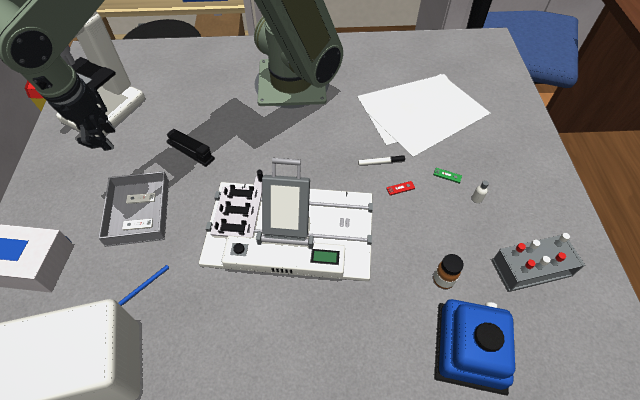

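```bash
python3 - <<'E'
from plan import *
im=cv2.imread("pics/s36.png");p=r.camera_params("scene")
m=(im.max(2)<60);m[:, :205]=0;m[:,262:]=0;m[:180]=0;m[240:]=0
c,s=np.cos(TH),np.sin(TH)
for cc,q in rects(p,m,.04,60):
    w=np.array(q[0])/1000-T0;print(np.array([c*w[0]+s*w[1],-s*w[0]+c*w[1]]).round(4)*1000,np.round(q[1],1))
im=cv2.imread("pics/scene0.png");m=(im.max(2)<60);m[:, :320]=0;m[:,362:]=0;m[:185]=0;m[250:]=0
for cc,q in rects(p,m,.04,60):
    w=np.array(q[0])/1000-T0;print("start",np.array([c*w[0]+s*w[1],-s*w[0]+c*w[1]]).round(4)*1000,np.round(q[1],1))
E
```

```text
[  46.9 -130.2] [59.8 36.2]
[  -2.6 -129.5] [58.5 37.2]
[ -53.7 -128.7] [59.1 36.9]
start [ 48.4 130.2] [56.1 34.9]
start [ -1.  130.3] [57.3 37.1]
start [-52.  131.1] [57.3 36. ]
```

Carrier travel measures ≈ 260 mm. Hand in.

```bash
python3 - <<'E'
from rig import r
s=r.state();print(s['t'],s['joint_velocities'].round(3),s['ft_force'].round(1))
print(r.close_job())
E
```

```text
50.8167 [ 0.013  0.017 -0.01  -0.001  0.002 -0.002] [-0.1  0.5  0.1]
the job is handed in; nothing more can be done
None
```

The whole job was carried out and handed in at 50.8 s; no verdict was reported, so the outcome rests on my own checks.

- **Cassettes:** I found only two white cassettes on the bench. I seated them in the middle and front nests; the rear nest stayed empty.
- **Read:** I slid the carrier to the middle station and pressed the button, and the head came down over the batch.
- **Head lift:** I raised the head by its bar to about 1.12 rad and let go. The catch has held it since at about 1.04 rad.
- **Unload:** I moved the carrier to the last station and put both cassettes in the tray.

**Last checks:**
- Both cassettes lie flat in the upright tray, which had not moved when last measured, just before the second cassette went in.
- The head angle measured 1.04 rad in the final image.
- The carrier's travel came out at about 260 mm from the nests. A coarser reading of the handle post put it 1.7 mm short, still within the 4 mm tolerance.
- In the last pictures the marker, dropper, jar, stapler, pen and the red and green look-alikes looked unmoved; I did not measure them.
- The gripper was clear of everything, with no contact force.

One thing drifted: the tool slowly tilted to about 11° during the run, which the moves could not correct. I allowed for it in the later grasps, and it caused no visible trouble.

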